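# Finish a chromatography run

## Task

Finish the chromatography run: take the large plate from the rack and lean it back on the easel, lower edge on the ledge, centred, coated side outwards. With it left leaning there, pick up the inspection lamp, hold it still for three seconds with the lens about 10 cm from the middle of the coated face and pointing squarely at it, and lay the lamp back in its cradle. Also put every amber reagent bottle away upright in the carrier, one to an empty cell (before or after the inspection, as suits), and disturb nothing else; the plate must not fall on the bench.

Things in the scene. Friction and masses are not known exactly. Their poses are not given: they have to be found in the camera images.
- plate: glass chromatography plate, 200 mm wide (its y), 100 mm high (its z), 5 mm thick (its x), 0.16 to 0.25 kg, with a white sorbent layer with faint bands on its -x face and bare glass on its +x face. Origin at the middle of its lower edge. It starts on edge in the front slot of the rack, standing loosely upright (up to 6 degrees of play)
- plate_mid (a point): centre of the plate's coated (-x) face, 50 mm above its lower edge
- rack: aluminium plate rack, fixed: base 110 mm (x) by 230 mm (y) by 10 mm, with two slotted end cheeks (8 mm thick, at y = -85 and +85 mm) that rise to 45 mm; slots 8 mm wide at x = -30 (the plate, standing on the base at z = 10 mm), 2.5 (empty) and 35 mm (a lower plate, 60 mm high, that stays). Origin at the centre of its underside
- easel: aluminium viewing easel, fixed: base 150 by 230 mm; a ledge across it 50 mm above the bench, with a lip 10 mm high along its front (lip's inner face at x = -44 mm), and two back rails at y = -75 and +75 mm (14 mm wide, 85 mm long, otherwise open between) whose faces rise from the ledge at x = -20 mm and slope back 20 degrees from vertical, away towards +x. It faces its own -x. Origin at the centre of its underside
- easel_ledge (a point): on the ledge, 50 mm above the bench, midway along it in y, 2.5 mm in front of the foot of the rails: the middle of the plate's lower edge is about here when it leans flush on the rails
- easel_back (a point): a point at the rear of the easel, behind the rails (x = 60, z = 50 mm in its frame)
- lamp: cordless inspection lamp: black square body 150 mm long (its x, from -75 to 75 mm), 36 mm wide and 36 mm high, and at its +x end a grey head 50 by 50 mm, 34 mm long (reaching 3 mm below the body), with the round lens in its end face; 0.16 to 0.25 kg. Origin at the centre of the body's underside, x the way it shines
- lamp_lens (a point): centre of the lens, 112 mm ahead of the lamp's origin and 22 mm above its underside; axes as the lamp's
- lamp_grip (a point): the lamp's balance point, about where to hold it: 12 mm ahead of its origin, 18 mm above its underside
- cradle: grey charging cradle of the lamp, fixed: base 150 mm (x) by 75 mm (y) by 8 mm, with two U-shaped saddles (each 14 mm long, at x = -52 and +52 mm), open above, 44 mm wide inside, floor 34 mm and walls 56 mm above the bench; between the saddles the lamp's sides are free. Origin at the centre of its underside
- cradle_seat (a point): where the lamp's origin is when it lies in the cradle (34 mm above the bench, the lamp along the cradle's x)
- bottle1: amber glass reagent bottle, upright on the bench: body 58 mm across and 70 mm high, shoulder narrowing to a neck at 82 mm, black cylindrical screw cap 36 mm across from 88 to 116 mm above the foot; 0.17 to 0.33 kg. Origin at the centre of its foot, z up its axis. Absent (None) in some starts
- bottle2: amber glass reagent bottle, upright on the bench: body 58 mm across and 70 mm high, shoulder narrowing to a neck at 82 mm, black cylindrical screw cap 36 mm across from 88 to 116 mm above the foot; 0.17 to 0.33 kg. Origin at the centre of its foot, z up its axis. Absent (None) in some starts
- bottle3: amber glass reagent bottle, upright on the bench: body 58 mm across and 70 mm high, shoulder narrowing to a neck at 82 mm, black cylindrical screw cap 36 mm across from 88 to 116 mm above the foot; 0.17 to 0.33 kg. Origin at the centre of its foot, z up its axis. Absent (None) in some starts
- bottle4: amber glass reagent bottle, upright on the bench: body 58 mm across and 70 mm high, shoulder narrowing to a neck at 82 mm, black cylindrical screw cap 36 mm across from 88 to 116 mm above the foot; 0.17 to 0.33 kg. Origin at the centre of its foot, z up its axis. Absent (None) in some starts
- bottle5: amber glass reagent bottle, upright on the bench: body 58 mm across and 70 mm high, shoulder narrowing to a neck at 82 mm, black cylindrical screw cap 36 mm across from 88 to 116 mm above the foot; 0.17 to 0.33 kg. Origin at the centre of its foot, z up its axis. Absent (None) in some starts
- carrier: grey divided bottle carrier, fixed: 239 mm (x) by 163 mm (y), walls and dividers 5 mm thick and 65 mm high, floor 5 mm thick; 3 by 2 cells, 73 by 74 mm inside, centred at x = -78, 0 and 78 mm and y = -39.5 and 39.5 mm; a squat jar with a white lid stays in the cell at x = 78, y = -39.5 mm, the other five are empty. Origin at the centre of its underside
- jar: squat glass jar with a white lid, 63 mm across, 76 mm high, standing in the cell at x = 78, y = -39.5 mm of the carrier; it stays there. Origin at the centre of its foot
- low_plate: the lower chromatography plate, 200 by 60 by 5 mm, on edge in the rack's rear slot; leave it alone. Origin at the centre of its foot
- beaker: glass beaker, 68 mm across, 85 mm high; leave it alone. Origin at the centre of its foot
- wash_bottle: white wash bottle, 64 mm across, 168 mm high, with a bent spout tube up to 215 mm; leave it alone. Origin at the centre of its foot
- dropper: dropper bottle with a rubber bulb, 48 mm across, 115 mm high; leave it alone. Origin at the centre of its foot
- conical: conical flask, 86 mm across, 125 mm high; leave it alone. Origin at the centre of its foot

How it is judged:
On the way, in this order (a step that is already met when the one before it is completed fails the run):
1. the plate leans on the easel, coated side outwards, released and at rest (angle between plate's own z axis and vertical between 0.2 and 0.65 rad and y of plate in the frame of easel between -0.03 and 0.03 m and x of plate in the frame of easel between -0.046 and -0.014 m and z of plate in the frame of easel between 0.046 and 0.058 m and angle between the y axis of plate and the y axis of easel, either way round below 0.2 rad and x of easel_back in the frame of plate above 0.01 m and contact force between the fingers and plate below 0.1 N and linear speed of plate below 0.02 m/s and angular speed of plate below 0.1 rad/s), for 0.4 s.
2. the lamp is held still for three seconds, its lens 5 to 16 cm from the middle of the leaning plate's coated face and pointing at it (beam within 35 mm of the middle, within 34 degrees of square) (all of step 1 and x of plate_mid in the frame of lamp_lens between 0.05 and 0.16 m and y of plate_mid in the frame of lamp_lens between -0.035 and 0.035 m and z of plate_mid in the frame of lamp_lens between -0.035 and 0.035 m and angle between the x axis of lamp and the x axis of plate, either way round below 0.6 rad and x of lamp_lens in the frame of plate below -0.03 m and linear speed of lamp below 0.03 m/s and angular speed of lamp below 0.2 rad/s), for 3 s.
At the end, for the whole second after the job is handed in: plate at rest leaning on the easel 11-37 degrees back, edge on the ledge, within 30 mm of centre and 0.2 rad of parallel, coated side out; lamp in its cradle (20 mm, 0.15 rad); each bottle present upright on the floor of its own carrier cell (all of step 1 and distance between lamp and cradle_seat below 0.02 m and angle between the x axis of lamp and the x axis of cradle, either way round below 0.15 rad and angle between lamp's own z axis and vertical below 0.15 rad and linear speed of each of lamp, bottle1, bottle2, bottle3, bottle4, bottle5 below 0.02 m/s and x of bottle1 in the frame of carrier between -0.105 and 0.105 m and y of bottle1 in the frame of carrier between -0.065 and 0.065 m and angle between each of bottle1, bottle2, bottle3, bottle4, bottle5's own z axis and vertical below 0.12 rad and z of bottle1 in the frame of carrier between 0 and 0.012 m and x of bottle2 in the frame of carrier between -0.105 and 0.105 m and y of bottle2 in the frame of carrier between -0.065 and 0.065 m and z of bottle2 in the frame of carrier between 0 and 0.012 m and x of bottle3 in the frame of carrier between -0.105 and 0.105 m and y of bottle3 in the frame of carrier between -0.065 and 0.065 m and z of bottle3 in the frame of carrier between 0 and 0.012 m and x of bottle4 in the frame of carrier between -0.105 and 0.105 m and y of bottle4 in the frame of carrier between -0.065 and 0.065 m and z of bottle4 in the frame of carrier between 0 and 0.012 m and x of bottle5 in the frame of carrier between -0.105 and 0.105 m and y of bottle5 in the frame of carrier between -0.065 and 0.065 m and z of bottle5 in the frame of carrier between 0 and 0.012 m); the robot touches nothing.
It fails at once if the glass plate falls on the bench (contact force between plate and table above 0.5 N).
It fails at once if a bystander is disturbed (moved more than 4 cm): jar, lower plate, beaker, wash bottle, dropper bottle or conical flask (distance of any of jar, low_plate, beaker, wash_bottle, dropper, conical from where it was at the start of the episode above 0.04 m).
Of bottle1, bottle2, bottle3, bottle4, bottle5 only 3 to 5 are there at a start; the rules pass over those that are not, and their reading is None.
At some moment in a run one of bottle1, bottle2, bottle3, bottle4, bottle5 may be knocked a few centimetres aside while the robot is not near it.
It also fails if it takes over 210 s, if anything falls off the work surface, if the arm or the gripper's body presses on something with over 40 N, if the wrist force passes 120 N, or if a joint passes its speed limit or range.

## Robot

A 7-joint arm with a two-finger parallel gripper is mounted at the origin on the work surface. World frame = base frame: x ahead of the robot, y to its left, z up, the work surface at z = 0. Lengths are in m, angles in rad, forces in N, time in s.
With the tool pointing down it reaches from about 0.35 to 0.9 m from the base axis. Payload 19.9 kg.
Tool frame: the origin (TCP) lies on the mounting face of the last link; the fingertips stand 199 mm ahead of it and the grasp point (between the pads) lies 180 mm ahead of it; y points along the fingers, x is the direction in which the jaws open and shut, and the axes are right-handed (so a half turn about y gives the same grasp; the last joint's range is limited). The gripper opens to 94 mm and grips with 3 to 60 N. Pads are 16 mm wide; open, the fingers measure 119 mm over their backs; the gripper's body (75 mm by 177 mm) begins 78 mm behind the grasp point.
Start: joints at [-1.306, 0.417, -0.01, 1.614, 0.005, 1.111, -0.053], TCP at [0.188, 0.596, 0.405] pointing down, gripper open.
Joint ranges: [-2.81, 2.81], [-0.39, 2.02], [-1.27, 1.25], [0.06, 2.57], [-1.19, 4.33], [0.19, 2], [-2.82, 2.82]. Speed limits (rad/s): [1.89, 1.89, 2.39, 2.39, 3.01, 3.01, 3.01].

## Interface

Orientations are given as a rotation vector (axis times angle).
In Python, from rig import robot gives the robot as it stands. The module is installed in compiled form; this text tells all that it offers.
- The arm moves only by the tool carry_out, never from a script. Its argument "plan" is a list of rows, each a list of 3 entries, a list of its own where there are three numbers: the turn, a rotation vector about the tool's x, y, z in degrees, then the shift along the tool's x, y, z in m, then the closure, from -1 (fully open) to 1 (shut). In form: [[[ax, ay, az], [dx, dy, dz], claw], ...]. A call has exactly 10 rows; each row is the pose to reach, as a shift and turn from the pose measured when the call began, along the tool's axes at that moment; what a row does not reach only later rows make up. A row lasts 1/8 s, in which the tool goes at most 62.5 mm and 10.7 degrees, less where a joint would pass 70% of its speed; a pose out of reach is approached as far as the arm can. A call with a gripper value outside its range is refused whole. The fingers move at their own pace and stop on an object; "newtons" is the grip in N (left out, the last holds). Time passes only in rows, so rows that repeat a pose let the fingers close, or fill a call up. It gives the time, the measured TCP pose, the force and the opening at its end, in the units of the state.
- robot.state(): the state, without advancing time (a new reading comes with each control period).
- robot.capture(name): name is "scene" or "top"; returns the picture (384x512x3 uint8, red, green, blue); there is no depth.
- robot.camera_model(name): a dict with "camera_matrix" (3x3 intrinsics, pixels), "rvec" (rotation vector, rad) and "tvec" (3), from world to camera coordinates, as OpenCV has them. Camera axes: x right, y down, z forward; pixel columns grow to the right and rows downward; lengths in m; the calibration is good to about 2 mm. A picture is of the moment at which its call begins. camera_model takes no time and is no camera call.
- robot.job_done(): hands the job in, once; it reports no verdict.
Trained networks look in the newest picture that a camera, given by its name, has taken for a name from the list of things; names that differ only in an ending like _2 or _b are one class to them, and where a whole thing is asked for, a point or a joint stands for the part that bears it (a point fixed in the world has none). Each returns a list of dicts, best first, with "conf" (0 to 1); they miss things now and then, are a little off and sometimes report something else, mostly with a low value. They report only what shows in the picture. A call takes as long as a camera call.
- robot.recognise(camera, target): "extent" ([centre column, centre row, width, height] in pixels, round what is visible of it).
- robot.silhouettes(camera, target): "region" (384x512 bool, what is visible of it) and "extent" ([centre column, centre row, width, height] in pixels, round what is visible of it).
The state is a dict: "t": time; "qpos": joint angles; "dq": joint speeds; "effort": joint torques, N m; "position": TCP position; "ee_rot": TCP orientation; "wrist_force": force on the tool from outside, world axes, zero at the start; "moment": the same for the moment, N m; "grip_width": finger opening in m.
Only numpy, scipy, OpenCV 4.12 (cv2) and the standard library are available. Lean on these libraries where they do the work, as an engineer would, in place of code of your own. Each camera call takes 0.05 s, during which the arm holds its last target.

## Working session

There is one attempt and no reset: what is moved stays moved. The work goes in short steps, Python scripts to look and compute and a tool call to move; the robot and the scene stay as the last step left them, time stands still between calls to the robot, and variables do not carry over. Pictures are saved under pics/ and viewed, and the job is handed in when it is done.

Besides the shell and the picture viewer there is one more tool, called as name(argument=value, ...), one argument or row to a line, values as JSON. carry_out: Moves the arm, as the interface text tells. Its arguments: {"type":"object","properties":{"plan":{"type":"array","items":{"type":"array"}},"newtons":{"type":"number"}},"required":["plan"]}

```bash
mkdir -p pics; ls; python3 - <<'E'
from rig import robot
import cv2,numpy as np
print(robot.state())
for n in("scene","top"):
    im=robot.capture(n); cv2.imwrite(f"pics/{n}0.png",cv2.resize(im[:,:,::-1],(800,600),interpolation=cv2.INTER_CUBIC))
    m=robot.camera_model(n); print(n,m)
    R,_=cv2.Rodrigues(np.array(m["rvec"])); print("cam pos",-R.T@np.array(m["tvec"]).ravel())
E
```

```text
pics
{'t': 0.0, 'qpos': array([-1.30650782,  0.41795191, -0.01029378,  1.61412964,  0.0047096 ,
        1.11066863, -0.05296797]), 'dq': array([ 7.97379954e-04, -3.26218520e-06,  2.34115642e-03,  4.85460141e-04,
        6.45204883e-05,  4.36828406e-05, -1.53472412e-03]), 'effort': array([-1.50559379e-03, -8.51247597e+01,  6.38608430e-01, -4.25994551e+01,
       -4.88310435e-02,  1.87045382e-02,  8.51494610e-05]), 'position': array([0.18811753, 0.59589305, 0.40405768]), 'ee_rot': array([-1.33923704, -0.9804773 ,  0.98189233]), 'wrist_force': array([-0.06009436, -0.67660601,  0.15685265]), 'moment': array([ 0.01337554, -0.02512845,  0.0232528 ]), 'grip_width': 0.09420767150255499}
scene {'camera_matrix': array([[350.66073438,   0.        , 255.76914613],
       [  0.        , 350.66073438, 192.44064091],
       [  0.        ,   0.        ,   1.        ]]), 'rvec': array([ 1.46999922,  2.13727128, -0.8521709 ]), 'tvec': array([ 0.21357516, -0.29090247,  1.4932902 ])}
cam pos [1.22395483 0.25370109 0.89315427]
top {'camera_matrix': array([[409.13144009,   0.        , 259.05525733],
       [  0.        , 409.13144009, 191.456324  ],
       [  0.        ,   0.        ,   1.        ]]), 'rvec': array([ 2.16381155, -2.14001146,  0.18490317]), 'tvec': array([-0.04475439,  0.51660937,  1.30201644])}
cam pos [ 0.31469218 -0.0131776   1.36562447]
```

View pics/scene0.png

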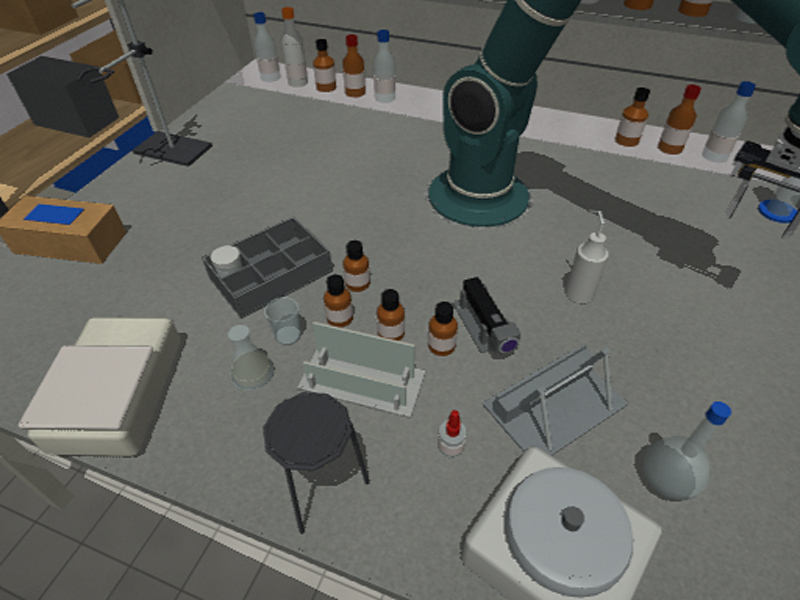

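View pics/top0.png

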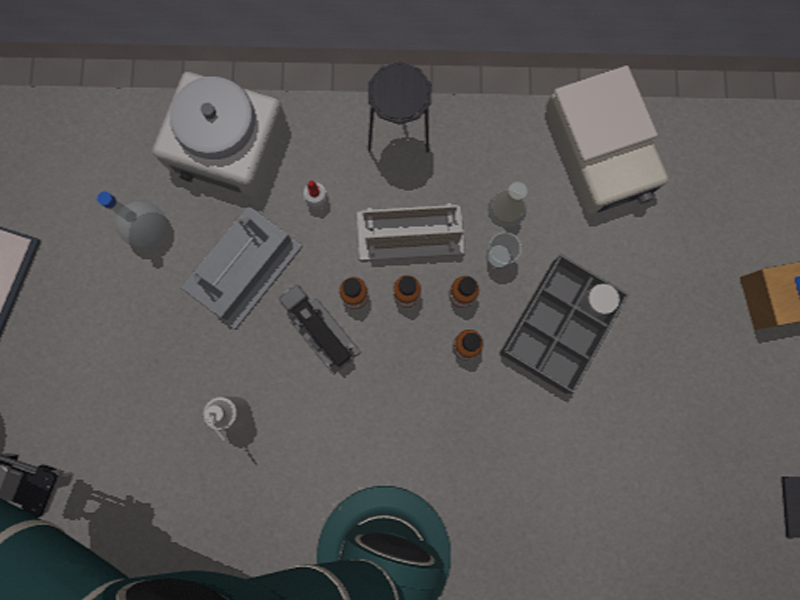

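```bash
python3 - <<'E'
from rig import robot
import cv2,numpy as np
s=robot.state()
print(cv2.Rodrigues(s['ee_rot'])[0].round(3))
for n in("scene","top"):
  for t in ["plate","rack","easel","lamp","cradle","bottle1","carrier","jar","low_plate","beaker","wash_bottle","dropper","conical"]:
    r=robot.recognise(n,t)
    print(n,t,[(np.round(d['extent'],1).tolist(),round(d['conf'],2)) for d in r])
print(robot.state()['t'])
E
```

```text
[[ 0.301 -0.    -0.954]
 [ 0.954 -0.001  0.301]
 [-0.001 -1.    -0.   ]]
scene plate [([233.9, 225.1, 64.7, 35.9], 0.97)]
scene rack [([228.1, 245.1, 81.5, 45.6], 0.67), ([313.5, 201.8, 36.0, 48.5], 0.62), ([228.4, 246.5, 70.9, 33.2], 0.52)]
scene easel [([356.9, 255.6, 92.5, 67.0], 0.55)]
scene lamp [([312.9, 200.2, 41.1, 49.6], 0.69), ([357.5, 256.4, 90.7, 66.7], 0.69)]
scene cradle [([308.1, 204.6, 34.6, 42.8], 0.67)]
scene bottle1 [([251.9, 201.6, 16.6, 32.7], 0.83), ([228.6, 172.9, 18.9, 31.8], 0.82), ([285.9, 211.1, 13.9, 35.2], 0.61), ([216.3, 193.5, 20.6, 35.0], 0.56)]
scene carrier [([171.3, 171.4, 82.0, 68.8], 0.72), ([290.4, 277.7, 15.1, 37.2], 0.67), ([232.2, 223.4, 66.2, 31.9], 0.49)]
scene jar [([143.6, 167.6, 20.2, 14.8], 0.74)]
scene low_plate [([227.9, 245.2, 68.7, 29.9], 0.77)]
scene beaker [([179.9, 205.9, 23.5, 30.1], 0.57), ([254.2, 202.4, 18.6, 34.1], 0.18)]
scene wash_bottle [([373.0, 169.1, 25.7, 45.1], 0.69), ([314.5, 200.8, 38.2, 51.3], 0.32)]
scene dropper [([290.2, 279.5, 13.0, 29.3], 0.57)]
scene conical [([162.4, 230.0, 28.9, 37.6], 0.67), ([313.0, 202.7
[... 237 characters left out ...]
.57)]
top cradle [([207.2, 215.3, 42.5, 51.5], 0.63)]
top bottle1 [([225.6, 185.1, 11.9, 15.9], 0.88), ([300.8, 184.2, 16.8, 20.0], 0.77), ([261.1, 185.4, 19.5, 27.2], 0.62), ([299.7, 220.9, 18.4, 17.7], 0.5)]
top carrier [([361.0, 205.8, 77.7, 87.5], 0.88)]
top jar [([384.6, 190.8, 24.9, 18.5], 0.56)]
top low_plate [([263.4, 135.2, 54.9, 7.6], 0.88)]
top beaker [([324.8, 158.7, 22.5, 23.7], 0.75)]
top wash_bottle [([147.2, 265.2, 27.7, 26.4], 0.83), ([362.1, 205.2, 85.2, 87.7], 0.55)]
top dropper [([202.9, 126.0, 18.7, 14.8], 0.55)]
top conical [([324.6, 132.7, 17.5, 26.2], 0.98), ([201.2, 127.0, 15.6, 17.8], 0.54), ([324.6, 160.2, 23.5, 21.3], 0.45), ([360.5, 205.4, 80.7, 88.1], 0.37)]
1.4
```

```bash
cat > h.py <<'E'
from rig import robot
import cv2,numpy as np
from scipy.optimize import minimize
C={n:robot.camera_model(n) for n in("scene","top")}
def proj(n,P):
    m=C[n]; p,_=cv2.projectPoints(np.asarray(P,float).reshape(-1,3),m["rvec"],m["tvec"],m["camera_matrix"],None); return p[:,0]
def ray(n,uv,z):
    m=C[n];R=cv2.Rodrigues(m["rvec"])[0];c=-R.T@m["tvec"];d=R.T@np.linalg.inv(m["camera_matrix"])@np.array([uv[0],uv[1],1]);return c+d*(z-c[2])/d[2]
def box(x0,x1,y0,y1,z0,z1): return np.array([[x,y,z] for x in(x0,x1) for y in(y0,y1) for z in(z0,z1)])/1000
def cyl(x,y,r,z0,z1,r2=None):
    a=np.linspace(0,2*np.pi,24,endpoint=False); r2=r if r2 is None else r2
    return np.vstack([np.c_[x+q*np.cos(a),y+q*np.sin(a),0*a+z] for q,z in((r,z0),(r2,z1))])/1000
def rail(y,h=85):
    t=np.radians(20);e=[]
    for yy in(y-7,y+7):
        for s in(0,h):
            for w in(0,8): e.append([-20+s*np.sin(t)+w,yy,50+s*np.cos(t)])
    return np.array(e)/1000
M={"rack":[box(-55,55,-115,115,0,10),box(-55,55,-89,-81,0,45),box(-55,55,81,89,0,45)],
"easel":[box(-75,75,-115,115,0,6),box(-50,-20,-115,115,40,50),box(-50,-44,-115,115,40,60),rail(-75),rail(75)],
"cradle":[box(-75,75,-37.5,37.5,0,8),box(-59,-45,-28,28,8,56),box(45,59,-28,28,8,56)],
"lamp":[box(-75,75,-18,18,0,36),box(75,109,-25,25,-3,47)],
"carrier":[box(-119.5,119.5,-81.5,81.5,0,65)],
"plate":[box(-2.5,2.5,-100,100,0,100)],
"bottle":[cyl(0,0,29,0,70),cyl(0,0,29,70,82,14),cyl(0,0,18,88,116),cyl(0,0,14,80,90)]}
Mz={"lamp":0.034,"plate":0.01}
def pts(P,p,z=0):
    c,s=np.cos(p[2]),np.sin(p[2]);return np.c_[p[0]+c*P[:,0]-s*P[:,1],p[1]+s*P[:,0]+c*P[:,1],P[:,2]+z]
def mask(n,k,p,z=0):
    S=4;im=np.zeros((384,512),np.uint8)
    for P in M[k]:
        h=cv2.convexHull(proj(n,pts(P,p,z)).astype(np.float32));cv2.fillConvexPoly(im,np.round(h*16).astype(np.int32),1,cv2.LINE_8,4)
    return im>0
def iou(a,b): return (a&b).sum()/max(1,(a|b).sum())
def fit(k,p0,sil,z=0):
    f=lambda p:-sum(iou(mask(n,k,p,z),s) for n,s in sil.items())
    b=None
    for dy in(-.1,0,.1):
        for dx in ((0,0),(.01,.01),(-.01,.01)):
            q=np.array(p0,float)+[dx[0],dx[1],dy]
            r=minimize(f,q,method="Nelder-Mead",options=dict(initial_simplex=q+np.array([[0,0,0],[.015,0,0],[0,.015,0],[0,0,.12]]),xatol=2e-4,fatol=1e-4))
            if b is None or r.fun<b.fun:b=r
    return b.x,-b.fun
def draw(n,im,k,p,z=0,col=(0,255,0),S=1):
    for P in M[k]:
        q=proj(n,pts(P,p,z))
        if len(P)==8:
            for i in range(8):
                for j in range(i):
                    if bin(i^j).count("1")==1: cv2.line(im,tuple(np.round(q[i]*S+S/2).astype(int)),tuple(np.round(q[j]*S+S/2).astype(int)),col,1,cv2.LINE_AA)
        else:
            for h in(q[:24],q[24:]): cv2.polylines(im,[np.round(h*S+S/2).astype(int)],True,col,1,cv2.LINE_AA)
E
cat > fit1.py <<'E'
from h import *
import json
ims={n:robot.capture(n) for n in C}
guess={"rack":(.66,-.02,0),"easel":(.6,.25,.8),"cradle":(.5,.13,.75),"lamp":(.5,.13,.75),"carrier":(.5,-.3,-1.0)}
G={}
for k in guess:
    sil={}
    for n in C:
        r=robot.silhouettes(n,k)
        if r:
            d=r[0]
            c=ray(n,d["extent"][:2],0.03)[:2]
            if np.hypot(*(c-np.array(guess[k][:2])))>.1 and len(r)>1: d=r[1]
            sil[n]=d["region"];print(k,n,d["conf"],ray(n,d["extent"][:2],0.03)[:2].round(3),d["region"].sum())
    c=ray("top",robot.recognise("top",k)[0]["extent"][:2],0.03)
    p,v=fit(k,(c[0],c[1],guess[k][2]),sil,Mz.get(k,0));G[k]=p.tolist();print(k,p.round(4),v/len(sil))
json.dump(G,open("G.json","w"))
bs=robot.silhouettes("top","bottle1")
for b in bs:
    c=ray("top",b["extent"][:2],.08)
    print("b",b["conf"],c.round(3))
for n in C:
    im=cv2.resize(ims[n][:,:,::-1],None,fx=3,fy=3,interpolation=cv2.INTER_CUBIC)
    for k,c in zip(G,((0,255,0),(0,0,255),(255,255,0),(0,255,255),(255,0,255))): draw(n,im,k,G[k],Mz.get(k,0),c,3)
    cv2.imwrite(f"pics/fit_{n}.png",im[230:830,250:1050] if n=="scene" else im[300:900,330:1130])
E
python3 fit1.py
```

```text
rack scene 0.68 [ 0.697 -0.043] 1022
rack top 0.16 [0.441 0.123] 561
rack [ 0.6722 -0.0526  0.0725] 0.20197628458498024
easel scene 0.83 [0.603 0.316] 3701
easel top 0.85 [0.583 0.299] 3084
easel [0.592  0.3148 0.9248] 0.9427220437785282
cradle scene 0.78 [0.48  0.117] 379
cradle top 0.86 [0.436 0.125] 520
cradle [0.4416 0.1288 0.7221] 0.4268260335123245
lamp scene 0.82 [0.439 0.151] 826
lamp top 0.92 [0.463 0.153] 740
lamp [0.4426 0.1296 0.7081] 0.9062017136761138
carrier scene 0.7 [ 0.473 -0.378] 2870
carrier top 0.62 [ 0.47  -0.376] 3601
carrier [ 0.4725 -0.3725 -0.5404] 0.875129999264229
b 0.79 [0.527 0.061 0.08 ]
b 0.66 [ 0.416 -0.168  0.08 ]
b 0.64 [ 0.534 -0.172  0.08 ]
b 0.61 [ 0.528 -0.047  0.08 ]
b 0.35 [0.44  0.128 0.08 ]
```

View pics/fit_top.png

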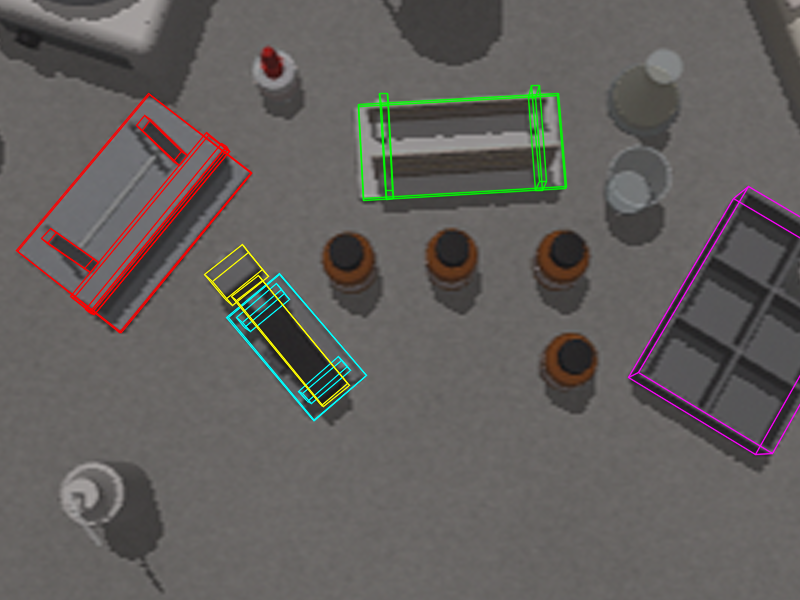

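View pics/fit_scene.png

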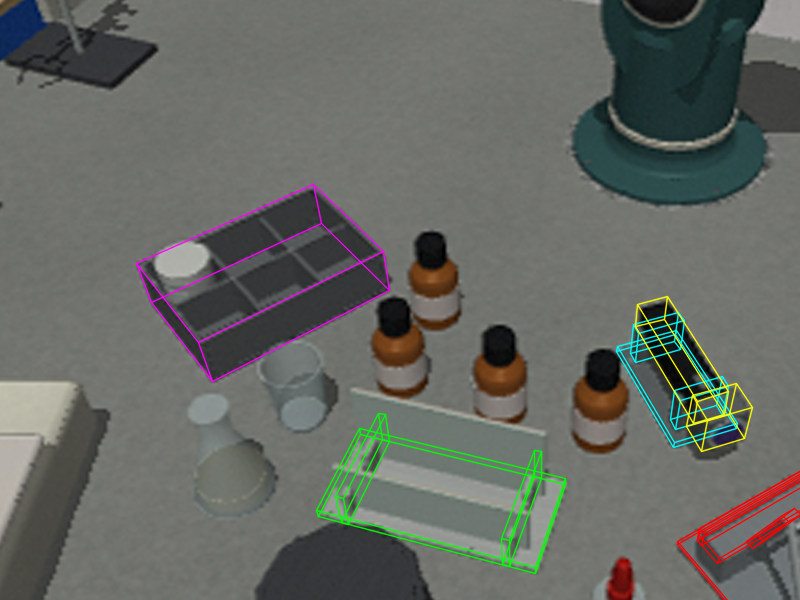

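```bash
cat > fit2.py <<'E'
from h import *
import json
G=json.load(open("G.json"))
ims={n:robot.capture(n) for n in C}
M["racku"]=M["rack"]+[pts(box(-2.5,2.5,-100,100,0,100),(-.03,0,0),.01),pts(box(-2.5,2.5,-100,100,0,60),(.035,0,0),.01)]
M["cradleu"]=M["cradle"]+[pts(P,(0,0,0),.034) for P in M["lamp"]]
for k,parts,mk in (("rack",["rack","plate","low_plate"],"racku"),("cradle",["cradle","lamp"],"cradleu")):
    sil={}
    for n in C:
        u=np.zeros((384,512),bool)
        for q in parts:
            for d in robot.silhouettes(n,q):
                c=ray(n,d["extent"][:2],0.04)[:2]
                if d["conf"]>.3 and np.hypot(*(c-np.array(G[k][:2])))<.09: u|=d["region"];print(q,n,d["conf"])
        sil[n]=u
        cv2.imwrite(f"pics/u_{k}_{n}.png",u*255)
    for s in (sil,{"top":sil["top"]},{"scene":sil["scene"]}):
        p,v=fit(mk,G[k],s); print(k,p.round(4),v/len(s))
        if len(s)==2: G[k]=p.tolist()
for k in("plate","lamp","carrier","easel"):
    s={}
    for n in C:
        for d in robot.silhouettes(n,k):
            c=ray(n,d["extent"][:2],0.04)[:2]
            g=G.get(k,[.64,-.05,G["rack"][2]])
            if np.hypot(*(c-np.array(g[:2])))<.09: s[n]=d["region"];break
    print(s.keys())
    p,v=fit(k,g,s,Mz.get(k,0)); print(k,p.round(4),v/len(s)); G[k+"_2"]=p.tolist()
json.dump(G,open("G2.json","w"))
vs=[]
for k in("rack","cradle","carrier","easel"):
    for n in C:
        S=6;im=cv2.resize(ims[n][:,:,::-1],None,fx=S,fy=S,interpolation=cv2.INTER_CUBIC)
        draw(n,im,k,G[k],0,(0,255,0),S)
        if k in("carrier","easel"): draw(n,im,k,G[k+"_2"],0,(0,0,255),S)
        c=(proj(n,[[G[k][0],G[k][1],.04]])[0]*S).astype(int)
        im=cv2.copyMakeBorder(im,300,300,400,400,cv2.BORDER_CONSTANT)
        im=im[c[1]+20:c[1]+580,c[0]+20:c[0]+780]
        cv2.imwrite(f"pics/z_{k}_{n}.png",im)
    a=[cv2.resize(cv2.imread(f"pics/z_{k}_{n}.png"),(760,560))[:, :] for n in("top","scene")]
    cv2.imwrite(f"pics/zz_{k}.png",cv2.resize(np.hstack(a)[:, :],(800,295),interpolation=cv2.INTER_AREA))
E
python3 fit2.py
```

```text
rack scene 0.95
plate scene 0.87
low_plate scene 0.76
rack top 0.77
plate top 0.84
low_plate top 0.9
rack [ 0.6724 -0.0505  0.084 ] 0.9325181412827741
rack [ 0.6693 -0.0505  0.0815] 0.9405074365704287
rack [ 0.6735 -0.0504  0.0807] 0.9316987740805605
cradle scene 0.61
lamp scene 0.82
cradle top 0.77
lamp top 0.85
cradle [0.4439 0.1306 0.6725] 0.8888859593615974
cradle [0.4422 0.1305 0.7   ] 0.9081942336874052
cradle [0.4462 0.1301 0.6493] 0.8858483189992181
dict_keys(['scene', 'top'])
plate [ 0.6403 -0.0561  0.076 ] 0.8945389221038789
dict_keys(['scene', 'top'])
lamp [0.4425 0.1295 0.7077] 0.8485551548205489
dict_keys(['scene', 'top'])
carrier [ 0.4713 -0.3719 -0.5346] 0.8578016201263545
dict_keys(['scene', 'top'])
easel [0.592  0.3134 0.9212] 0.9334504930608563[ WARN:0@6.297] global loadsave.cpp:1063 imwrite_ Unsupported depth image for selected encoder is fallbacked to CV_8U.
```

View pics/z_easel_scene.png

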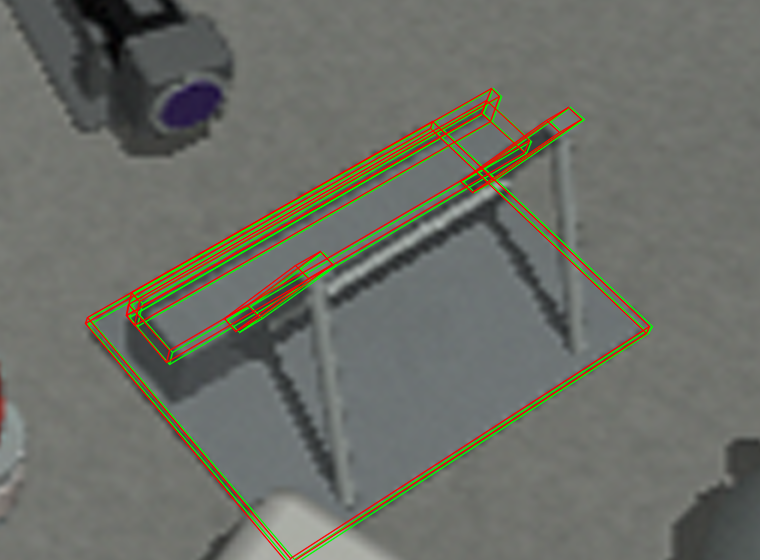

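View pics/z_easel_top.png

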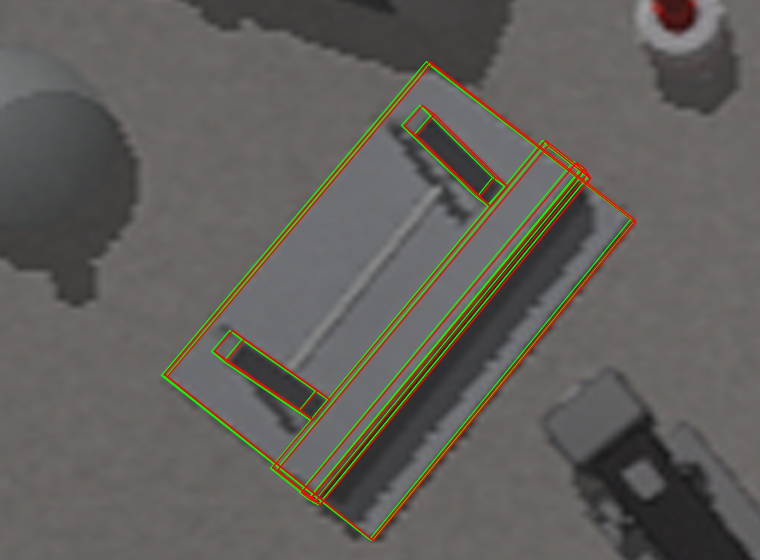

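View pics/z_carrier_top.png

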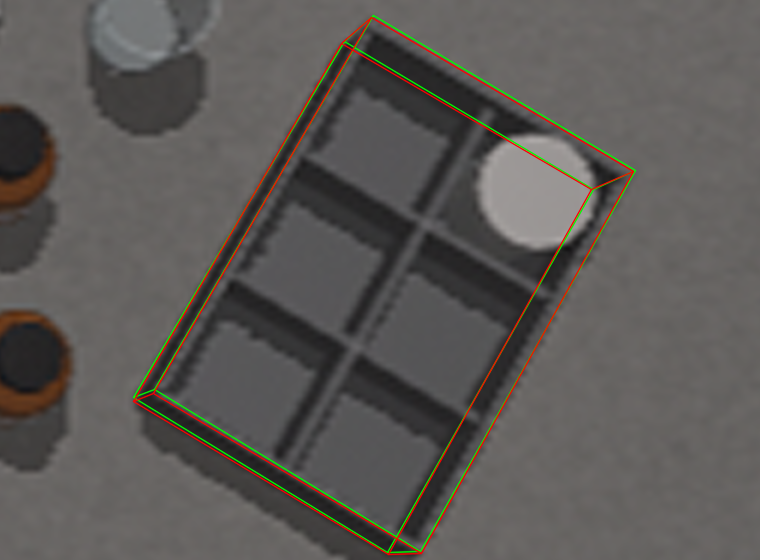

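View pics/z_cradle_top.png

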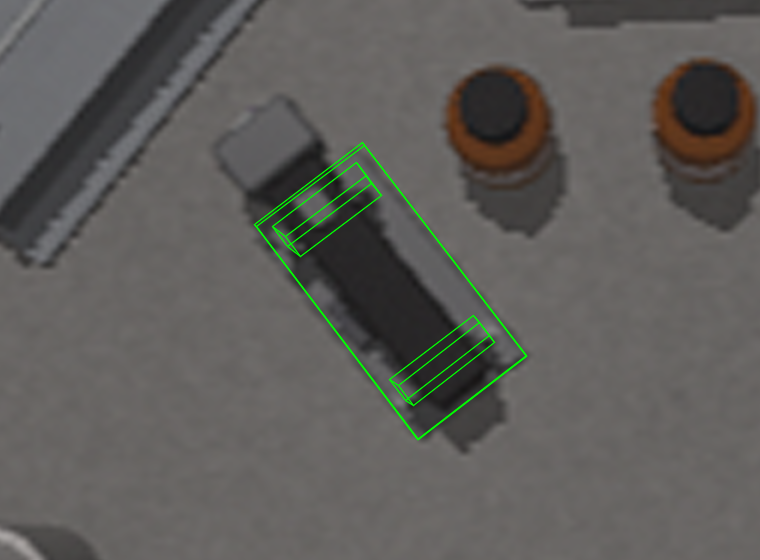

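View pics/z_rack_top.png

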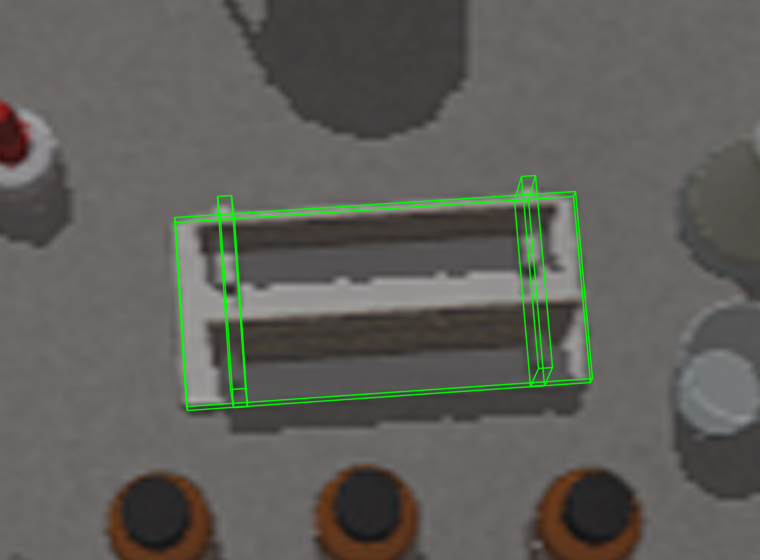

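View pics/z_rack_scene.png

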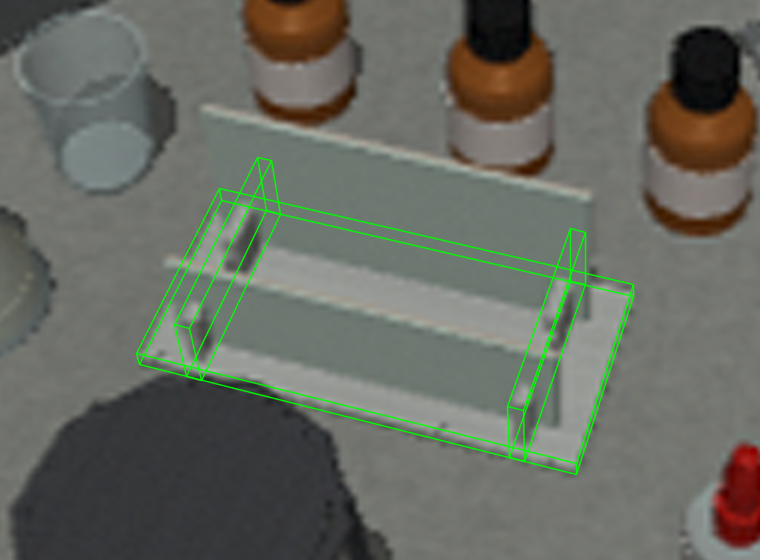

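```bash
cat > t.py <<'E'
from h import *
c=lambda q:ray("top",q,.076)
print("jar",c((386,191)))
sils={}
for n in C:
    for d in robot.silhouettes(n,"plate"):
        if np.hypot(*(ray(n,d["extent"][:2],.05)[:2]-[.65,-.05]))<.08: sils[n]=d["region"];print(d["conf"]);break
def mk(n,p):
    P=box(-2.5,2.5,-100,100,0,100);c,s=np.cos(p[3]),np.sin(p[3])
    Q=np.c_[c*P[:,0]+s*P[:,2],P[:,1],-s*P[:,0]+c*P[:,2]]
    im=np.zeros((384,512),np.uint8);h=cv2.convexHull(proj(n,pts(Q,p,.01)).astype(np.float32))
    cv2.fillConvexPoly(im,np.round(h*16).astype(np.int32),1,cv2.LINE_8,4);return im>0,Q
b=None
for t0 in(-.08,0,.08):
    q=np.array([.6406,-.053,.08,t0])
    for x in((),):
        r=minimize(lambda p:-sum(iou(mk(n,p)[0],s) for n,s in sils.items()),q,method="Nelder-Mead",options=dict(initial_simplex=q+np.vstack([np.zeros(4),np.diag([.01,.01,.06,.08])]),maxiter=600))
        print(r.x.round(4),r.fun)
        if b is None or r.fun<b.fun:b=r
for n in C:
    S=6;im=cv2.resize(robot.capture(n)[:,:,::-1],None,fx=S,fy=S,interpolation=cv2.INTER_CUBIC)
    M["q"]=[mk(n,b.x)[1]];draw(n,im,"q",b.x,.01,(0,0,255),S)
    c=(proj(n,[[.65,-.05,.06]])[0]*S).astype(int)
    cv2.imwrite(f"pics/p_{n}.png",im[c[1]-150:c[1]+150,c[0]-300:c[0]+300])
cv2.imwrite("pics/p.png",np.vstack([cv2.imread(f"pics/p_{n}.png") for n in C]))
# bottles: cap top centre from both views
for n in C:
  for d in robot.silhouettes(n,"bottle1"):
    print(n,round(d["conf"],2),np.round(d["extent"],1))
E
python3 t.py
```

```text
jar [ 0.51816339 -0.44597391  0.076     ]
0.87
0.84
[ 6.406e-01 -5.660e-02  7.960e-02 -3.000e-04] -1.7789861925477586
[ 0.6402 -0.0561  0.0746 -0.0008] -1.7887110605492569
[ 0.6403 -0.0562  0.0711  0.0085] -1.7766016416160324
scene 0.96 [282.6 211.4  15.5  34.8]
scene 0.88 [216.4 194.   22.   33.6]
scene 0.78 [228.3 170.8  17.5  30.7]
scene 0.75 [252.8 202.1  17.9  29.1]
scene 0.55 [229.5 245.3  88.3  44.8]
top 0.63 [300.9 222.3  16.1  15.6]
top 0.62 [298.4 186.2  16.2  18. ]
top 0.59 [261.2 186.4  23.6  25.6]
top 0.56 [226.4 186.4  13.6  19.8]
top 0.3 [262.2 136.1  55.    8.1]
```

View pics/p.png

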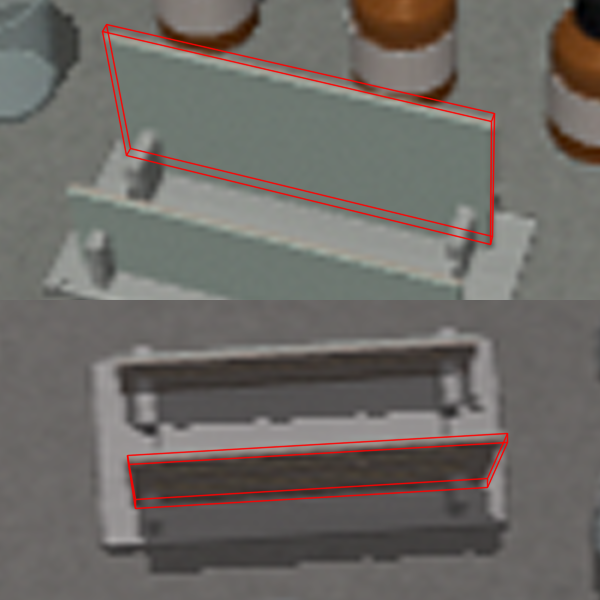

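```bash
cat > pl.py <<'E'
from h import *
from scipy.spatial.transform import Rotation as Ro, Slerp
T0=np.array([[1,0,0],[0,0,1],[0,-1,0]]).astype(float)
T0=np.array([[1,0,0],[0,0,1],[0,-1,0]],float); T0=np.column_stack([[1,0,0],[0,0,-1],[0,1,0]]).astype(float)
G=dict(easel=(.592,.314,.922),rack=(.6715,-.0505,.08),plate=(.6403,-.056,.076),lamp=(.4425,.1295,.705),carrier=(.4715,-.372,-.537))
def RT(a,t=0,about="y"): return Ro.from_euler("z",a)*Ro.from_euler(about,t)*Ro.from_matrix(T0)
def cur():
    s=robot.state();R=Ro.from_rotvec(s["ee_rot"]);return s["position"]+R.as_matrix()[:,1]*.18,R,s
def w2c(w): return round(1-w/.047,2)
def plan(wps,start=None):
    """wps: (gp xyz, R, width m, n rows)"""
    p,R,s=cur()
    if start: p,R=start
    else: print("t",round(s["t"],2),"gp",p.round(4),"jaw",np.degrees(np.arctan2(*R.as_matrix()[:2,0][::-1])).round(2),"ydir",R.as_matrix()[:,1].round(3),"w",round(s["grip_width"],4),"F",s["wrist_force"].round(2),"q",s["qpos"].round(2))
    L=[]
    for gp,Rt,w,n in wps:
        gp=np.array(gp,float);sl=Slerp([0,1],Ro.concatenate([R,Rt]))
        for i in range(1,n+1): L.append((p+(gp-p)*i/n,sl(i/n),w))
        p,R=gp,Rt
    p,R,_=cur()
    if start: p,R=start
    while len(L)%10: L.append(L[-1])
    for k in range(0,len(L),10):
        A=R.as_matrix();t0=p-A[:,1]*.18;rows=[]
        for gp,Rt,w in L[k:k+10]:
            t=gp-Rt.as_matrix()[:,1]*.18
            rows.append([np.round((R.inv()*Rt).as_rotvec(degrees=True),1).tolist(),np.round(A.T@(t-t0),4).tolist(),w2c(w)])
        print("CALL",str(rows).replace(" ","").replace("-0.0,","0.0,"))
        p,R=L[k+9][0],L[k+9][1]
E
python3 - <<'E'
from pl import *
r=RT(.076)
plan([((.64,-.056,.38),r,.06,19),((.64,-.056,.16),r,.06,6),((.64,-.056,.092),r,.06,5)])
# brace
from h import *
E
```

```text
t 3.6 gp [0.1882 0.596  0.2246] jaw 72.48 ydir [ 0. -0. -1.] w 0.094 F [-0.14  0.22 -0.03] q [-1.31  0.42 -0.01  1.61  0.    1.11 -0.05]
CALL [[[0.0,3.6,-0.0],[-0.0256,-0.0082,-0.033],-0.28],[[0.0,7.2,-0.0],[-0.0511,-0.0164,-0.066],-0.28],[[0.0,10.8,-0.0],[-0.0767,-0.0245,-0.099],-0.28],[[0.0,14.3,-0.0],[-0.1023,-0.0327,-0.132],-0.28],[[0.0,17.9,-0.0],[-0.1278,-0.0409,-0.1651],-0.28],[[0.0,21.5,-0.0],[-0.1534,-0.0491,-0.1981],-0.28],[[0.0,25.1,-0.0],[-0.1789,-0.0572,-0.2311],-0.28],[[0.0,28.7,-0.0],[-0.2045,-0.0654,-0.2641],-0.28],[[0.0,32.3,-0.0],[-0.2301,-0.0736,-0.2971],-0.28],[[0.0,35.9,-0.0],[-0.2556,-0.0818,-0.3301],-0.28]]
CALL [[[0.0,3.6,-0.0],[-0.0014,-0.0082,-0.0417],-0.28],[[0.0,7.2,-0.0],[-0.0028,-0.0164,-0.0835],-0.28],[[0.0,10.8,-0.0],[-0.0042,-0.0245,-0.1252],-0.28],[[0.0,14.3,-0.0],[-0.0055,-0.0327,-0.1669],-0.28],[[0.0,17.9,-0.0],[-0.0069,-0.0409,-0.2086],-0.28],[[0.0,21.5,-0.0],[-0.0083,-0.0491,-0.2504],-0.28],[[0.0,25.1,-0.0],[-0.0097,-0.0572,-0.2921],-0.28],[[0.0,28.7,-0.0],[-0.0111,-0.0654,-0.3338],-0.28],[[0.0,32.3,-0.0],[-0.0125,-0.0736,-0.3756],-0.28],[[0.0,32.3,-0.0],[-0.0125,-0.0369,-0.3755],-0.28]]
CALL [[[0.0,0.0,0.0],[0.0,0.0367,0.0],-0.28],[[0.0,0.0,0.0],[0.0,0.0733,0.0],-0.28],[[0.0,0.0,0.0],[0.0,0.11,0.0],-0.28],[[0.0,0.0,0.0],[0.0,0.1467,0.0],-0.28],[[0.0,0.0,0.0],[0.0,0.1833,0.0],-0.28],[[0.0,0.0,0.0],[0.0,0.1969,0.0],-0.28],[[0.0,0.0,0.0],[0.0,0.2105,0.0],-0.28],[[0.0,0.0,0.0],[0.0,0.2241,0.0],-0.28],[[0.0,0.0,0.0],[0.0,0.2377,0.0],-0.28],[[0.0,0.0,0.0],[0.0,0.2513,0.0],-0.28]]
```

carry_out(
  plan=[
    [[0,3.6,0],[-0.026,-0.015,-0.033],-0.28],
    [[0,7.2,0],[-0.051,-0.03,-0.066],-0.28],
    [[0,10.8,0],[-0.077,-0.045,-0.099],-0.28],
    [[0,14.3,0],[-0.102,-0.055,-0.132],-0.28],
    [[0,17.9,0],[-0.128,-0.065,-0.165],-0.28],
    [[0,21.5,0],[-0.153,-0.075,-0.198],-0.28],
    [[0,25.1,0],[-0.179,-0.08,-0.231],-0.28],
    [[0,28.7,0],[-0.205,-0.085,-0.264],-0.28],
    [[0,32.3,0],[-0.23,-0.09,-0.297],-0.28],
    [[0,35.9,0],[-0.256,-0.09,-0.33],-0.28],
  ],
  newtons=15,
)

```text
t: 4.85
position: [0.4264, 0.2513, 0.4952]
ee_rot: [-1.512, -0.499, 0.498]
wrist_force: [0.2, 1.4, -0.3]
grip_width: 0.0599
```

```bash
python3 - <<'E'
from pl import *
r=RT(.076)
plan([((.64,-.056,.36),r,.06,9),((.64,-.056,.3),r,.06,1),((.64,-.056,.15),r,.06,4),((.64,-.056,.092),r,.06,4)])
E
```

```text
t 4.85 gp [0.4265 0.2514 0.3152] jaw 36.47 ydir [ 0.001  0.001 -1.   ] w 0.0599 F [ 0.18  1.36 -0.33] q [-0.89  0.1   0.31  1.82 -0.03  1.22  0.08]
CALL [[[0.0,3.6,0.0],[-0.0012,-0.005,-0.0416],-0.28],[[0.0,7.1,0.0],[-0.0024,-0.01,-0.0831],-0.28],[[0.0,10.7,0.0],[-0.0036,-0.0149,-0.1247],-0.28],[[0.0,14.3,0.0],[-0.0048,-0.0199,-0.1663],-0.28],[[0.0,17.8,0.0],[-0.006,-0.0249,-0.2078],-0.28],[[0.0,21.4,0.0],[-0.0072,-0.0299,-0.2494],-0.28],[[0.0,25.0,0.0],[-0.0084,-0.0349,-0.291],-0.28],[[0.0,28.5,0.0],[-0.0096,-0.0399,-0.3325],-0.28],[[0.0,32.1,0.1],[-0.0108,-0.0448,-0.3741],-0.28],[[0.0,32.1,0.1],[-0.0109,0.0152,-0.3741],-0.28]]
CALL [[[0.0,0.0,0.0],[0.0,0.0375,0.0],-0.28],[[0.0,0.0,0.0],[0.0,0.075,0.0],-0.28],[[0.0,0.0,0.0],[0.0,0.1125,0.0],-0.28],[[0.0,0.0,0.0],[0.0,0.15,0.0],-0.28],[[0.0,0.0,0.0],[0.0,0.1645,0.0],-0.28],[[0.0,0.0,0.0],[0.0,0.179,0.0],-0.28],[[0.0,0.0,0.0],[0.0,0.1935,0.0],-0.28],[[0.0,0.0,0.0],[0.0,0.208,0.0],-0.28],[[0.0,0.0,0.0],[0.0,0.208,0.0],-0.28],[[0.0,0.0,0.0],[0.0,0.208,0.0],-0.28]]
```

carry_out(
  plan=[
    [[0,4,0],[-0.001,-0.005,-0.046],-0.28],
    [[0,8,0],[-0.003,-0.01,-0.092],-0.28],
    [[0,12,0],[-0.004,-0.017,-0.138],-0.28],
    [[0,16,0],[-0.005,-0.022,-0.184],-0.28],
    [[0,20,0],[-0.007,-0.028,-0.23],-0.28],
    [[0,24,0],[-0.008,-0.033,-0.276],-0.28],
    [[0,28,0],[-0.009,-0.039,-0.322],-0.28],
    [[0,32.1,0],[-0.011,-0.045,-0.374],-0.28],
    [[0,32.1,0],[-0.011,0.01,-0.374],-0.28],
    [[0,32.1,0],[-0.011,0.035,-0.374],-0.28],
  ],
)

```text
t: 6.1
position: [0.6397, -0.0563, 0.4574]
ee_rot: [-1.569, -0.058, 0.061]
wrist_force: [0.0, 0.4, 0.3]
grip_width: 0.0602
```

```bash
python3 - <<'E'
from pl import *
r=RT(.076)
plan([((.64,-.056,.15),r,.06,4),((.64,-.056,.092),r,.06,4)])
E
```

```text
t 6.1 gp [ 0.6393 -0.0562  0.2774] jaw 4.32 ydir [-0.002  0.    -1.   ] w 0.0602 F [0.   0.43 0.25] q [-0.38  0.46  0.59  1.52 -0.26  1.25  0.33]
CALL [[[0.0,0.0,-0.0],[0.0001,0.0318,0.0001],-0.28],[[0.0,0.0,-0.1],[0.0003,0.0637,0.0001],-0.28],[[0.0,0.0,-0.1],[0.0004,0.0955,0.0002],-0.28],[[0.0,0.0,-0.1],[0.0006,0.1274,0.0002],-0.28],[[0.0,0.0,-0.1],[0.0006,0.1419,0.0002],-0.28],[[0.0,0.0,-0.1],[0.0006,0.1564,0.0002],-0.28],[[0.0,0.0,-0.1],[0.0007,0.1709,0.0002],-0.28],[[0.0,0.0,-0.1],[0.0007,0.1854,0.0002],-0.28],[[0.0,0.0,-0.1],[0.0007,0.1854,0.0002],-0.28],[[0.0,0.0,-0.1],[0.0007,0.1854,0.0002],-0.28]]
```

Descend, then close (second call, no shift).

carry_out(
  plan=[
    [[0,0,0],[0.001,0.035,0],-0.28],
    [[0,0,0],[0.001,0.07,0],-0.28],
    [[0,0,0],[0.001,0.105,0],-0.28],
    [[0,0,0],[0.001,0.13,0],-0.28],
    [[0,0,0],[0.001,0.145,0],-0.28],
    [[0,0,0],[0.001,0.16,0],-0.28],
    [[0,0,0],[0.001,0.175,0],-0.28],
    [[0,0,0],[0.001,0.185,0],-0.28],
    [[0,0,0],[0.001,0.185,0],-0.28],
    [[0,0,0],[0.001,0.185,0],-0.28],
  ],
)

```text
t: 7.35
position: [0.6405, -0.0562, 0.2729]
ee_rot: [-1.57, -0.058, 0.06]
wrist_force: [-0.1, 0.1, 0.4]
grip_width: 0.0603
```

```bash
python3 - <<'E'
from pl import *
plan([])
for n in C: cv2.imwrite(f"pics/a_{n}.png",cv2.resize(robot.capture(n)[100:280,120:360,::-1],(800,600),interpolation=cv2.INTER_CUBIC))
E
```

```text
t 7.35 gp [ 0.6402 -0.0562  0.0929] jaw 4.31 ydir [-0.001  0.    -1.   ] w 0.0603 F [-0.1   0.07  0.38] q [-0.32  0.65  0.51  1.68 -0.38  0.92  0.41]
```

View pics/a_scene.png

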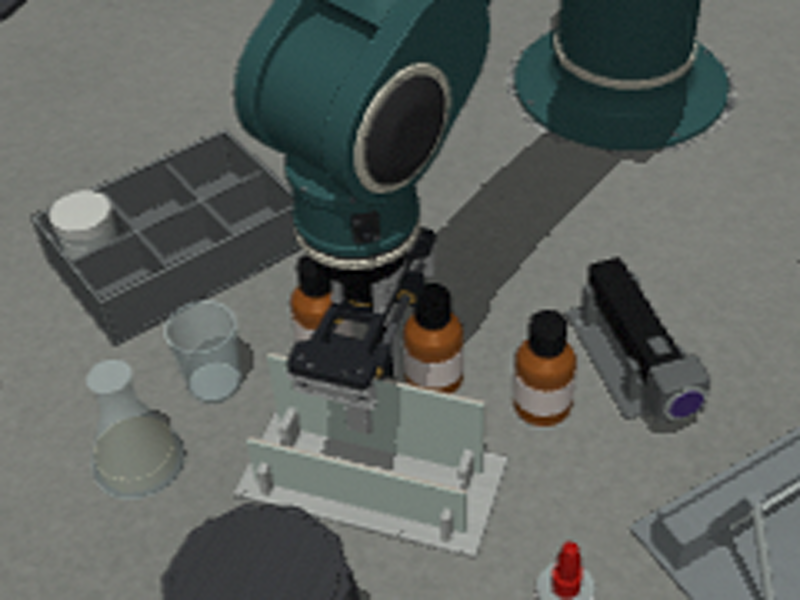

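carry_out(
  plan=[
    [[0,0,0],[0,0,0],1],
    [[0,0,0],[0,0,0],1],
    [[0,0,0],[0,0,0],1],
    [[0,0,0],[0,0,0],1],
    [[0,0,0],[0,0,0],1],
    [[0,0,0],[0,0,0],1],
    [[0,0,0],[0,0,0],1],
    [[0,0,0],[0,0,0],1],
    [[0,0,0],[0,0,0],1],
    [[0,0,0],[0,0,0],1],
  ],
  newtons=30,
)

```text
t: 8.7
position: [0.6412, -0.056, 0.2731]
ee_rot: [-1.57, -0.06, 0.058]
wrist_force: [7.6, 0.2, -5.5]
grip_width: 0.0047
```

carry_out(
  plan=[
    [[0,0,0],[0,-0.008,0],1],
    [[0,0,0],[0,-0.02,0],1],
    [[0,0,0],[0,-0.035,0],1],
    [[0,0,0],[0,-0.05,0],1],
    [[0,0,0],[0,-0.07,0],1],
    [[0,0,0],[0,-0.095,0],1],
    [[0,0,0],[0,-0.12,0],1],
    [[0,0,0],[0,-0.14,0],1],
    [[0,0,0],[0,-0.16,0],1],
    [[0,0,0],[0,-0.17,0],1],
  ],
)

```text
t: 9.95
position: [0.641, -0.0562, 0.4444]
ee_rot: [-1.57, -0.061, 0.057]
wrist_force: [0.1, 0.4, -2.1]
grip_width: 0.0049
```

```bash
python3 - <<'E'
from pl import *
plan([])
for n in C: cv2.imwrite(f"pics/b_{n}.png",cv2.resize(robot.capture(n)[60:240,120:360,::-1],(800,600),interpolation=cv2.INTER_CUBIC))
e=G["easel"];Re=Ro.from_euler("z",e[2]).as_matrix()
led=np.array([e[0],e[1],0])+Re@[-.0225,0,.05]
print("ledge",led)
Rp=Ro.from_euler("z",e[2])*Ro.from_euler("y",np.radians(20))
E
```

```text
t 9.95 gp [ 0.6414 -0.0561  0.2644] jaw 4.33 ydir [ 0.002  0.    -1.   ] w 0.0049 F [ 0.12  0.38 -2.13] q [-0.38  0.47  0.59  1.54 -0.27  1.22  0.33]
ledge [0.57840488 0.29607174 0.05      ]
```

View pics/b_scene.png

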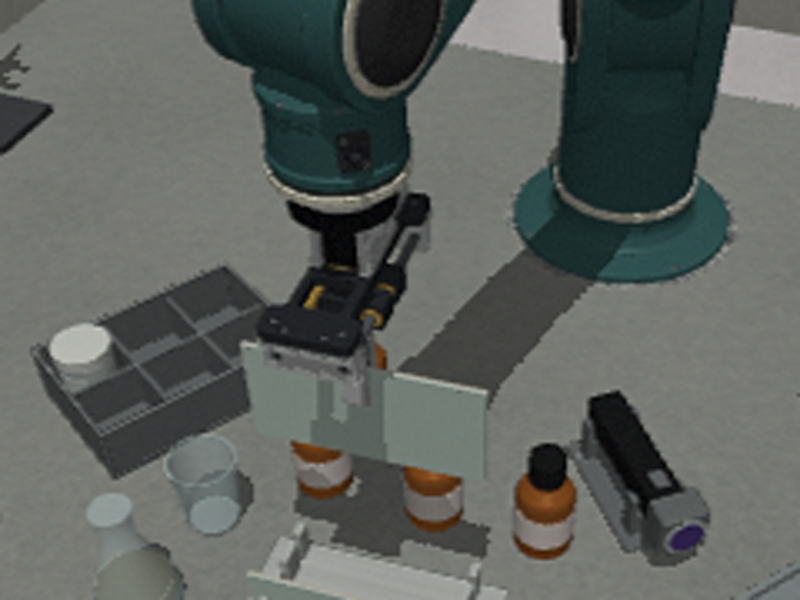

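```bash
cat > tmp.py <<'E'
from pl import *
# brace triangulation
e=G["easel"]
for a,b in (((440,190),(510,185)),((295,365),(330,290))):
    L=[]
    for n,q in(("top",a),("scene",b)):
        c=(proj(n,[[.592,.3148,.04]])[0]*6).astype(int)
        L.append((np.array(q)+[c[0]-380,c[1]-280]-2.5)/6)
    Pm=[]
    for n in("top","scene"):
        m=C[n];Pm.append(m["camera_matrix"]@np.c_[cv2.Rodrigues(m["rvec"])[0],m["tvec"]])
    X=cv2.triangulatePoints(Pm[0],Pm[1],L[0].reshape(2,1),L[1].reshape(2,1));X=(X[:3]/X[3]).ravel()
    print("brace in easel",(Ro.from_euler("z",-e[2]).as_matrix()@(X-[e[0],e[1],0])).round(4))
Re=Ro.from_euler("z",e[2]).as_matrix()
Rp=Ro.from_euler("z",e[2])*Ro.from_euler("y",np.radians(20))
rt=RT(e[2],np.radians(20))
def gp(x,z,h=.083): return np.array([e[0],e[1],0])+Re@[x,0,z]+Rp.as_matrix()@[0,0,h]
print(gp(-.027,.2),gp(-.027,.05))
plan([((.62,0,.31),RT(.25,.06),0,3),(gp(-.027,.19),rt,0,13),(gp(-.027,.19),rt,0,4)])
E
python3 tmp.py
```

```text
brace in easel [ 0.0047 -0.0275  0.1483]
brace in easel [-0.0011  0.0392  0.0066]
[0.59283847 0.31510571 0.27799449] [0.59283847 0.31510571 0.12799449]
t 10.05 gp [ 0.6415 -0.0561  0.264 ] jaw 4.33 ydir [ 0.002  0.    -1.   ] w 0.0049 F [ 0.19 -0.21 -1.76] q [-0.38  0.47  0.59  1.54 -0.27  1.22  0.33]
CALL [[[-0.1,-3.3,1.2],[-0.002,-0.0153,0.0196],1.0],[[-0.2,-6.7,2.4],[-0.0039,-0.0305,0.0394],1.0],[[-0.3,-10.0,3.6],[-0.006,-0.0457,0.0594],1.0],[[-0.9,-12.9,4.8],[-0.0029,-0.0422,0.0864],1.0],[[-1.5,-15.8,5.9],[0.0001,-0.0385,0.1135],1.0],[[-2.1,-18.8,7.1],[0.003,-0.0348,0.1408],1.0],[[-2.8,-21.7,8.3],[0.0056,-0.031,0.1682],1.0],[[-3.4,-24.6,9.5],[0.0081,-0.0271,0.1957],1.0],[[-4.0,-27.5,10.7],[0.0104,-0.0232,0.2234],1.0],[[-4.6,-30.5,11.8],[0.0125,-0.0191,0.2512],1.0]]
CALL [[[-0.6,-2.9,1.2],[0.0163,0.0001,0.0231],1.0],[[-1.2,-5.8,2.5],[0.0325,0.0003,0.0464],1.0],[[-1.8,-8.7,3.7],[0.0486,0.0006,0.0699],1.0],[[-2.4,-11.6,4.9],[0.0646,0.001,0.0935],1.0],[[-3.0,-14.5,6.1],[0.0804,0.0015,0.1174],1.0],[[-3.6,-17.5,7.4],[0.096,0.0021,0.1413],1.0],[[-3.6,-17.5,7.4],[0.096,0.0021,0.1413],1.0],[[-3.6,-17.5,7.4],[0.096,0.0021,0.1413],1.0],[[-3.6,-17.5,7.4],[0.096,0.0021,0.1413],1.0],[[-3.6,-17.5,7.4],[0.096,0.0021,0.1413],1.0]]
```

carry_out(
  plan=[
    [[-0.1,-3.3,1.2],[-0.002,-0.015,0.02],1],
    [[-0.2,-6.7,2.4],[-0.004,-0.03,0.04],1],
    [[-0.3,-10,3.6],[-0.006,-0.046,0.06],1],
    [[-0.9,-12.9,4.8],[-0.003,-0.042,0.086],1],
    [[-1.5,-15.8,5.9],[0,-0.039,0.113],1],
    [[-2.1,-18.8,7.1],[0.003,-0.035,0.141],1],
    [[-2.8,-21.7,8.3],[0.006,-0.031,0.168],1],
    [[-3.4,-24.6,9.5],[0.008,-0.027,0.196],1],
    [[-4,-27.5,10.7],[0.01,-0.023,0.223],1],
    [[-4.6,-30.5,11.8],[0.012,-0.019,0.251],1],
  ],
)

```text
t: 11.3
position: [0.634, 0.1969, 0.4628]
ee_rot: [-1.6, -0.324, 0.645]
wrist_force: [0.1, 0.3, -3.2]
grip_width: 0.0044
```

```bash
sed -i 's/((440,190),(510,185)),((295,365),(330,290))/((440,190),(330,290)),((295,365),(510,185))/; s/^plan.*$/plan([(gp(-.027,.19),rt,0,7)])/' tmp.py; python3 tmp.py
```

```text
brace in easel [ 0.0011 -0.0526  0.0772]
brace in easel [0.001  0.0663 0.0715]
[0.59283847 0.31510571 0.27799449] [0.59283847 0.31510571 0.12799449]
t 11.3 gp [0.6048 0.1711 0.287 ] jaw 34.99 ydir [-0.162 -0.143 -0.976] w 0.0044 F [ 0.14  0.34 -3.16] q [-0.65  0.53  0.44  1.38 -0.12  1.48  0.39]
CALL [[[-0.5,-2.5,1.0],[0.014,0.0,0.0195],1.0],[[-1.0,-4.9,2.1],[0.0279,0.0001,0.0392],1.0],[[-1.5,-7.4,3.1],[0.0417,0.0003,0.059],1.0],[[-2.1,-9.8,4.2],[0.0555,0.0005,0.0789],1.0],[[-2.6,-12.3,5.2],[0.0691,0.0009,0.0989],1.0],[[-3.1,-14.8,6.3],[0.0826,0.0013,0.1191],1.0],[[-3.6,-17.2,7.3],[0.0961,0.0017,0.1394],1.0],[[-3.6,-17.2,7.3],[0.0961,0.0017,0.1394],1.0],[[-3.6,-17.2,7.3],[0.0961,0.0017,0.1394],1.0],[[-3.6,-17.2,7.3],[0.0961,0.0017,0.1394],1.0]]
```

carry_out(
  plan=[
    [[-0.5,-2.5,1],[0.014,0,0.02],1],
    [[-1,-4.9,2.1],[0.028,0,0.039],1],
    [[-1.5,-7.4,3.1],[0.042,0,0.059],1],
    [[-2.1,-9.8,4.2],[0.055,0,0.079],1],
    [[-2.6,-12.3,5.2],[0.069,0.001,0.099],1],
    [[-3.1,-14.8,6.3],[0.083,0.001,0.119],1],
    [[-3.6,-17.2,7.3],[0.096,0.002,0.139],1],
    [[-3.6,-17.2,7.3],[0.096,0.002,0.139],1],
    [[-3.6,-17.2,7.3],[0.096,0.002,0.139],1],
    [[-3.6,-17.2,7.3],[0.096,0.002,0.139],1],
  ],
)

```text
t: 12.55
position: [0.6304, 0.363, 0.4373]
ee_rot: [-1.593, -0.469, 0.984]
wrist_force: [1.3, 0.2, -2.1]
grip_width: 0.0048
```

```bash
sed -i 's/^plan.*$/plan([(gp(-.027,.1),rt,0,5),(gp(-.027,.06),rt,0,5)])/' tmp.py; cat >> tmp.py <<'E'
p,R,s=cur()
P=box(-2.5,2.5,-100,100,-83,17)
A=R.as_matrix();Rm=np.column_stack([A[:,0],A[:,2],-A[:,1]])
Q=p+P@Rm.T; low=p+Rm@[0,0,-.083]
print("plate origin in easel",Re.T@(low-[e[0],e[1],0]))
M["q"]=[Q]
for n in C:
    S=4;im=cv2.resize(robot.capture(n)[:,:,::-1],None,fx=S,fy=S,interpolation=cv2.INTER_CUBIC)
    draw(n,im,"q",(0,0,0),0,(0,0,255),S);draw(n,im,"easel",e,0,(0,255,0),S)
    c=(proj(n,[p-[0,0,.06]])[0]*S).astype(int)
    im=cv2.copyMakeBorder(im,300,300,300,300,cv2.BORDER_CONSTANT)
    cv2.imwrite(f"pics/c_{n}.png",im[c[1]:c[1]+600,c[0]+100:c[0]+500])
cv2.imwrite("pics/c.png",np.hstack([cv2.imread(f"pics/c_{n}.png") for n in C]))
E
python3 tmp.py
```

```text
brace in easel [ 0.0011 -0.0526  0.0772]
brace in easel [0.001  0.0663 0.0715]
[0.59283847 0.31510571 0.27799449] [0.59283847 0.31510571 0.12799449]
t 12.55 gp [0.5933 0.314  0.2681] jaw 52.72 ydir [-0.206 -0.272 -0.94 ] w 0.0048 F [ 1.33  0.17 -2.1 ] q [-0.78  0.7   0.35  1.15 -0.07  1.64  0.46]
CALL [[[0.0,0.0,0.0],[0.0063,0.0169,0.0002],1.0],[[0.0,0.0,0.0],[0.0126,0.0338,0.0004],1.0],[[0.0,-0.1,0.0],[0.0189,0.0507,0.0007],1.0],[[0.0,-0.1,0.0],[0.0251,0.0676,0.0009],1.0],[[0.0,-0.1,0.0],[0.0314,0.0845,0.0011],1.0],[[0.0,-0.1,0.0],[0.0342,0.092,0.0011],1.0],[[0.0,-0.1,0.0],[0.0369,0.0995,0.0011],1.0],[[0.0,-0.1,0.0],[0.0396,0.107,0.0011],1.0],[[0.0,-0.1,0.0],[0.0424,0.1146,0.0011],1.0],[[0.0,-0.1,0.0],[0.0451,0.1221,0.0011],1.0]]
plate origin in easel [-0.02753889 -0.00106471  0.19007017]
```

View pics/c.png

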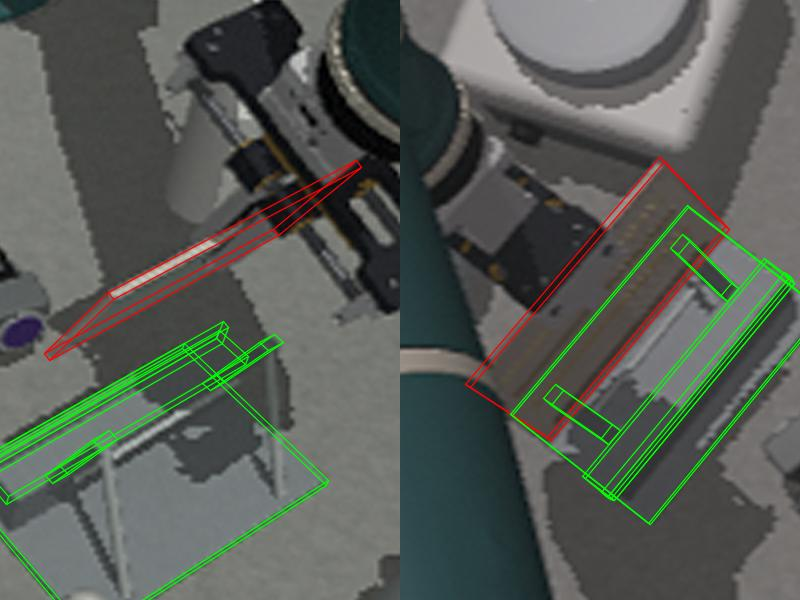

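carry_out(
  plan=[
    [[0,0,0],[0.006,0.017,0],1],
    [[0,0,0],[0.013,0.034,0],1],
    [[0,0,0],[0.019,0.051,0],1],
    [[0,0,0],[0.025,0.068,0],1],
    [[0,0,0],[0.031,0.085,0.001],1],
    [[0,0,0],[0.034,0.092,0.001],1],
    [[0,0,0],[0.037,0.1,0.001],1],
    [[0,0,0],[0.04,0.107,0.001],1],
    [[0,0,0],[0.042,0.115,0.001],1],
    [[0,0,0],[0.045,0.122,0.001],1],
  ],
)

```text
t: 13.9
position: [0.63, 0.3642, 0.3068]
ee_rot: [-1.593, -0.469, 0.984]
wrist_force: [-0.1, -0.2, -1.3]
grip_width: 0.0049
```

```bash
sed -i 's/^plan.*$/plan([(gp(-.026,.0495),rt,0,7)])/' tmp.py; python3 tmp.py
```

```text
brace in easel [ 0.0011 -0.0526  0.0772]
brace in easel [0.001  0.0663 0.0715]
[0.59283847 0.31510571 0.27799449] [0.59283847 0.31510571 0.12799449]
t 13.9 gp [0.5929 0.3152 0.1376] jaw 52.73 ydir [-0.206 -0.272 -0.94 ] w 0.0049 F [-0.1  -0.19 -1.3 ] q [-0.77  0.8   0.32  1.28 -0.09  1.42  0.44]
CALL [[[0.0,0.0,0.0],[0.0006,0.0013,-0.0],1.0],[[0.0,0.0,0.0],[0.0013,0.0026,-0.0],1.0],[[0.0,0.0,0.0],[0.0019,0.004,-0.0],1.0],[[0.0,-0.1,0.0],[0.0025,0.0053,-0.0],1.0],[[0.0,-0.1,0.0],[0.0032,0.0066,-0.0],1.0],[[0.0,-0.1,0.0],[0.0038,0.0079,-0.0],1.0],[[0.0,-0.1,0.0],[0.0044,0.0092,-0.0],1.0],[[0.0,-0.1,0.0],[0.0044,0.0092,-0.0],1.0],[[0.0,-0.1,0.0],[0.0044,0.0092,-0.0],1.0],[[0.0,-0.1,0.0],[0.0044,0.0092,-0.0],1.0]]
plate origin in easel [-2.68200736e-02 -4.79540815e-06  5.96303913e-02]
```

View pics/c.png

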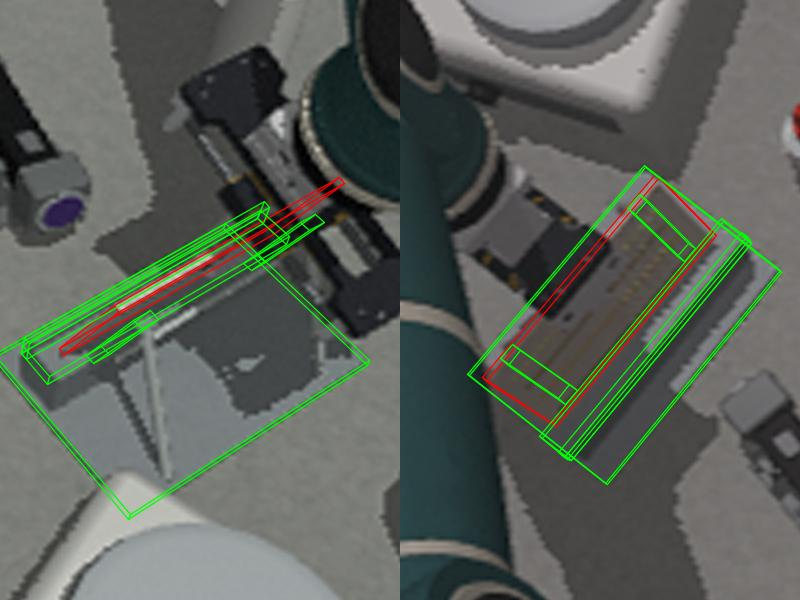

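carry_out(
  plan=[
    [[0,0,0],[0.001,0.0015,0],1],
    [[0,0,0],[0.001,0.003,0],1],
    [[0,0,0],[0.002,0.0045,0],1],
    [[0,0,0],[0.0025,0.0055,0],1],
    [[0,0,0],[0.003,0.0065,0],1],
    [[0,0,0],[0.0035,0.0075,0],1],
    [[0,0,0],[0.004,0.0085,0],1],
    [[0,0,0],[0.004,0.009,0],1],
    [[0,0,0],[0.004,0.009,0],1],
    [[0,0,0],[0.004,0.009,0],1],
  ],
)

```text
t: 15.25
position: [0.6304, 0.3648, 0.2977]
ee_rot: [-1.593, -0.468, 0.984]
wrist_force: [-2.2, 0.9, 11.6]
grip_width: 0.005
```

```bash
sed -i 's/^plan.*$/plan([(gp(-.025,.0475),rt,0,7)])/' tmp.py; python3 tmp.py
```

```text
brace in easel [ 0.0011 -0.0526  0.0772]
brace in easel [0.001  0.0663 0.0715]
[0.59283847 0.31510571 0.27799449] [0.59283847 0.31510571 0.12799449]
t 15.25 gp [0.5932 0.3158 0.1285] jaw 52.74 ydir [-0.207 -0.272 -0.94 ] w 0.005 F [-2.2   0.92 11.6 ] q [-0.77  0.81  0.32  1.28 -0.09  1.41  0.44]
CALL [[[0.0,0.0,0.0],[0.0003,0.0003,-0.0],1.0],[[0.0,0.0,0.0],[0.0006,0.0007,-0.0],1.0],[[0.0,0.0,0.0],[0.001,0.001,-0.0001],1.0],[[0.0,0.0,0.0],[0.0013,0.0014,-0.0001],1.0],[[0.0,-0.1,0.0],[0.0016,0.0017,-0.0001],1.0],[[0.0,-0.1,0.0],[0.0019,0.0021,-0.0001],1.0],[[0.0,-0.1,0.0],[0.0022,0.0024,-0.0001],1.0],[[0.0,-0.1,0.0],[0.0022,0.0024,-0.0001],1.0],[[0.0,-0.1,0.0],[0.0022,0.0024,-0.0001],1.0],[[0.0,-0.1,0.0],[0.0022,0.0024,-0.0001],1.0]]
plate origin in easel [-0.0262353   0.00017055  0.0505009 ]
```

carry_out(
  plan=[
    [[0,0,0],[0.001,0,0],1],
    [[0,0,0],[0.002,0,0],1],
    [[0,0,0],[0.003,0,0],1],
    [[0,0,0],[0.003,0,0],0.8],
    [[0,0,0],[0.003,0,0],0.7],
    [[0,0,0],[0.003,0,0],0.6],
    [[0,0,0],[0.003,0,0],0.5],
    [[0,0,0],[0.003,0,0],0.4],
    [[0,0,0],[0.003,0,0],0.4],
    [[0,0,0],[0.003,0,0],0.4],
  ],
)

```text
t: 16.6
position: [0.6321, 0.3671, 0.2967]
ee_rot: [-1.593, -0.468, 0.984]
wrist_force: [-0.2, 0.0, 0.2]
grip_width: 0.0284
```

```bash
cat > tmp2.py <<'E'
from pl import *
plan([])
e=G["easel"]
Rp=Ro.from_euler("z",e[2])*Ro.from_euler("y",np.radians(20))
Re=Ro.from_euler("z",e[2]).as_matrix()
o=np.array([e[0],e[1],0])+Re@[-.0225,0,.05]
M["q"]=[o+box(-2.5,2.5,-100,100,0,100)@Rp.as_matrix().T]
for n in C:
    S=4;im=cv2.resize(robot.capture(n)[:,:,::-1],None,fx=S,fy=S,interpolation=cv2.INTER_CUBIC)
    draw(n,im,"q",(0,0,0),0,(0,0,255),S);draw(n,im,"easel",e,0,(0,255,0),S)
    c=(proj(n,[o])[0]*S).astype(int)
    im=cv2.copyMakeBorder(im,300,300,300,300,cv2.BORDER_CONSTANT)
    cv2.imwrite(f"pics/c_{n}.png",im[c[1]:c[1]+600,c[0]+100:c[0]+500])
cv2.imwrite("pics/c.png",np.hstack([cv2.imread(f"pics/c_{n}.png") for n in C]))
E
python3 tmp2.py
```

```text
t 16.6 gp [0.5949 0.3181 0.1275] jaw 52.74 ydir [-0.207 -0.272 -0.94 ] w 0.0284 F [-0.22  0.03  0.15] q [-0.77  0.81  0.32  1.27 -0.1   1.41  0.44]
```

View pics/c.png

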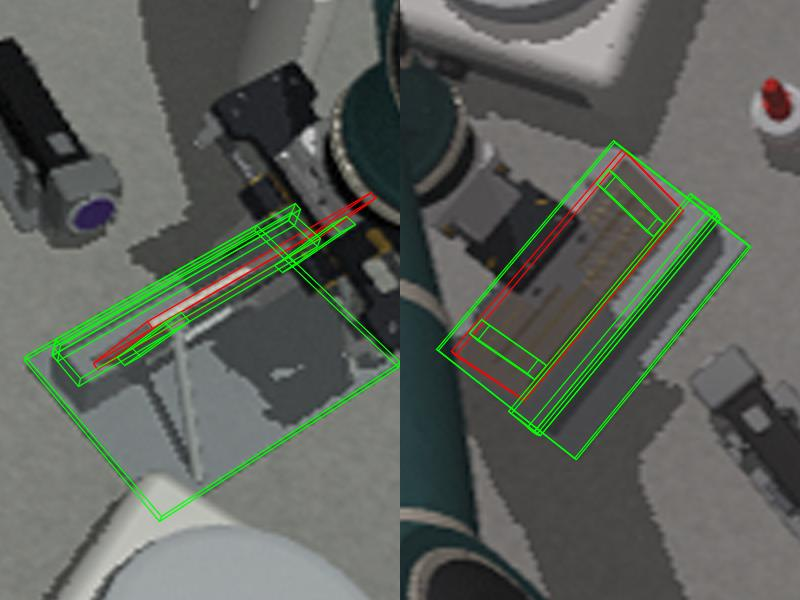

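carry_out(
  plan=[
    [[0,0,0],[0,-0.01,0],0.4],
    [[0,0,0],[0,-0.02,0],0.4],
    [[0,0,0],[0,-0.035,0],0.4],
    [[0,0,0],[0,-0.05,0],0.4],
    [[0,0,0],[0,-0.065,0],0.4],
    [[0,0,0],[0,-0.08,0],0.4],
    [[0,0,0],[0,-0.1,0],0.4],
    [[0,0,0],[0,-0.12,0],0.2],
    [[0,0,0],[0,-0.14,0],0],
    [[0,0,0],[0,-0.16,0],0],
  ],
)

```text
t: 17.95
position: [0.6653, 0.4108, 0.4482]
ee_rot: [-1.593, -0.468, 0.984]
wrist_force: [-1.0, 0.4, 0.1]
grip_width: 0.0463
```

```bash
python3 tmp2.py >/dev/null; cat > lamp.py <<'E'
from pl import *
TL=np.column_stack([[0,-1,0],[0,0,-1],[1,0,0]]).astype(float)
def RL(yaw,t=0): return Ro.from_euler("z",yaw)*Ro.from_euler("y",t)*Ro.from_matrix(TL)
l=G["lamp"];e=G["easel"]
def lgp(z=.052): return np.array([l[0]+.012*np.cos(l[2]),l[1]+.012*np.sin(l[2]),z])
Rp=(Ro.from_euler("z",e[2])*Ro.from_euler("y",np.radians(20))).as_matrix()
o=np.array([e[0],e[1],0])+Ro.from_euler("z",e[2]).as_matrix()@[-.0225,0,.05]
mid=o+Rp@[-.0025,0,.05]
def igp(t,d=.1):
    A=(Ro.from_euler("z",e[2])*Ro.from_euler("y",t)).as_matrix()
    return mid-(d+.1)*A[:,0]-.004*A[:,2]
E
python3 - <<'E'
from lamp import *
print(lgp(),mid,igp(np.radians(15)))
plan([((.55,.22,.30),RL(l[2]+.5,0),.06,8),(lgp(.26),RL(l[2],0),.06,8),(lgp(.26),RL(l[2],0),.06,4)])
E
```

```text
[0.45163934 0.13727641 0.052     ] [0.58731831 0.30782612 0.09783968] [0.46996493 0.15306901 0.14573979]
t 18.05 gp [0.6287 0.3623 0.28  ] jaw 52.74 ydir [-0.204 -0.271 -0.941] w 0.047 F [-0.07 -0.8  -0.12] q [-0.76  0.81  0.34  0.92 -0.1   1.75  0.43]
CALL [[[1.6,9.1,-2.1],[-0.0268,0.0047,-0.0074],-0.28],[[3.2,18.2,-4.2],[-0.0542,0.0097,-0.0137],-0.28],[[4.8,27.4,-6.4],[-0.082,0.0151,-0.0186],-0.28],[[6.4,36.5,-8.5],[-0.1099,0.0209,-0.0223],-0.28],[[8.0,45.6,-10.6],[-0.1379,0.0269,-0.0246],-0.28],[[9.6,54.7,-12.7],[-0.1655,0.0332,-0.0255],-0.28],[[11.2,63.8,-14.8],[-0.1927,0.0398,-0.0252],-0.28],[[12.8,72.9,-16.9],[-0.2192,0.0464,-0.0237],-0.28],[[13.4,76.5,-16.7],[-0.2322,0.0564,-0.0202],-0.28],[[14.1,80.0,-16.3],[-0.2453,0.0665,-0.0167],-0.28]]
CALL [[[0.0,3.6,0.0],[-0.006,0.005,-0.0149],-0.28],[[0.0,7.2,0.0],[-0.0119,0.01,-0.0298],-0.28],[[0.0,10.7,0.0],[-0.0179,0.015,-0.0447],-0.28],[[0.0,14.3,0.0],[-0.0239,0.02,-0.0597],-0.28],[[0.0,17.9,0.0],[-0.0298,0.025,-0.0746],-0.28],[[0.0,21.5,0.0],[-0.0358,0.03,-0.0895],-0.28],[[0.0,21.5,0.0],[-0.0358,0.03,-0.0895],-0.28],[[0.0,21.5,0.0],[-0.0358,0.03,-0.0895],-0.28],[[0.0,21.5,0.0],[-0.0358,0.03,-0.0895],-0.28],[[0.0,21.5,0.0],[-0.0358,0.03,-0.0895],-0.28]]
```

View pics/c.png

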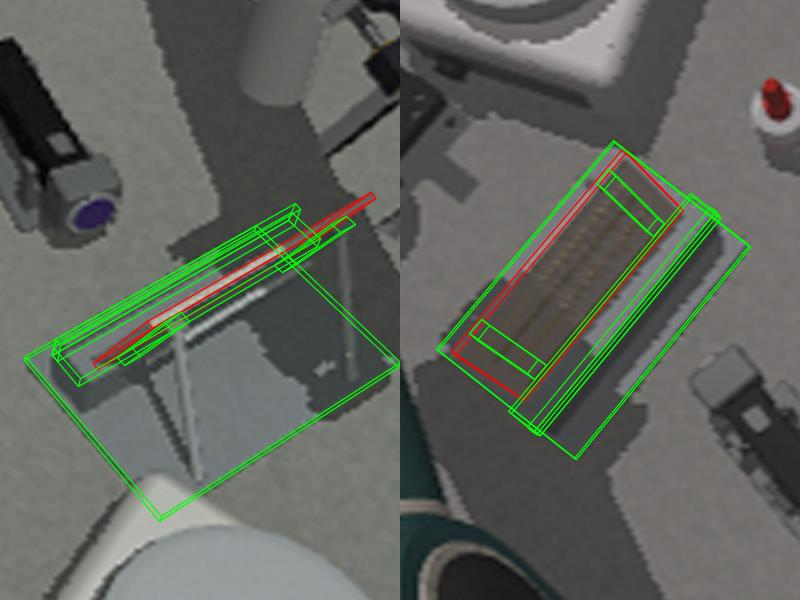

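carry_out(
  plan=[
    [[1.6,9.1,-2.1],[-0.027,-0.005,-0.007],-0.28],
    [[3.2,18.2,-4.2],[-0.054,0,-0.014],-0.28],
    [[4.8,27.4,-6.4],[-0.082,0.01,-0.019],-0.28],
    [[6.4,36.5,-8.5],[-0.11,0.02,-0.022],-0.28],
    [[8,45.6,-10.6],[-0.138,0.027,-0.025],-0.28],
    [[9.6,54.7,-12.7],[-0.166,0.033,-0.026],-0.28],
    [[11.2,63.8,-14.8],[-0.193,0.04,-0.025],-0.28],
    [[12.8,72.9,-16.9],[-0.219,0.046,-0.024],-0.28],
    [[13.4,76.5,-16.7],[-0.232,0.056,-0.02],-0.28],
    [[14.1,80,-16.3],[-0.245,0.067,-0.017],-0.28],
  ],
)

```text
t: 19.3
position: [0.5248, 0.1986, 0.4689]
ee_rot: [-1.536, 0.387, -0.385]
wrist_force: [0.2, -0.3, -0.1]
grip_width: 0.0601
```

```bash
python3 - <<'E'
from lamp import *
plan([(lgp(.24),RL(l[2],0),.06,7),(lgp(.2),RL(l[2],0),.06,3)])
E
```

```text
t 19.3 gp [0.5246 0.1988 0.2889] jaw -28.24 ydir [-0.001  0.001 -1.   ] w 0.0601 F [ 0.23 -0.26 -0.12] q [-0.96  0.29  0.67  1.72 -0.19  1.2  -0.73]
CALL [[[0.0,3.1,-0.0],[-0.0051,0.007,-0.0127],-0.28],[[0.0,6.1,-0.0],[-0.0101,0.014,-0.0253],-0.28],[[0.0,9.2,-0.0],[-0.0152,0.021,-0.038],-0.28],[[0.0,12.2,-0.1],[-0.0202,0.028,-0.0507],-0.28],[[0.0,15.3,-0.1],[-0.0253,0.035,-0.0634],-0.28],[[0.0,18.3,-0.1],[-0.0303,0.042,-0.076],-0.28],[[0.0,21.4,-0.1],[-0.0354,0.049,-0.0887],-0.28],[[0.0,21.4,-0.1],[-0.0354,0.0623,-0.0887],-0.28],[[0.0,21.4,-0.1],[-0.0354,0.0756,-0.0887],-0.28],[[0.0,21.4,-0.1],[-0.0353,0.089,-0.0887],-0.28]]
```

carry_out(
  plan=[
    [[0,3.1,0],[-0.005,0.007,-0.013],-0.28],
    [[0,6.1,0],[-0.01,0.014,-0.025],-0.28],
    [[0,9.2,0],[-0.015,0.021,-0.038],-0.28],
    [[0,12.2,0],[-0.02,0.028,-0.051],-0.28],
    [[0,15.3,0],[-0.025,0.035,-0.063],-0.28],
    [[0,18.3,0],[-0.03,0.042,-0.076],-0.28],
    [[0,21.4,0],[-0.035,0.049,-0.089],-0.28],
    [[0,21.4,0],[-0.035,0.062,-0.089],-0.28],
    [[0,21.4,0],[-0.035,0.075,-0.089],-0.28],
    [[0,21.4,0],[-0.035,0.089,-0.089],-0.28],
  ],
)

```text
t: 20.55
position: [0.452, 0.1371, 0.3788]
ee_rot: [-1.463, 0.677, -0.675]
wrist_force: [0.3, 0.4, -0.5]
grip_width: 0.0598
```

```bash
python3 - <<'E'
from lamp import *
plan([(lgp(.1),RL(l[2],0),.06,5),(lgp(.053),RL(l[2],0),.06,4)])
E
```

```text
t 20.55 gp [0.4517 0.1372 0.1988] jaw -49.58 ydir [-0.001  0.    -1.   ] w 0.0598 F [ 0.31  0.4  -0.49] q [-1.01  0.21  0.74  2.03 -0.18  0.96 -1.05]
CALL [[[0.0,0.0,-0.0],[0.0,0.0198,-0.0],-0.28],[[0.0,0.0,-0.0],[-0.0001,0.0395,-0.0],-0.28],[[0.0,0.0,-0.0],[-0.0001,0.0593,-0.0],-0.28],[[0.0,0.0,-0.1],[-0.0002,0.0791,-0.0001],-0.28],[[0.0,0.0,-0.1],[-0.0002,0.0988,-0.0001],-0.28],[[0.0,0.0,-0.1],[-0.0002,0.1106,-0.0001],-0.28],[[0.0,0.0,-0.1],[-0.0002,0.1223,-0.0001],-0.28],[[0.0,0.0,-0.1],[-0.0002,0.1341,-0.0],-0.28],[[0.0,0.0,-0.1],[-0.0002,0.1458,-0.0],-0.28],[[0.0,0.0,-0.1],[-0.0002,0.1458,-0.0],-0.28]]
```

carry_out(
  plan=[
    [[0,0,0],[0,0.02,0],-0.28],
    [[0,0,0],[0,0.04,0],-0.28],
    [[0,0,0],[0,0.06,0],-0.28],
    [[0,0,0],[0,0.08,0],-0.28],
    [[0,0,0],[0,0.1,0],-0.28],
    [[0,0,0],[0,0.112,0],-0.28],
    [[0,0,0],[0,0.124,0],-0.28],
    [[0,0,0],[0,0.135,0],-0.28],
    [[0,0,0],[0,0.146,0],-0.28],
    [[0,0,0],[0,0.146,0],-0.28],
  ],
)

```text
t: 21.8
position: [0.4517, 0.1371, 0.2322]
ee_rot: [-1.464, 0.678, -0.674]
wrist_force: [-0.3, 0.8, 0.1]
grip_width: 0.0603
```

carry_out(
  plan=[
    [[0,0,0],[0,0,0],0.2],
    [[0,0,0],[0,0,0],0.3],
    [[0,0,0],[0,0,0],0.6],
    [[0,0,0],[0,0,0],1],
    [[0,0,0],[0,0,0],1],
    [[0,0,0],[0,0,0],1],
    [[0,0,0],[0,0,0],1],
    [[0,0,0],[0,0,0],1],
    [[0,0,0],[0,0,0],1],
    [[0,0,0],[0,0,0],1],
  ],
  newtons=35,
)

```text
t: 23.05
position: [0.4518, 0.1372, 0.2325]
ee_rot: [-1.464, 0.677, -0.674]
wrist_force: [-1.7, 0.0, 6.0]
grip_width: 0.0359
```

```bash
python3 - <<'E'
from lamp import *
plan([])
for n in C: cv2.imwrite(f"pics/d_{n}.png",cv2.resize(robot.capture(n)[100:280,140:380,::-1],(800,600),interpolation=cv2.INTER_CUBIC))
E
```

```text
t 23.05 gp [0.4514 0.1372 0.0525] jaw -49.58 ydir [-0.002  0.    -1.   ] w 0.0359 F [-1.69  0.04  5.96] q [-0.85  0.47  0.59  2.13 -0.43  0.66 -0.83]
```

View pics/d_scene.png

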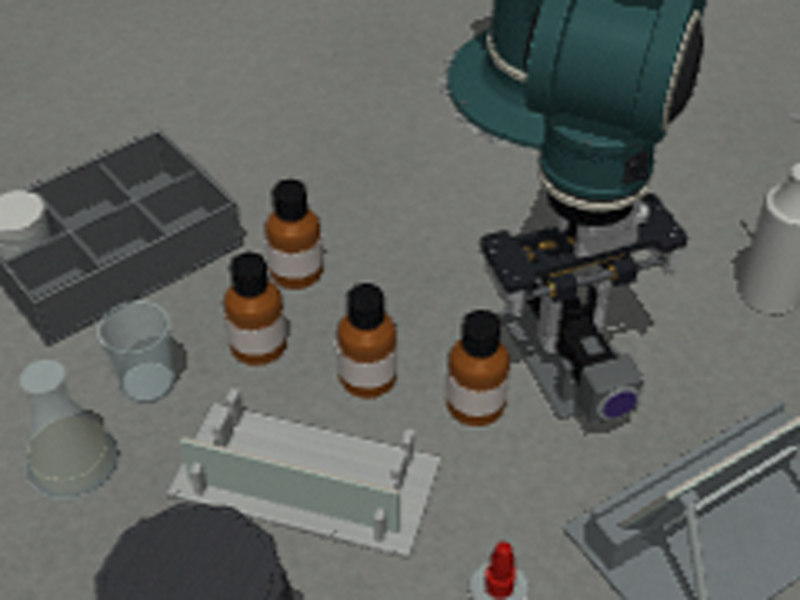

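```bash
python3 - <<'E'
from lamp import *
t=np.radians(15)
plan([((.4514,.1372,.1345),RL(l[2],0),0,6),(igp(t),RL(e[2],t),0,6),(igp(t),RL(e[2],t),0,8)])
E
```

```text
t 23.15 gp [0.4514 0.1372 0.0525] jaw -49.59 ydir [-0.002  0.    -1.   ] w 0.0357 F [-1.24 -0.04  6.12] q [-0.85  0.47  0.59  2.13 -0.43  0.66 -0.83]
CALL [[[0.0,0.0,-0.0],[-0.0001,-0.0137,-0.0001],1.0],[[0.0,0.0,-0.0],[-0.0001,-0.0273,-0.0001],1.0],[[0.0,0.0,-0.0],[-0.0002,-0.041,-0.0002],1.0],[[0.1,0.0,-0.1],[-0.0003,-0.0547,-0.0002],1.0],[[0.1,0.0,-0.1],[-0.0003,-0.0683,-0.0003],1.0],[[0.1,0.0,-0.1],[-0.0004,-0.082,-0.0003],1.0],[[-2.4,-2.0,-0.4],[-0.0014,-0.0837,0.0115],1.0],[[-4.9,-4.1,-0.6],[-0.0027,-0.0851,0.0234],1.0],[[-7.4,-6.2,-0.9],[-0.0042,-0.0861,0.0351],1.0],[[-9.9,-8.2,-1.2],[-0.0061,-0.0868,0.0467],1.0]]
CALL [[[-2.5,-2.1,-0.3],[-0.0004,-0.0024,0.0114],1.0],[[-5.0,-4.1,-0.5],[-0.0011,-0.0044,0.0228],1.0],[[-5.0,-4.1,-0.5],[-0.0011,-0.0044,0.0228],1.0],[[-5.0,-4.1,-0.5],[-0.0011,-0.0044,0.0228],1.0],[[-5.0,-4.1,-0.5],[-0.0011,-0.0044,0.0228],1.0],[[-5.0,-4.1,-0.5],[-0.0011,-0.0044,0.0228],1.0],[[-5.0,-4.1,-0.5],[-0.0011,-0.0044,0.0228],1.0],[[-5.0,-4.1,-0.5],[-0.0011,-0.0044,0.0228],1.0],[[-5.0,-4.1,-0.5],[-0.0011,-0.0044,0.0228],1.0],[[-5.0,-4.1,-0.5],[-0.0011,-0.0044,0.0228],1.0]]
```

carry_out(
  plan=[
    [[0,0,0],[0,-0.01,0],1],
    [[0,0,0],[0,-0.025,0],1],
    [[0,0,0],[0,-0.04,0],1],
    [[0,0,0],[0,-0.055,0],1],
    [[0,0,0],[0,-0.068,0],1],
    [[0,0,0],[0,-0.082,0],1],
    [[-2.4,-2,-0.4],[-0.001,-0.084,0.012],1],
    [[-4.9,-4.1,-0.6],[-0.003,-0.085,0.023],1],
    [[-7.4,-6.2,-0.9],[-0.004,-0.086,0.035],1],
    [[-9.9,-8.2,-1.2],[-0.006,-0.087,0.047],1],
  ],
)

```text
t: 24.4
position: [0.4841, 0.1724, 0.32]
ee_rot: [-1.665, 0.621, -0.53]
wrist_force: [0.4, -0.4, -1.6]
grip_width: 0.0357
```

```bash
python3 - <<'E'
from lamp import *
t=np.radians(15)
plan([(igp(t),RL(e[2],t),0,3)])
E
```

```text
t 24.4 gp [0.4642 0.1479 0.1428] jaw -41.26 ydir [-0.11  -0.136 -0.984] w 0.0357 F [ 0.36 -0.39 -1.59] q [-0.97  0.43  0.68  1.94 -0.2   1.02 -0.92]
CALL [[[-1.6,-1.4,-0.2],[-0.0003,-0.0013,0.0075],1.0],[[-3.3,-2.7,-0.3],[-0.0007,-0.0025,0.0149],1.0],[[-4.9,-4.1,-0.5],[-0.0012,-0.0036,0.0223],1.0],[[-4.9,-4.1,-0.5],[-0.0012,-0.0036,0.0223],1.0],[[-4.9,-4.1,-0.5],[-0.0012,-0.0036,0.0223],1.0],[[-4.9,-4.1,-0.5],[-0.0012,-0.0036,0.0223],1.0],[[-4.9,-4.1,-0.5],[-0.0012,-0.0036,0.0223],1.0],[[-4.9,-4.1,-0.5],[-0.0012,-0.0036,0.0223],1.0],[[-4.9,-4.1,-0.5],[-0.0012,-0.0036,0.0223],1.0],[[-4.9,-4.1,-0.5],[-0.0012,-0.0036,0.0223],1.0]]
```

carry_out(
  plan=[
    [[-1.6,-1.4,-0.2],[0,-0.001,0.0075],1],
    [[-3.3,-2.7,-0.3],[-0.001,-0.0025,0.015],1],
    [[-4.9,-4.1,-0.5],[-0.001,-0.0035,0.022],1],
    [[-4.9,-4.1,-0.5],[-0.001,-0.0035,0.022],1],
    [[-4.9,-4.1,-0.5],[-0.001,-0.0035,0.022],1],
    [[-4.9,-4.1,-0.5],[-0.001,-0.0035,0.022],1],
    [[-4.9,-4.1,-0.5],[-0.001,-0.0035,0.022],1],
    [[-4.9,-4.1,-0.5],[-0.001,-0.0035,0.022],1],
    [[-4.9,-4.1,-0.5],[-0.001,-0.0035,0.022],1],
    [[-4.9,-4.1,-0.5],[-0.001,-0.0035,0.022],1],
  ],
)

```text
t: 25.65
position: [0.498, 0.1899, 0.3195]
ee_rot: [-1.76, 0.592, -0.454]
wrist_force: [0.0, -0.1, -1.9]
grip_width: 0.0356
```

```bash
cat > lchk.py <<'E'
from lamp import *
plan([])
p,R,s=cur();A=R.as_matrix()
Rl=np.column_stack([A[:,2],-A[:,0],-A[:,1]])
org=p-Rl@[.012,0,.018]; lens=org+Rl@[.112,0,.022]
print("mid in lens",Rl.T@(mid-lens),"angle",np.degrees(np.arccos(Rl[:,0]@Rp[:,0])))
M["ql"]=[org+P@Rl.T for P in M["lamp"]]
M["q"]=[o+box(-2.5,2.5,-100,100,0,100)@Rp.T]
for n in C:
    S=4;im=cv2.resize(robot.capture(n)[:,:,::-1],None,fx=S,fy=S,interpolation=cv2.INTER_CUBIC)
    draw(n,im,"q",(0,0,0),0,(0,0,255),S);draw(n,im,"ql",(0,0,0),0,(0,255,0),S)
    c=(proj(n,[lens])[0]*S).astype(int)
    im=cv2.copyMakeBorder(im,300,300,300,300,cv2.BORDER_CONSTANT)
    cv2.imwrite(f"pics/c_{n}.png",im[c[1]:c[1]+600,c[0]+100:c[0]+500])
cv2.imwrite("pics/c.png",np.hstack([cv2.imread(f"pics/c_{n}.png") for n in C]))
E
python3 lchk.py
```

```text
t 25.65 gp [0.4698 0.1527 0.1457] jaw -37.16 ydir [-0.157 -0.207 -0.966] w 0.0356 F [ 0.04 -0.14 -1.92] q [-0.97  0.49  0.67  1.87 -0.17  1.11 -0.89]
mid in lens [1.00366200e-01 7.50974473e-05 2.20826432e-04] angle 4.978947633302187
```

View pics/c.png

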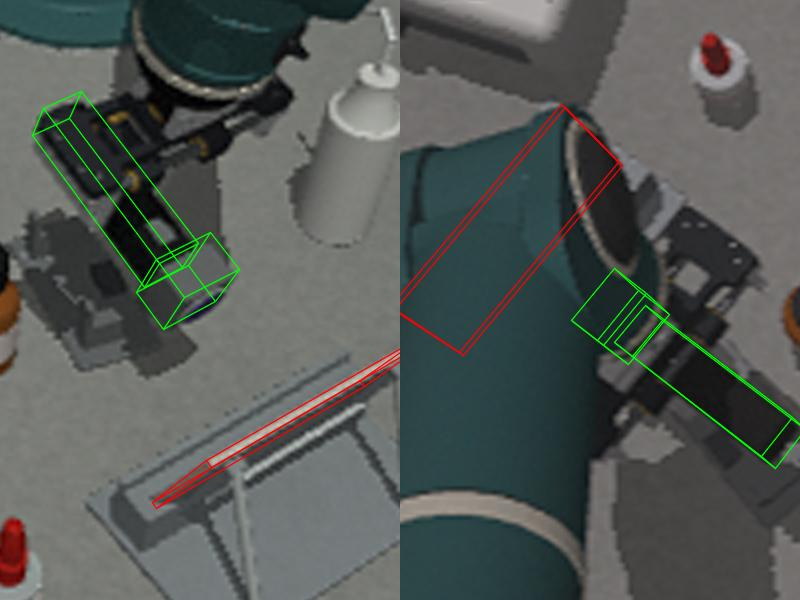

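carry_out(
  plan=[
    [[0,0,0],[0,0,0],1],
    [[0,0,0],[0,0,0],1],
    [[0,0,0],[0,0,0],1],
    [[0,0,0],[0,0,0],1],
    [[0,0,0],[0,0,0],1],
    [[0,0,0],[0,0,0],1],
    [[0,0,0],[0,0,0],1],
    [[0,0,0],[0,0,0],1],
    [[0,0,0],[0,0,0],1],
    [[0,0,0],[0,0,0],1],
  ],
)

```text
t: 27.0
position: [0.498, 0.1898, 0.3196]
ee_rot: [-1.76, 0.592, -0.454]
wrist_force: [-0.2, 0.1, -1.5]
grip_width: 0.0354
```

carry_out(
  plan=[
    [[0,0,0],[0,0,0],1],
    [[0,0,0],[0,0,0],1],
    [[0,0,0],[0,0,0],1],
    [[0,0,0],[0,0,0],1],
    [[0,0,0],[0,0,0],1],
    [[0,0,0],[0,0,0],1],
    [[0,0,0],[0,0,0],1],
    [[0,0,0],[0,0,0],1],
    [[0,0,0],[0,0,0],1],
    [[0,0,0],[0,0,0],1],
  ],
)

```text
t: 28.25
position: [0.498, 0.1899, 0.3196]
ee_rot: [-1.76, 0.592, -0.454]
wrist_force: [-0.8, -0.3, -1.0]
grip_width: 0.0357
```

carry_out(
  plan=[
    [[0,0,0],[0,0,0],1],
    [[0,0,0],[0,0,0],1],
    [[0,0,0],[0,0,0],1],
    [[0,0,0],[0,0,0],1],
    [[0,0,0],[0,0,0],1],
    [[0,0,0],[0,0,0],1],
    [[0,0,0],[0,0,0],1],
    [[0,0,0],[0,0,0],1],
    [[0,0,0],[0,0,0],1],
    [[0,0,0],[0,0,0],1],
  ],
)

```text
t: 29.5
position: [0.498, 0.1898, 0.3196]
ee_rot: [-1.76, 0.592, -0.454]
wrist_force: [0.1, -1.2, -2.3]
grip_width: 0.036
```

```bash
python3 - <<'E'
from lamp import *
q=(.4514,.1372,.1345);r=RL(np.radians(90-49.58),0)
plan([(q,r,0,5),(q,r,0,1),((.4514,.1372,.09),r,0,4)])
E
python3 lchk.py
```

```text
t 29.5 gp [0.4699 0.1527 0.1457] jaw -37.16 ydir [-0.156 -0.207 -0.966] w 0.036 F [ 0.11 -1.19 -2.31] q [-0.97  0.49  0.67  1.87 -0.17  1.11 -0.89]
CALL [[[3.0,2.5,0.3],[-0.0003,0.0036,-0.0134],1.0],[[6.0,4.9,0.7],[-0.0009,0.0078,-0.0267],1.0],[[9.0,7.4,1.0],[-0.002,0.0124,-0.0401],1.0],[[12.0,9.9,1.3],[-0.0035,0.0175,-0.0533],1.0],[[15.0,12.4,1.6],[-0.0054,0.0231,-0.0664],1.0],[[15.0,12.4,1.6],[-0.0054,0.0231,-0.0664],1.0],[[15.0,12.4,1.6],[-0.0054,0.0338,-0.0635],1.0],[[15.0,12.4,1.6],[-0.0054,0.0446,-0.0606],1.0],[[15.0,12.4,1.6],[-0.0054,0.0553,-0.0578],1.0],[[15.0,12.4,1.6],[-0.0054,0.066,-0.0549],1.0]]
t 29.5 gp [0.4699 0.1527 0.1457] jaw -37.16 ydir [-0.156 -0.207 -0.966] w 0.036 F [ 0.11 -1.19 -2.31] q [-0.97  0.49  0.67  1.87 -0.17  1.11 -0.89]
mid in lens [0.10036249 0.0001176  0.0001952 ] angle 4.980472415776673
```

View pics/c.png

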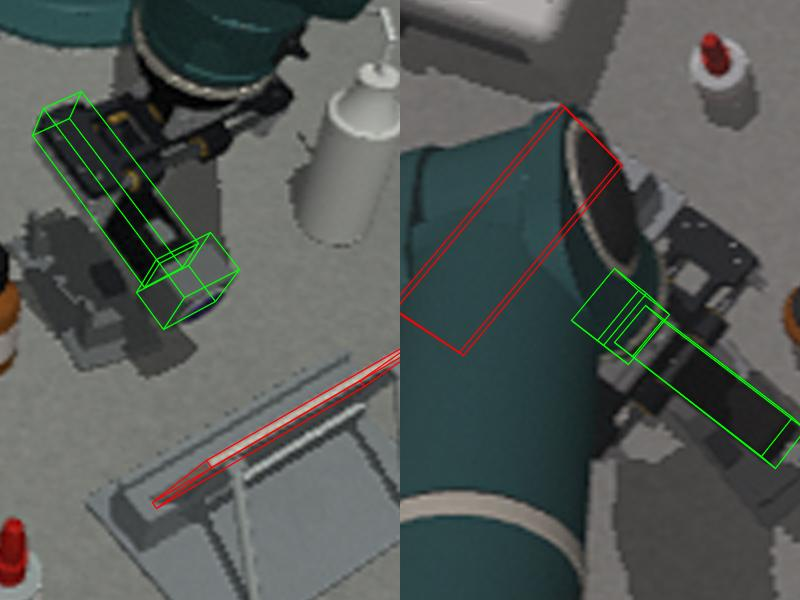

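carry_out(
  plan=[
    [[3,2.5,0.3],[0,0.0035,-0.013],1],
    [[6,4.9,0.7],[-0.001,0.008,-0.027],1],
    [[9,7.4,1],[-0.002,0.0125,-0.04],1],
    [[12,9.9,1.3],[-0.0035,0.0175,-0.053],1],
    [[15,12.4,1.6],[-0.0055,0.023,-0.0665],1],
    [[15,12.4,1.6],[-0.0055,0.023,-0.0665],1],
    [[15,12.4,1.6],[-0.0055,0.034,-0.0635],1],
    [[15,12.4,1.6],[-0.0055,0.0445,-0.0605],1],
    [[15,12.4,1.6],[-0.0055,0.0555,-0.058],1],
    [[15,12.4,1.6],[-0.0055,0.066,-0.055],1],
  ],
)

```text
t: 30.85
position: [0.4512, 0.1372, 0.269]
ee_rot: [-1.463, 0.676, -0.677]
wrist_force: [0.2, -0.1, -1.7]
grip_width: 0.0354
```

```bash
python3 - <<'E'
from lamp import *
r=RL(np.radians(90-49.58),0)
plan([((.4514,.1372,.0525),r,0,7)])
E
sed -i 's/M\["q"\]=/M["q"]=[pts(P,(.4425,.1295,.705)) for P in M["cradle"]]#/' lchk.py
python3 lchk.py
```

```text
t 30.85 gp [0.4513 0.1371 0.089 ] jaw -49.62 ydir [ 0.    -0.001 -1.   ] w 0.0354 F [ 0.16 -0.14 -1.75] q [-0.91  0.41  0.65  2.12 -0.37  0.73 -0.88]
CALL [[[0.0,0.0,0.0],[0.0,0.0052,0.0],1.0],[[0.0,0.0,0.0],[0.0,0.0104,0.0],1.0],[[0.0,0.0,0.0],[0.0,0.0156,0.0001],1.0],[[0.0,0.0,0.0],[0.0,0.0209,0.0001],1.0],[[0.0,0.0,0.0],[0.0,0.0261,0.0001],1.0],[[0.0,0.0,0.0],[0.0001,0.0313,0.0001],1.0],[[0.0,0.0,0.0],[0.0001,0.0365,0.0001],1.0],[[0.0,0.0,0.0],[0.0001,0.0365,0.0001],1.0],[[0.0,0.0,0.0],[0.0001,0.0365,0.0001],1.0],[[0.0,0.0,0.0],[0.0001,0.0365,0.0001],1.0]]
t 30.85 gp [0.4513 0.1371 0.089 ] jaw -49.62 ydir [ 0.    -0.001 -1.   ] w 0.0354 F [ 0.16 -0.14 -1.75] q [-0.91  0.41  0.65  2.12 -0.37  0.73 -0.88]
mid in lens [0.11422568 0.04192707 0.00490368] angle 23.412553826025494
```

View pics/c.png

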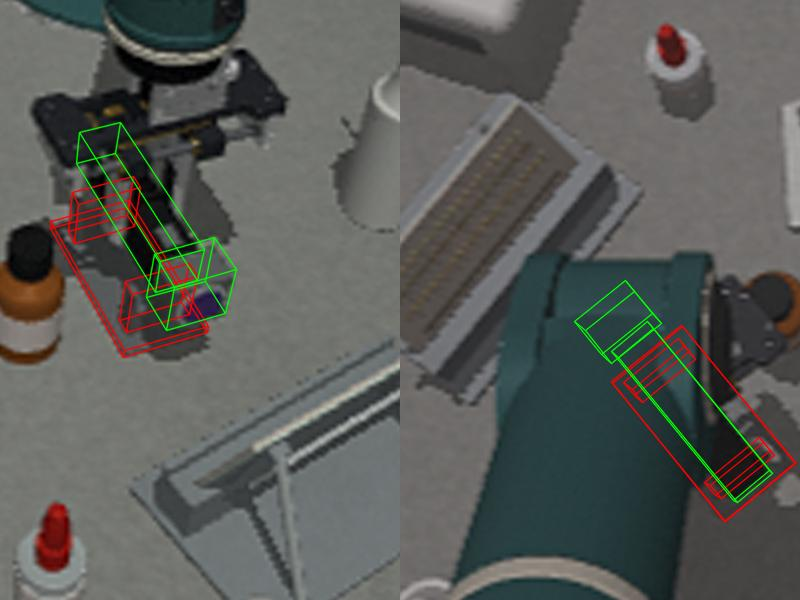

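Aligned; lower the lamp, then open slightly and retreat.

carry_out(
  plan=[
    [[0,0,0],[0,0.005,0],1],
    [[0,0,0],[0,0.01,0],1],
    [[0,0,0],[0,0.015,0],1],
    [[0,0,0],[0,0.02,0],1],
    [[0,0,0],[0,0.025,0],1],
    [[0,0,0],[0,0.03,0],1],
    [[0,0,0],[0,0.034,0],1],
    [[0,0,0],[0,0.036,0],1],
    [[0,0,0],[0,0.037,0],1],
    [[0,0,0],[0,0.037,0],1],
  ],
)

```text
t: 32.2
position: [0.451, 0.1369, 0.2325]
ee_rot: [-1.464, 0.677, -0.676]
wrist_force: [-7.6, -2.0, 22.1]
grip_width: 0.036
```

```bash
python3 lchk.py
```

```text
t 32.2 gp [0.4508 0.1368 0.0525] jaw -49.64 ydir [-0.001 -0.    -1.   ] w 0.036 F [-7.56 -1.98 22.05] q [-0.86  0.47  0.6   2.13 -0.43  0.65 -0.83]
mid in lens [0.11472512 0.04195427 0.04159406] angle 23.379930601667088
```

View pics/c.png

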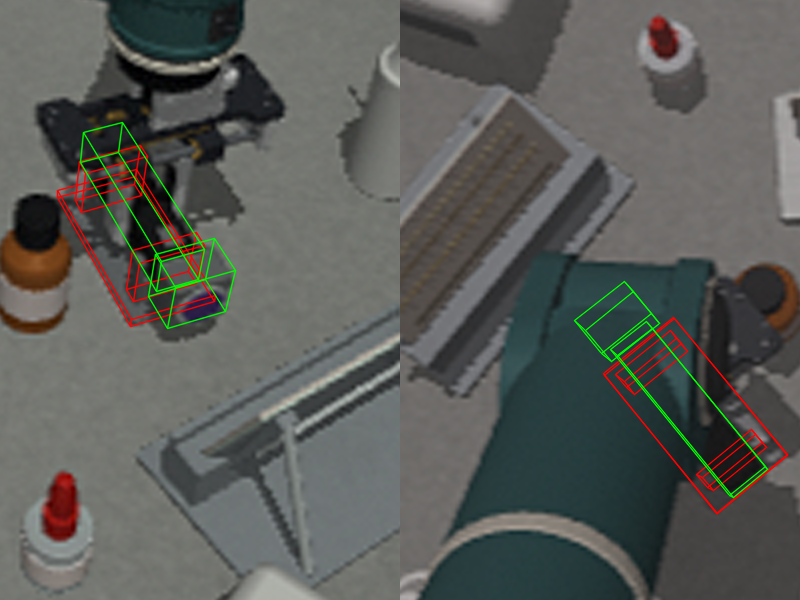

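carry_out(
  plan=[
    [[0,0,0],[0,-0.001,0],0.1],
    [[0,0,0],[0,-0.001,0],0],
    [[0,0,0],[0,-0.001,0],-0.15],
    [[0,0,0],[0,-0.001,0],-0.28],
    [[0,0,0],[0,-0.01,0],-0.28],
    [[0,0,0],[0,-0.03,0],-0.28],
    [[0,0,0],[0,-0.055,0],-0.28],
    [[0,0,0],[0,-0.085,0],-0.28],
    [[0,0,0],[0,-0.12,0],-0.28],
    [[0,0,0],[0,-0.16,0],-0.28],
  ],
)

```text
t: 33.55
position: [0.4509, 0.1366, 0.3939]
ee_rot: [-1.464, 0.678, -0.676]
wrist_force: [-0.1, 0.4, 1.2]
grip_width: 0.0605
```

carry_out(
  plan=[
    [[0,0,0],[0.02,-0.05,-0.02],-0.28],
    [[0,0,0],[0.05,-0.06,-0.04],-0.28],
    [[0,0,0],[0.09,-0.06,-0.06],-0.28],
    [[0,0,0],[0.13,-0.06,-0.08],-0.28],
    [[0,0,0],[0.17,-0.06,-0.1],-0.28],
    [[0,0,0],[0.19,-0.06,-0.11],-0.28],
    [[0,0,0],[0.2,-0.06,-0.12],-0.28],
    [[0,0,0],[0.2,-0.06,-0.12],-0.28],
    [[0,0,0],[0.2,-0.06,-0.12],-0.28],
    [[0,0,0],[0.2,-0.06,-0.12],-0.28],
  ],
)

```text
t: 34.8
position: [0.489, -0.0925, 0.4541]
ee_rot: [-1.464, 0.677, -0.675]
wrist_force: [0.2, 0.1, 0.3]
grip_width: 0.0602
```

```bash
cat > bot.py <<'E'
from pl import *
c=G["carrier"];Rc=Ro.from_euler("z",c[2]).as_matrix()
cells=[(x,y) for x in(-.078,0,.078) for y in(-.0395,.0395) if not(x>.05 and y<0)]
def cw(x,y): return (np.array([c[0],c[1],0])+Rc@[x,y,0])[:2]
def bottles():
    out=[]
    ims={n:robot.capture(n) for n in C}
    D={n:[d for d in robot.silhouettes(n,"bottle1") if d["conf"]>.25] for n in C}
    for d in D["top"]:
        g=ray("top",d["extent"][:2],.07)[:2]
        s={"top":d["region"]}
        for q in D["scene"]:
            u=proj("scene",[[g[0],g[1],.055]])[0]
            if np.hypot(*(u-q["extent"][:2]))<9 and q["conf"]>.3: s["scene"]=q["region"]
        r=minimize(lambda p:-sum(iou(mask(n,"bottle",(p[0],p[1],0)),m) for n,m in s.items()),g,method="Nelder-Mead",options=dict(initial_simplex=g+np.array([[0,0],[.01,0],[0,.01]])))
        out.append((r.x,-r.fun/len(s),len(s),d["conf"]))
    return out,ims
E
python3 - <<'E'
from bot import *
plan([])
B,ims=bottles()
for b in B: print(b[0].round(4),round(b[1],2),b[2],round(b[3],2))
for q in cells: print(q,cw(*q).round(4))
for n in C:
    S=3;im=cv2.resize(ims[n][:,:,::-1],None,fx=S,fy=S,interpolation=cv2.INTER_CUBIC)
    for b in B: draw(n,im,"bottle",(b[0][0],b[0][1],0),0,(0,255,0),S)
    draw(n,im,"carrier",c,0,(255,0,255),S)
    draw(n,im,"lamp",G["lamp"],.034,(0,255,255),S)
    cv2.imwrite(f"pics/e_{n}.png",im[230:830,250:1050] if n=="scene" else im[300:900,330:1130])
E
```

```text
t 34.8 gp [ 0.4888 -0.0926  0.2741] jaw -49.58 ydir [-0.001 -0.    -1.   ] w 0.0602 F [0.17 0.06 0.27] q [-0.71  0.2   0.96  1.89 -0.18  1.14 -0.55]
[0.5304 0.0686] 0.85 2 0.76
[0.5909 0.3264] 0.26 1 0.6
(-0.078, -0.0395) [ 0.3843 -0.366 ]
(-0.078, 0.0395) [ 0.4247 -0.2982]
(0, -0.0395) [ 0.4513 -0.4059]
(0, 0.0395) [ 0.4917 -0.3381]
(0.078, 0.0395) [ 0.5587 -0.378 ]
```

View pics/e_top.png

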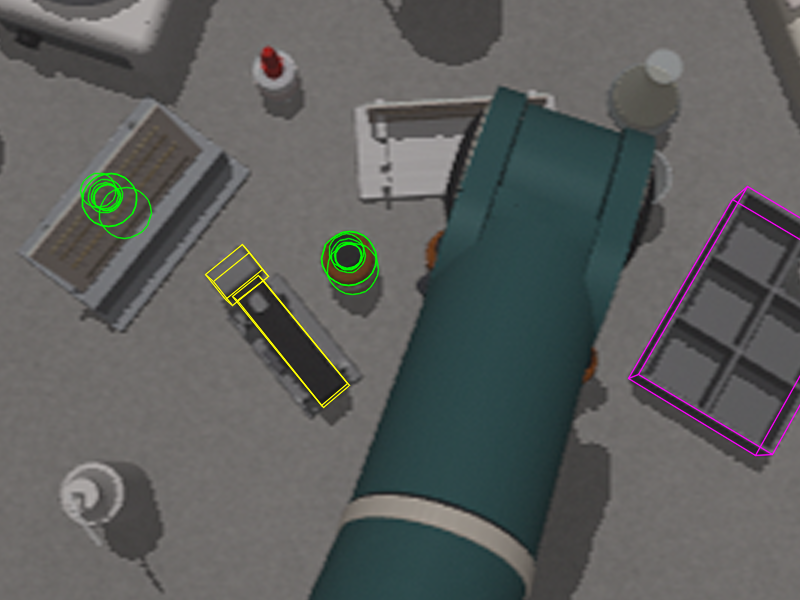

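View pics/e_scene.png

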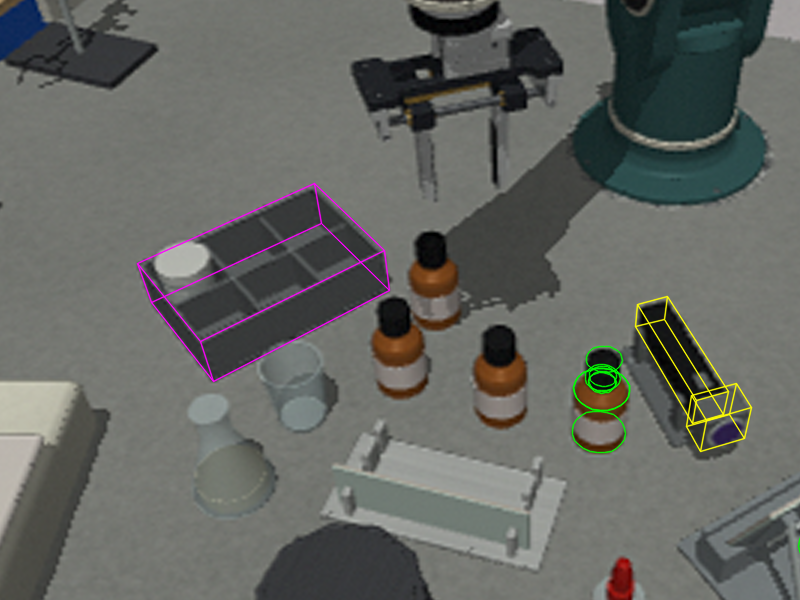

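```bash
cat >> bot.py <<'E'
def pick(b,jaw,start=None):
    r=RT(np.radians(jaw)); plan([((*b,.25),r,.06,5),((*b,.125),r,.06,4),((*b,.104),r,.06,3)],start)
E
python3 - <<'E'
from bot import *
pick((.5304,.0686),-45)
d=robot.silhouettes("scene","bottle1")
for q in d:
    if q["conf"]<.35: continue
    f=lambda p:-iou(mask("scene","bottle",(p[0],p[1],0)),q["region"])
    g=ray("scene",q["extent"][:2],.055)[:2]
    r=minimize(f,g,method="Nelder-Mead",options=dict(initial_simplex=g+np.array([[0,0],[.01,0],[0,.01]])));print(r.x.round(4),r.fun)
E
```

```text
t 35.0 gp [ 0.4888 -0.0932  0.274 ] jaw -49.63 ydir [-0.001 -0.001 -1.   ] w 0.0602 F [-0.25  0.28 -0.39] q [-0.71  0.2   0.96  1.89 -0.18  1.14 -0.55]
CALL [[[0.0,-0.9,-0.0],[-0.0193,0.0048,0.0273],-0.28],[[0.0,-1.9,-0.0],[-0.0386,0.0095,0.0545],-0.28],[[0.0,-2.8,-0.0],[-0.0578,0.0143,0.0818],-0.28],[[0.1,-3.7,-0.0],[-0.0771,0.0191,0.109],-0.28],[[0.1,-4.6,-0.0],[-0.0964,0.0239,0.1363],-0.28],[[0.1,-4.6,-0.0],[-0.0964,0.0551,0.1363],-0.28],[[0.1,-4.6,-0.0],[-0.0964,0.0864,0.1364],-0.28],[[0.1,-4.6,-0.0],[-0.0964,0.1176,0.1364],-0.28],[[0.1,-4.6,-0.0],[-0.0963,0.1489,0.1365],-0.28],[[0.1,-4.6,-0.0],[-0.0963,0.1559,0.1365],-0.28]]
CALL [[[0.0,0.0,0.0],[0.0,0.007,-0.0],-0.28],[[0.0,0.0,0.0],[0.0,0.014,-0.0],-0.28],[[0.0,0.0,0.0],[0.0,0.014,-0.0],-0.28],[[0.0,0.0,0.0],[0.0,0.014,-0.0],-0.28],[[0.0,0.0,0.0],[0.0,0.014,-0.0],-0.28],[[0.0,0.0,0.0],[0.0,0.014,-0.0],-0.28],[[0.0,0.0,0.0],[0.0,0.014,-0.0],-0.28],[[0.0,0.0,0.0],[0.0,0.014,-0.0],-0.28],[[0.0,0.0,0.0],[0.0,0.014,-0.0],-0.28],[[0.0,0.0,0.0],[0.0,0.014,-0.0],-0.28]]
[ 0.5392 -0.0403] -0.9432013769363167
[ 0.4271 -0.1701] -0.9223107569721115
[ 0.5422 -0.159 ] -0.918625678119349
[0.5322 0.0683] -0.856655290102389
[ 0.6214 -0.2435] -0.8161290322580645
```

carry_out(
  plan=[
    [[0,-0.9,0],[-0.019,0.005,0.027],-0.28],
    [[0,-1.9,0],[-0.039,0.01,0.054],-0.28],
    [[0,-2.8,0],[-0.058,0.014,0.082],-0.28],
    [[0,-3.7,0],[-0.077,0.019,0.109],-0.28],
    [[0,-4.6,0],[-0.096,0.024,0.136],-0.28],
    [[0,-4.6,0],[-0.096,0.055,0.136],-0.28],
    [[0,-4.6,0],[-0.096,0.086,0.136],-0.28],
    [[0,-4.6,0],[-0.096,0.115,0.136],-0.28],
    [[0,-4.6,0],[-0.096,0.12,0.136],-0.28],
    [[0,-4.6,0],[-0.096,0.12,0.136],-0.28],
  ],
  newtons=25,
)

```text
t: 36.3
position: [0.5307, 0.0682, 0.3343]
ee_rot: [-1.483, 0.615, -0.614]
wrist_force: [-0.3, 0.5, 0.4]
grip_width: 0.0602
```

```bash
python3 - <<'E'
from bot import *
plan([((.5304,.0686,.104),RT(np.radians(-45)),.06,5)])
B,ims=bottles()
for b in B: print(b[0].round(4),round(b[1],2),b[2],round(b[3],2))
for n in C:
    cv2.imwrite(f"pics/f_{n}.png",cv2.resize(ims[n][100:280,140:380,::-1],(800,600),interpolation=cv2.INTER_CUBIC))
E
```

```text
t 36.3 gp [0.5305 0.0681 0.1543] jaw -45.04 ydir [-0.001 -0.001 -1.   ] w 0.0602 F [-0.3   0.52  0.36] q [-0.81  0.44  0.78  1.92 -0.38  0.93 -0.63]
CALL [[[0.0,0.0,-0.0],[-0.0001,0.0101,0.0],-0.28],[[0.0,0.0,-0.0],[-0.0002,0.0201,0.0],-0.28],[[0.1,0.0,-0.0],[-0.0003,0.0302,0.0001],-0.28],[[0.1,0.0,-0.0],[-0.0004,0.0402,0.0001],-0.28],[[0.1,0.0,-0.0],[-0.0005,0.0503,0.0001],-0.28],[[0.1,0.0,-0.0],[-0.0005,0.0503,0.0001],-0.28],[[0.1,0.0,-0.0],[-0.0005,0.0503,0.0001],-0.28],[[0.1,0.0,-0.0],[-0.0005,0.0503,0.0001],-0.28],[[0.1,0.0,-0.0],[-0.0005,0.0503,0.0001],-0.28],[[0.1,0.0,-0.0],[-0.0005,0.0503,0.0001],-0.28]]
[ 0.4265 -0.1706] 0.9 2 0.74
[ 0.5374 -0.0433] 0.88 2 0.58
[ 0.5361 -0.1617] 0.93 1 0.57
```

View pics/f_scene.png

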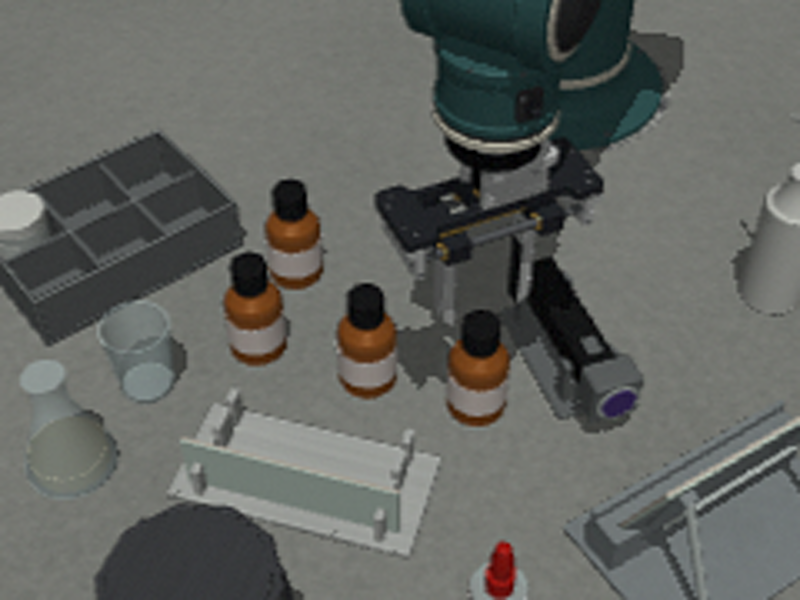

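carry_out(
  plan=[
    [[0,0,0],[0,0.012,0],-0.28],
    [[0,0,0],[0,0.025,0],-0.28],
    [[0,0,0],[0,0.038,0],-0.28],
    [[0,0,0],[0,0.05,0],-0.28],
    [[0,0,0],[0,0.05,0],-0.1],
    [[0,0,0],[0,0.05,0],0.1],
    [[0,0,0],[0,0.05,0],0.3],
    [[0,0,0],[0,0.05,0],1],
    [[0,0,0],[0,0.05,0],1],
    [[0,0,0],[0,0.05,0],1],
  ],
)

```text
t: 37.75
position: [0.5307, 0.0681, 0.2851]
ee_rot: [-1.482, 0.614, -0.615]
wrist_force: [-1.0, 0.0, 6.1]
grip_width: 0.0354
```

```bash
cat >> bot.py <<'E'
def place(cell,jaw):
    p,R,s=cur();r=RT(np.radians(jaw));t=cw(*cell);d=np.hypot(*(t-p[:2]));n=max(6,int(np.ceil(d/.05)))
    up=p+[0,0,.15]
    plan([(up,R,0,5),((*t,.25),r,0,n),((*t,.25),r,0,2),((*t,.125),r,0,5)])
E
python3 - <<'E'
from bot import *
place((0,-.0395),-45)
E
```

```text
t 37.75 gp [0.5308 0.0681 0.1051] jaw -45.03 ydir [ 0.001  0.    -1.   ] w 0.0354 F [-0.98  0.02  6.14] q [-0.76  0.51  0.73  1.96 -0.45  0.84 -0.57]
CALL [[[0.0,0.0,0.0],[0.0,-0.03,0.0],1.0],[[0.0,0.0,0.0],[0.0,-0.06,0.0],1.0],[[0.0,0.0,0.0],[0.0,-0.09,0.0],1.0],[[0.0,0.0,0.0],[0.0,-0.12,0.0001],1.0],[[0.0,0.0,0.0],[0.0,-0.15,0.0001],1.0],[[0.0,0.0,0.0],[0.028,-0.1495,-0.039],1.0],[[0.0,0.0,0.0],[0.0559,-0.149,-0.0782],1.0],[[0.0,0.0,0.0],[0.0838,-0.1485,-0.1173],1.0],[[0.0,0.0,0.0],[0.1117,-0.148,-0.1564],1.0],[[0.0,0.0,0.0],[0.1397,-0.1475,-0.1955],1.0]]
CALL [[[0.0,0.0,0.0],[0.0279,0.0005,-0.0391],1.0],[[0.0,0.0,0.0],[0.0558,0.001,-0.0783],1.0],[[0.0,0.0,0.0],[0.0837,0.0015,-0.1174],1.0],[[0.0,0.0,0.0],[0.1117,0.002,-0.1565],1.0],[[0.0,0.0,0.0],[0.1396,0.0025,-0.1956],1.0],[[0.0,0.0,0.0],[0.1396,0.0025,-0.1956],1.0],[[0.0,0.0,0.0],[0.1396,0.0025,-0.1956],1.0],[[0.0,0.0,0.0],[0.1396,0.0275,-0.1957],1.0],[[0.0,0.0,0.0],[0.1396,0.0525,-0.1957],1.0],[[0.0,0.0,0.0],[0.1396,0.0775,-0.1957],1.0]]
CALL [[[0.0,0.0,0.0],[0.0,0.025,-0.0],1.0],[[0.0,0.0,0.0],[0.0,0.05,-0.0],1.0],[[0.0,0.0,0.0],[0.0,0.05,-0.0],1.0],[[0.0,0.0,0.0],[0.0,0.05,-0.0],1.0],[[0.0,0.0,0.0],[0.0,0.05,-0.0],1.0],[[0.0,0.0,0.0],[0.0,0.05,-0.0],1.0],[[0.0,0.0,0.0],[0.0,0.05,-0.0],1.0],[[0.0,0.0,0.0],[0.0,0.05,-0.0],1.0],[[0.0,0.0,0.0],[0.0,0.05,-0.0],1.0],[[0.0,0.0,0.0],[0.0,0.05,-0.0],1.0]]
```

carry_out(
  plan=[
    [[0,0,0],[0,-0.02,0],1],
    [[0,0,0],[0,-0.05,0],1],
    [[0,0,0],[0,-0.09,0],1],
    [[0,0,0],[0,-0.12,0],1],
    [[0,0,0],[0,-0.15,0],1],
    [[0,0,0],[0.028,-0.15,-0.039],1],
    [[0,0,0],[0.056,-0.15,-0.078],1],
    [[0,0,0],[0.084,-0.15,-0.117],1],
    [[0,0,0],[0.112,-0.15,-0.156],1],
    [[0,0,0],[0.14,-0.15,-0.195],1],
  ],
)

```text
t: 39.0
position: [0.4908, -0.1704, 0.4361]
ee_rot: [-1.481, 0.614, -0.615]
wrist_force: [0.5, -0.3, -1.5]
grip_width: 0.0356
```

```bash
python3 - <<'E'
from bot import *
t=cw(0,-.0395);r=RT(np.radians(-45))
plan([((*t,.25),r,0,6),((*t,.25),r,0,4)])
E
```

```text
t 39.0 gp [ 0.4911 -0.1703  0.2561] jaw -45.05 ydir [ 0.001  0.001 -1.   ] w 0.0356 F [ 0.46 -0.33 -1.49] q [-0.51  0.29  0.95  1.86 -0.26  1.12 -0.26]
CALL [[[0.0,0.0,0.0],[0.0231,0.001,-0.0324],1.0],[[0.0,0.0,0.0],[0.0462,0.002,-0.0648],1.0],[[0.0,0.0,0.0],[0.0694,0.003,-0.0972],1.0],[[-0.1,0.0,0.0],[0.0925,0.0039,-0.1296],1.0],[[-0.1,0.0,0.0],[0.1156,0.0049,-0.162],1.0],[[-0.1,0.0,0.0],[0.1387,0.0059,-0.1944],1.0],[[-0.1,0.0,0.0],[0.1387,0.0059,-0.1944],1.0],[[-0.1,0.0,0.0],[0.1387,0.0059,-0.1944],1.0],[[-0.1,0.0,0.0],[0.1387,0.0059,-0.1944],1.0],[[-0.1,0.0,0.0],[0.1387,0.0059,-0.1944],1.0]]
```

carry_out(
  plan=[
    [[0,0,0],[0.023,0,-0.032],1],
    [[0,0,0],[0.046,0,-0.065],1],
    [[0,0,0],[0.069,0,-0.097],1],
    [[0,0,0],[0.093,0,-0.13],1],
    [[0,0,0],[0.116,0,-0.162],1],
    [[0,0,0],[0.139,0,-0.194],1],
    [[0,0,0],[0.139,0.02,-0.194],1],
    [[0,0,0],[0.139,0.045,-0.194],1],
    [[0,0,0],[0.139,0.06,-0.194],1],
    [[0,0,0],[0.139,0.06,-0.194],1],
  ],
)

```text
t: 40.25
position: [0.452, -0.4053, 0.3756]
ee_rot: [-1.481, 0.614, -0.614]
wrist_force: [0.1, 0.2, -1.1]
grip_width: 0.0357
```

```bash
cat > chkb.py <<'E'
import sys
from bot import *
cell=eval(sys.argv[1]);z=float(sys.argv[2])
p,R,s=cur();t=cw(*cell);r=RT(np.arctan2(*R.as_matrix()[:2,0][::-1]))
plan([((*t,z),r,0,7)])
ims={n:robot.capture(n) for n in C}
for n in C:
    S=4;im=cv2.resize(ims[n][:,:,::-1],None,fx=S,fy=S,interpolation=cv2.INTER_CUBIC)
    draw(n,im,"carrier",c,0,(255,0,255),S)
    draw(n,im,"bottle",(p[0],p[1],0),p[2]-.105,(0,255,0),S)
    q=(proj(n,[[c[0],c[1],.03]])[0]*S).astype(int)
    cv2.imwrite(f"pics/g_{n}.png",im[max(0,q[1]-300):q[1]+300,max(0,q[0]-200):q[0]+200])
cv2.imwrite("pics/g.png",np.hstack([cv2.imread(f"pics/g_{n}.png")[:600,:400] for n in C]))
E
python3 chkb.py "(0,-.0395)" .110
```

```text
t 40.25 gp [ 0.452  -0.405   0.1956] jaw -45.02 ydir [ 0.     0.001 -1.   ] w 0.0357 F [ 0.07  0.16 -1.12] q [ 0.05  0.55  0.87  1.71 -0.47  1.1   0.28]
CALL [[[0.0,0.0,-0.0],[0.0,0.0122,-0.0002],1.0],[[0.0,0.0,-0.0],[0.0,0.0244,-0.0003],1.0],[[0.0,0.0,-0.0],[0.0,0.0367,-0.0005],1.0],[[0.0,0.0,-0.0],[0.0,0.0489,-0.0006],1.0],[[0.0,0.0,-0.0],[0.0,0.0611,-0.0008],1.0],[[-0.1,0.0,-0.0],[0.0,0.0733,-0.0009],1.0],[[-0.1,0.0,-0.0],[0.0,0.0856,-0.0011],1.0],[[-0.1,0.0,-0.0],[0.0,0.0856,-0.0011],1.0],[[-0.1,0.0,-0.0],[0.0,0.0856,-0.0011],1.0],[[-0.1,0.0,-0.0],[0.0,0.0856,-0.0011],1.0]]
```

View pics/g.png

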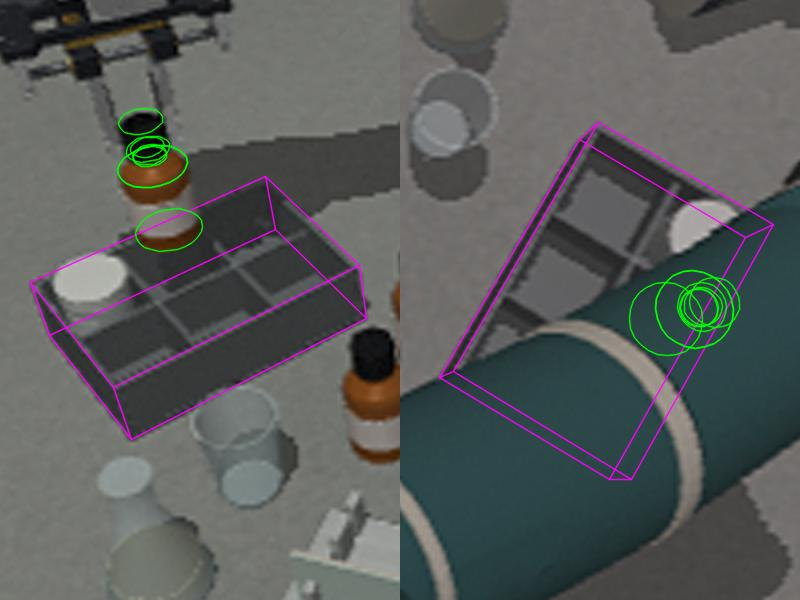

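carry_out(
  plan=[
    [[0,0,0],[0,0.012,0],1],
    [[0,0,0],[0,0.024,0],1],
    [[0,0,0],[0,0.036,-0.001],1],
    [[0,0,0],[0,0.048,-0.001],1],
    [[0,0,0],[0,0.06,-0.001],1],
    [[0,0,0],[0,0.072,-0.001],1],
    [[0,0,0],[0,0.08,-0.001],1],
    [[0,0,0],[0,0.084,-0.001],1],
    [[0,0,0],[0,0.0865,-0.001],1],
    [[0,0,0],[0,0.0865,-0.001],1],
  ],
)

```text
t: 41.6
position: [0.4515, -0.4065, 0.2904]
ee_rot: [-1.481, 0.613, -0.616]
wrist_force: [0.2, -0.1, -2.7]
grip_width: 0.0358
```

```bash
python3 chkb.py "(0,-.0395)" .110
```

```text
t 41.6 gp [ 0.4519 -0.4065  0.1104] jaw -45.03 ydir [ 0.002  0.    -1.   ] w 0.0358 F [ 0.2  -0.12 -2.67] q [ 0.11  0.65  0.79  1.77 -0.56  0.96  0.35]
CALL [[[0.0,0.0,0.0],[-0.0001,0.0001,0.0],1.0],[[0.0,0.0,0.0],[-0.0002,0.0001,0.0001],1.0],[[0.0,0.0,0.0],[-0.0003,0.0002,0.0001],1.0],[[-0.1,0.0,0.0],[-0.0003,0.0003,0.0001],1.0],[[-0.1,0.0,0.1],[-0.0004,0.0003,0.0002],1.0],[[-0.1,0.0,0.1],[-0.0005,0.0004,0.0002],1.0],[[-0.1,0.0,0.1],[-0.0006,0.0004,0.0002],1.0],[[-0.1,0.0,0.1],[-0.0006,0.0004,0.0002],1.0],[[-0.1,0.0,0.1],[-0.0006,0.0004,0.0002],1.0],[[-0.1,0.0,0.1],[-0.0006,0.0004,0.0002],1.0]]
```

View pics/g.png

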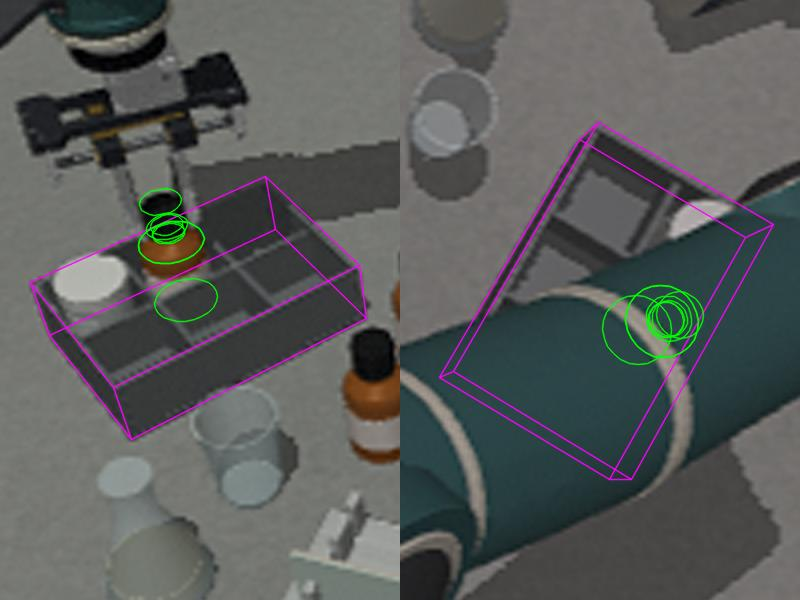

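```bash
python3 - <<'E'
from bot import *
st=(np.array([.4515,-.4065,.249]),RT(np.radians(-45)))
b=(.4265,-.1706);r=RT(np.radians(-45))
plan([((*b,.24),r,.06,6),((*b,.15),r,.06,3),((*b,.15),r,.06,1)],st)
E
```

```text
CALL [[[0.0,0.0,0.0],[-0.0307,0.0015,0.0249],-0.28],[[0.0,0.0,0.0],[-0.0615,0.003,0.0497],-0.28],[[0.0,0.0,0.0],[-0.0922,0.0045,0.0746],-0.28],[[0.0,0.0,0.0],[-0.123,0.006,0.0994],-0.28],[[0.0,0.0,0.0],[-0.1537,0.0075,0.1243],-0.28],[[0.0,0.0,0.0],[-0.1845,0.009,0.1491],-0.28],[[0.0,0.0,0.0],[-0.1845,0.039,0.1491],-0.28],[[0.0,0.0,0.0],[-0.1845,0.069,0.1491],-0.28],[[0.0,0.0,0.0],[-0.1845,0.099,0.1491],-0.28],[[0.0,0.0,0.0],[-0.1845,0.099,0.1491],-0.28]]
```

carry_out(
  plan=[
    [[0,0,0],[0,0.001,0],1],
    [[0,0,0],[0,0.001,0],0.1],
    [[0,0,0],[0,0.001,0],-0.1],
    [[0,0,0],[0,0.001,0],-0.28],
    [[0,0,0],[0,-0.001,0],-0.28],
    [[0,0,0],[0,-0.02,0],-0.28],
    [[0,0,0],[0,-0.045,0],-0.28],
    [[0,0,0],[0,-0.08,0],-0.28],
    [[0,0,0],[0,-0.11,0],-0.28],
    [[0,0,0],[0,-0.14,0],-0.28],
  ],
)

```text
t: 42.95
position: [0.4509, -0.4066, 0.4329]
ee_rot: [-1.481, 0.612, -0.617]
wrist_force: [0.4, 0.5, 0.6]
grip_width: 0.0603
```

carry_out(
  plan=[
    [[0,0,0],[-0.031,0,0.025],-0.28],
    [[0,0,0],[-0.061,0,0.05],-0.28],
    [[0,0,0],[-0.092,0.004,0.075],-0.28],
    [[0,0,0],[-0.123,0.006,0.1],-0.28],
    [[0,0,0],[-0.154,0.008,0.124],-0.28],
    [[0,0,0],[-0.185,0.01,0.149],-0.28],
    [[0,0,0],[-0.185,0.04,0.149],-0.28],
    [[0,0,0],[-0.185,0.07,0.149],-0.28],
    [[0,0,0],[-0.185,0.1,0.149],-0.28],
    [[0,0,0],[-0.185,0.1,0.149],-0.28],
  ],
)

```text
t: 44.2
position: [0.4255, -0.1707, 0.3325]
ee_rot: [-1.482, 0.615, -0.616]
wrist_force: [-0.1, -0.4, 0.8]
grip_width: 0.0601
```

```bash
cat > hov.py <<'E'
import sys
from bot import *
b=eval(sys.argv[1])
p,R,s=cur()
plan([((*b,.105),RT(np.arctan2(*R.as_matrix()[:2,0][::-1])),.06,4)])
B,ims=bottles()
for q in B: print("fit",q[0].round(4),round(q[1],2),q[2],round(q[3],2))
for q in robot.silhouettes("scene","bottle1"):
    if q["conf"]<.3: continue
    f=lambda p:-iou(mask("scene","bottle",(p[0],p[1],0)),q["region"])
    g=ray("scene",q["extent"][:2],.055)[:2]
    r=minimize(f,g,method="Nelder-Mead",options=dict(initial_simplex=g+np.array([[0,0],[.01,0],[0,.01]])));print("sc",r.x.round(4),round(r.fun,2))
for n in C:
    S=4;im=cv2.resize(ims[n][:,:,::-1],None,fx=S,fy=S,interpolation=cv2.INTER_CUBIC)
    draw(n,im,"bottle",(b[0],b[1],0),0,(0,255,0),S)
    q=(proj(n,[[.52,-.2,.03]])[0]*S).astype(int)
    cv2.imwrite(f"pics/g_{n}.png",im[max(0,q[1]-300):q[1]+300,max(0,q[0]-200):q[0]+200])
cv2.imwrite("pics/g.png",np.hstack([cv2.imread(f"pics/g_{n}.png")[:600,:400] for n in C]))
E
python3 hov.py "(.4265,-.1706)"
```

```text
t 44.2 gp [ 0.4257 -0.1708  0.1525] jaw -45.11 ydir [ 0.001 -0.001 -1.   ] w 0.0601 F [-0.13 -0.44  0.85] q [-0.48  0.32  0.93  2.11 -0.33  0.87 -0.14]
CALL [[[0.0,0.0,0.0],[0.0001,0.0119,0.0002],-0.28],[[0.0,0.0,0.0],[0.0003,0.0237,0.0004],-0.28],[[0.0,0.0,0.0],[0.0004,0.0356,0.0005],-0.28],[[0.0,0.0,0.1],[0.0006,0.0475,0.0007],-0.28],[[0.0,0.0,0.1],[0.0006,0.0475,0.0007],-0.28],[[0.0,0.0,0.1],[0.0006,0.0475,0.0007],-0.28],[[0.0,0.0,0.1],[0.0006,0.0475,0.0007],-0.28],[[0.0,0.0,0.1],[0.0006,0.0475,0.0007],-0.28],[[0.0,0.0,0.1],[0.0006,0.0475,0.0007],-0.28],[[0.0,0.0,0.1],[0.0006,0.0475,0.0007],-0.28]]
fit [ 0.536  -0.0431] 0.91 2 0.85
fit [ 0.4518 -0.4089] 0.78 2 0.69
fit [ 0.5393 -0.1608] 0.77 2 0.62
sc [ 0.537  -0.0436] -0.91
sc [ 0.5397 -0.1602] -0.93
sc [ 0.4516 -0.4074] -0.65
```

View pics/g.png

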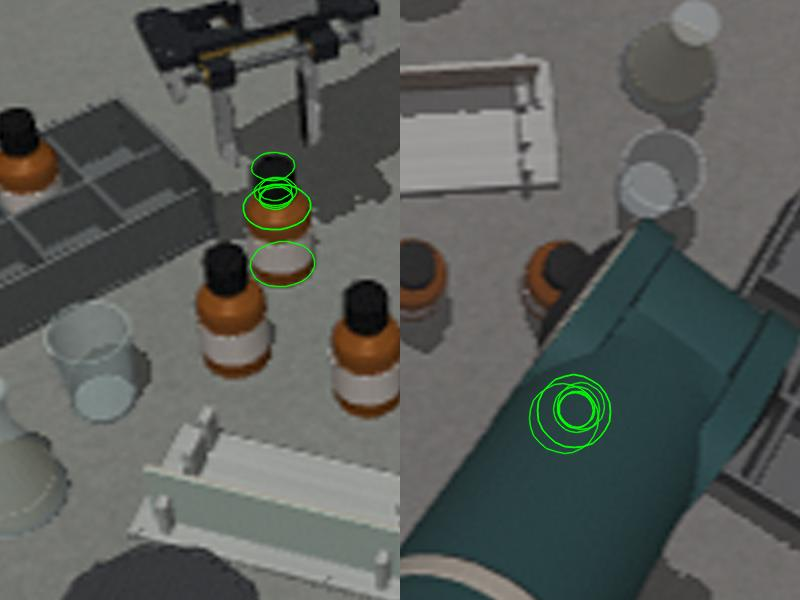

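carry_out(
  plan=[
    [[0,0,0],[0,0.012,0],-0.28],
    [[0,0,0],[0,0.024,0],-0.28],
    [[0,0,0],[0.0005,0.036,0.0005],-0.28],
    [[0,0,0],[0.0005,0.0475,0.0005],-0.28],
    [[0,0,0],[0.0005,0.0475,0.0005],-0.1],
    [[0,0,0],[0.0005,0.0475,0.0005],0.1],
    [[0,0,0],[0.0005,0.0475,0.0005],0.3],
    [[0,0,0],[0.0005,0.0475,0.0005],1],
    [[0,0,0],[0.0005,0.0475,0.0005],1],
    [[0,0,0],[0.0005,0.0475,0.0005],1],
  ],
)

```text
t: 45.7
position: [0.4272, -0.1706, 0.2866]
ee_rot: [-1.48, 0.61, -0.618]
wrist_force: [-0.4, 1.6, 3.6]
grip_width: 0.0356
```

```bash
cat > trav.py <<'E'
import sys
from bot import *
cell=eval(sys.argv[1]);jaw=float(sys.argv[2]) if len(sys.argv)>2 else -45
p,R,s=cur();t=cw(*cell);r=RT(np.radians(jaw));n=max(4,int(np.ceil(np.hypot(*(t-p[:2]))/.045)))
plan([(p+[0,0,.135],R,0,4),((*t,.245),r,0,n),((*t,.2),r,0,2)])
E
python3 trav.py "(0,.0395)"
```

```text
t 45.7 gp [ 0.4282 -0.1707  0.1066] jaw -45.04 ydir [ 0.005 -0.    -1.   ] w 0.0356 F [-0.44  1.61  3.61] q [-0.4   0.4   0.85  2.14 -0.44  0.78 -0.05]
CALL [[[0.0,0.0,0.0],[0.0001,-0.0337,0.0001],1.0],[[0.0,0.0,0.0],[0.0003,-0.0675,0.0002],1.0],[[0.0,0.0,0.0],[0.0004,-0.1012,0.0004],1.0],[[0.0,0.0,0.0],[0.0005,-0.135,0.0005],1.0],[[-0.1,0.0,0.1],[0.0415,-0.1358,-0.0177],1.0],[[-0.1,0.0,0.1],[0.0825,-0.1365,-0.0359],1.0],[[-0.2,0.0,0.2],[0.1236,-0.1373,-0.054],1.0],[[-0.2,0.0,0.2],[0.1646,-0.138,-0.0722],1.0],[[-0.2,0.0,0.2],[0.1645,-0.1155,-0.0723],1.0],[[-0.2,0.0,0.2],[0.1644,-0.093,-0.0724],1.0]]
```

carry_out(
  plan=[
    [[0,0,0],[0,-0.03,0],1],
    [[0,0,0],[0,-0.067,0],1],
    [[0,0,0],[0,-0.1,0],1],
    [[0,0,0],[0,-0.135,0],1],
    [[0,0,0],[0.042,-0.136,-0.018],1],
    [[0,0,0],[0.083,-0.136,-0.036],1],
    [[0,0,0],[0.124,-0.137,-0.054],1],
    [[0,0,0],[0.165,-0.138,-0.072],1],
    [[0,0,0],[0.165,-0.115,-0.072],1],
    [[0,0,0],[0.165,-0.093,-0.072],1],
  ],
)

```text
t: 46.95
position: [0.4922, -0.3388, 0.3788]
ee_rot: [-1.48, 0.612, -0.618]
wrist_force: [-0.4, 0.8, -3.0]
grip_width: 0.0356
```

```bash
python3 chkb.py "(0,.0395)" .1116
```

```text
t 46.95 gp [ 0.4929 -0.3388  0.1988] jaw -45.1 ydir [ 0.004 -0.    -1.   ] w 0.0356 F [-0.36  0.85 -2.96] q [-0.11  0.54  0.92  1.74 -0.48  1.1   0.17]
CALL [[[0.0,0.0,0.0],[-0.0002,0.0125,-0.0],1.0],[[0.0,0.0,0.1],[-0.0003,0.0249,-0.0],1.0],[[-0.1,0.0,0.1],[-0.0005,0.0374,-0.0],1.0],[[-0.1,0.0,0.1],[-0.0006,0.0498,-0.0],1.0],[[-0.1,0.0,0.1],[-0.0008,0.0623,-0.0],1.0],[[-0.1,0.0,0.2],[-0.001,0.0748,-0.0],1.0],[[-0.2,0.0,0.2],[-0.0011,0.0872,-0.0001],1.0],[[-0.2,0.0,0.2],[-0.0011,0.0872,-0.0001],1.0],[[-0.2,0.0,0.2],[-0.0011,0.0872,-0.0001],1.0],[[-0.2,0.0,0.2],[-0.0011,0.0872,-0.0001],1.0]]
```

View pics/g.png

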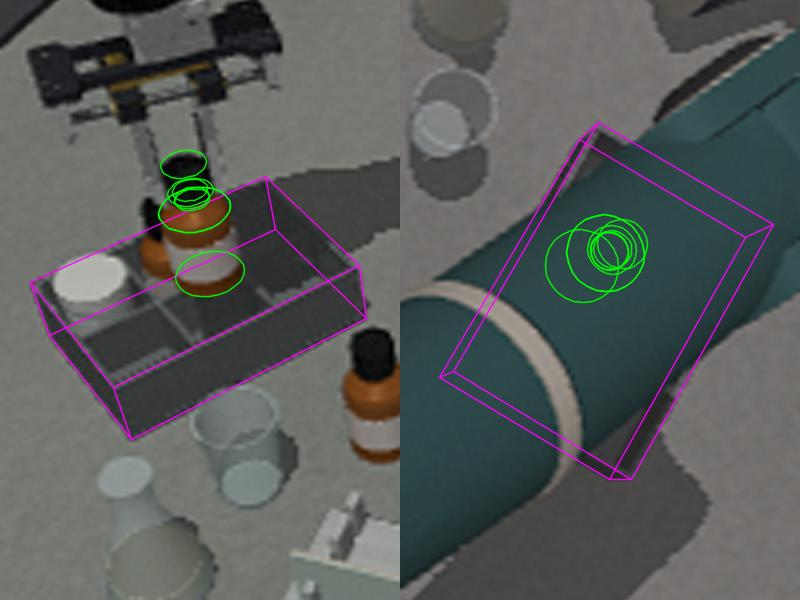

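carry_out(
  plan=[
    [[0,0,0],[0,0.012,0],1],
    [[0,0,0],[0,0.025,0],1],
    [[0,0,0],[-0.0005,0.037,0],1],
    [[0,0,0],[-0.0005,0.05,0],1],
    [[0,0,0],[-0.001,0.062,0],1],
    [[0,0,0],[-0.001,0.074,0],1],
    [[0,0,0],[-0.001,0.082,0],1],
    [[0,0,0],[-0.001,0.086,0],1],
    [[0,0,0],[-0.001,0.088,0],1],
    [[0,0,0],[-0.001,0.088,0],1],
  ],
)

```text
t: 48.3
position: [0.4915, -0.3376, 0.2913]
ee_rot: [-1.479, 0.613, -0.617]
wrist_force: [-7.2, 5.0, 20.8]
grip_width: 0.0355
```

```bash
python3 chkb.py "(0,.0395)" .1116 | head -1; python3 - <<'E'
from bot import *
st=(np.array([.492,-.338,.248]),RT(np.radians(-45)))
b=(.5393,-.1605);r=RT(np.radians(-45))
plan([((*b,.24),r,.06,5),((*b,.15),r,.06,4)],st)
E
```

```text
t 48.3 gp [ 0.4921 -0.3374  0.1113] jaw -45.08 ydir [ 0.003  0.001 -1.   ] w 0.0355 F [-7.2   4.97 20.8 ] q [-0.05  0.64  0.83  1.8  -0.58  0.95  0.24]
CALL [[[0.0,0.0,0.0],[-0.0184,0.0016,0.0318],-0.28],[[0.0,0.0,0.0],[-0.0368,0.0032,0.0636],-0.28],[[0.0,0.0,0.0],[-0.0552,0.0048,0.0954],-0.28],[[0.0,0.0,0.0],[-0.0737,0.0064,0.1272],-0.28],[[0.0,0.0,0.0],[-0.0921,0.008,0.159],-0.28],[[0.0,0.0,0.0],[-0.0921,0.0305,0.159],-0.28],[[0.0,0.0,0.0],[-0.0921,0.053,0.159],-0.28],[[0.0,0.0,0.0],[-0.0921,0.0755,0.159],-0.28],[[0.0,0.0,0.0],[-0.0921,0.098,0.159],-0.28],[[0.0,0.0,0.0],[-0.0921,0.098,0.159],-0.28]]
```

View pics/g.png

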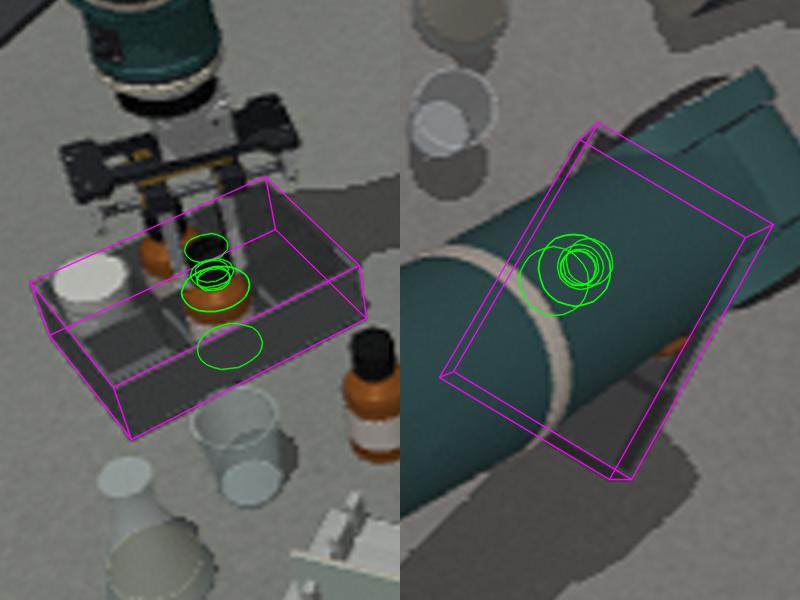

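carry_out(
  plan=[
    [[0,0,0],[0,-0.001,0],0.5],
    [[0,0,0],[0,-0.001,0],0.1],
    [[0,0,0],[0,-0.001,0],-0.1],
    [[0,0,0],[0,-0.001,0],-0.28],
    [[0,0,0],[0,-0.001,0],-0.28],
    [[0,0,0],[0,-0.02,0],-0.28],
    [[0,0,0],[0,-0.045,0],-0.28],
    [[0,0,0],[0,-0.08,0],-0.28],
    [[0,0,0],[0,-0.11,0],-0.28],
    [[0,0,0],[0,-0.14,0],-0.28],
  ],
)

```text
t: 49.65
position: [0.4907, -0.3379, 0.4337]
ee_rot: [-1.48, 0.612, -0.618]
wrist_force: [0.2, -0.4, -0.4]
grip_width: 0.06
```

carry_out(
  plan=[
    [[0,0,0],[-0.018,0,0.032],-0.28],
    [[0,0,0],[-0.037,0,0.064],-0.28],
    [[0,0,0],[-0.055,0.004,0.095],-0.28],
    [[0,0,0],[-0.074,0.006,0.127],-0.28],
    [[0,0,0],[-0.092,0.008,0.159],-0.28],
    [[0,0,0],[-0.092,0.03,0.159],-0.28],
    [[0,0,0],[-0.092,0.053,0.159],-0.28],
    [[0,0,0],[-0.092,0.075,0.159],-0.28],
    [[0,0,0],[-0.092,0.095,0.159],-0.28],
    [[0,0,0],[-0.092,0.095,0.159],-0.28],
  ],
)

```text
t: 50.9
position: [0.5386, -0.1604, 0.3386]
ee_rot: [-1.48, 0.613, -0.617]
wrist_force: [0.0, 0.4, 0.3]
grip_width: 0.06
```

```bash
python3 hov.py "(.5393,-.1605)"
```

```text
t 50.9 gp [ 0.5391 -0.1602  0.1586] jaw -45.11 ydir [ 0.003  0.001 -1.   ] w 0.06 F [0.03 0.38 0.33] q [-0.44  0.52  0.9   1.86 -0.49  0.99 -0.12]
CALL [[[0.0,0.0,0.0],[0.0001,0.0134,0.0001],-0.28],[[-0.1,0.0,0.0],[0.0003,0.0268,0.0001],-0.28],[[-0.1,0.0,0.1],[0.0004,0.0402,0.0002],-0.28],[[-0.1,0.0,0.1],[0.0005,0.0536,0.0003],-0.28],[[-0.1,0.0,0.1],[0.0005,0.0536,0.0003],-0.28],[[-0.1,0.0,0.1],[0.0005,0.0536,0.0003],-0.28],[[-0.1,0.0,0.1],[0.0005,0.0536,0.0003],-0.28],[[-0.1,0.0,0.1],[0.0005,0.0536,0.0003],-0.28],[[-0.1,0.0,0.1],[0.0005,0.0536,0.0003],-0.28],[[-0.1,0.0,0.1],[0.0005,0.0536,0.0003],-0.28]]
fit [ 0.4527 -0.4091] 0.7 2 0.9
fit [ 0.4904 -0.3406] 0.72 2 0.72
fit [ 0.5421 -0.0405] 0.59 2 0.62
sc [ 0.4786 -0.3473] -0.59
sc [ 0.4387 -0.4201] -0.48
sc [ 0.5389 -0.0419] -0.89
sc [0.7464 0.1535] -0.57
sc [ 0.5393 -0.1615] -0.87
```

View pics/g.png

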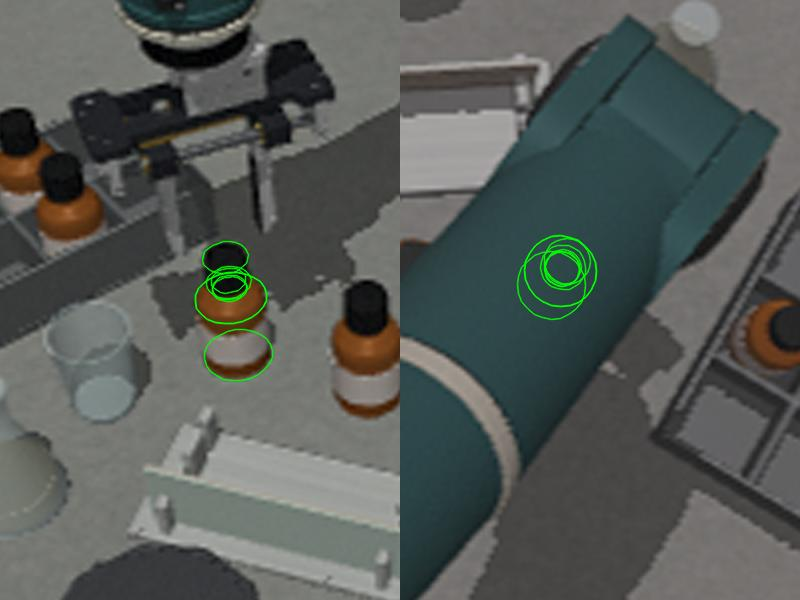

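carry_out(
  plan=[
    [[0,0,0],[0,0.013,0],-0.28],
    [[0,0,0],[0,0.027,0],-0.28],
    [[0,0,0],[0.0005,0.04,0],-0.28],
    [[0,0,0],[0.0005,0.0535,0],-0.28],
    [[0,0,0],[0.0005,0.0535,0],-0.1],
    [[0,0,0],[0.0005,0.0535,0],0.1],
    [[0,0,0],[0.0005,0.0535,0],0.3],
    [[0,0,0],[0.0005,0.0535,0],1],
    [[0,0,0],[0.0005,0.0535,0],1],
    [[0,0,0],[0.0005,0.0535,0],1],
  ],
)

```text
t: 52.4
position: [0.5397, -0.1608, 0.2866]
ee_rot: [-1.479, 0.611, -0.619]
wrist_force: [-0.5, 0.9, 5.0]
grip_width: 0.0358
```

```bash
python3 trav.py "(-.078,.0395)"
```

```text
t 52.4 gp [ 0.5407 -0.1607  0.1066] jaw -45.09 ydir [ 0.006  0.001 -1.   ] w 0.0358 F [-0.49  0.89  5.03] q [-0.39  0.59  0.83  1.89 -0.56  0.9  -0.07]
CALL [[[0.0,0.0,0.0],[0.0001,-0.0337,0.0002],1.0],[[0.0,0.0,0.0],[0.0002,-0.0675,0.0003],1.0],[[0.0,0.0,0.0],[0.0004,-0.1012,0.0005],1.0],[[0.0,0.0,0.0],[0.0005,-0.135,0.0006],1.0],[[-0.1,0.0,0.1],[0.0045,-0.136,-0.044],1.0],[[-0.1,0.0,0.1],[0.0085,-0.1371,-0.0886],1.0],[[-0.2,-0.1,0.2],[0.0126,-0.1381,-0.1331],1.0],[[-0.3,-0.1,0.2],[0.0166,-0.1392,-0.1777],1.0],[[-0.3,-0.1,0.2],[0.0165,-0.1167,-0.1778],1.0],[[-0.3,-0.1,0.2],[0.0164,-0.0942,-0.1779],1.0]]
```

carry_out(
  plan=[
    [[0,0,0],[0,-0.03,0],1],
    [[0,0,0],[0,-0.067,0],1],
    [[0,0,0],[0,-0.1,0],1],
    [[0,0,0],[0,-0.135,0],1],
    [[-0.1,0,0.1],[0.004,-0.136,-0.044],1],
    [[-0.2,0,0.2],[0.008,-0.137,-0.089],1],
    [[-0.3,0,0.2],[0.012,-0.138,-0.133],1],
    [[-0.3,0,0.2],[0.0165,-0.139,-0.178],1],
    [[-0.3,0,0.2],[0.0165,-0.116,-0.178],1],
    [[-0.3,0,0.2],[0.0165,-0.094,-0.178],1],
  ],
)

```text
t: 53.65
position: [0.4242, -0.2985, 0.3792]
ee_rot: [-1.482, 0.616, -0.616]
wrist_force: [1.1, 0.4, -2.2]
grip_width: 0.0351
```

```bash
python3 chkb.py "(-.078,.0395)" .1113
```

```text
t 53.65 gp [ 0.4242 -0.2986  0.1992] jaw -45.15 ydir [ 0. -0. -1.] w 0.0351 F [ 1.15  0.39 -2.17] q [-0.25  0.4   1.    1.93 -0.39  1.03  0.13]
CALL [[[0.0,0.0,0.0],[0.0,0.0126,0.0001],1.0],[[0.0,0.0,0.0],[0.0,0.0251,0.0002],1.0],[[0.0,0.0,0.0],[0.0,0.0377,0.0003],1.0],[[0.0,0.0,0.0],[0.0,0.0502,0.0004],1.0],[[0.0,0.0,0.0],[0.0,0.0628,0.0004],1.0],[[0.0,0.0,0.0],[0.0,0.0753,0.0005],1.0],[[0.0,0.0,0.0],[0.0,0.0879,0.0006],1.0],[[0.0,0.0,0.0],[0.0,0.0879,0.0006],1.0],[[0.0,0.0,0.0],[0.0,0.0879,0.0006],1.0],[[0.0,0.0,0.0],[0.0,0.0879,0.0006],1.0]]
```

View pics/g.png

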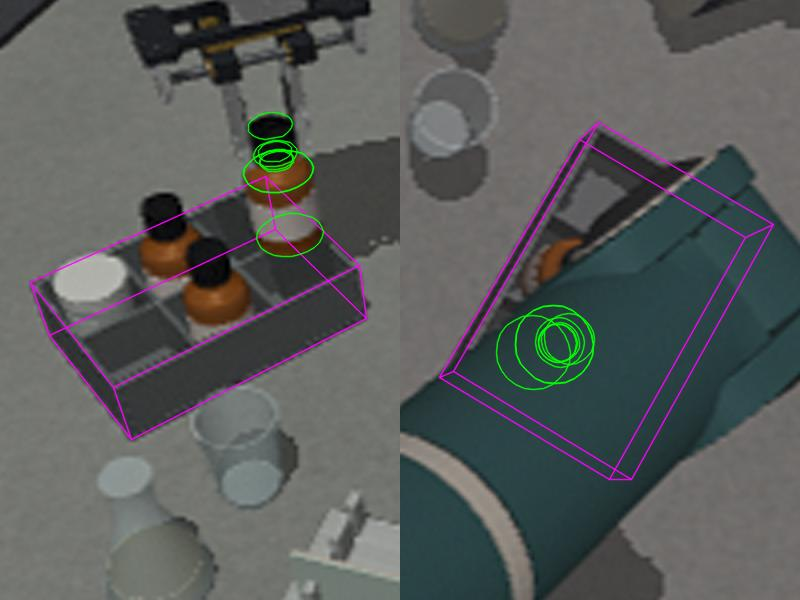

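Good. Lower, release, and go to the last bottle's hover.

carry_out(
  plan=[
    [[0,0,0],[0,0.012,0],1],
    [[0,0,0],[0,0.025,0],1],
    [[0,0,0],[0,0.037,0],1],
    [[0,0,0],[0,0.05,0],1],
    [[0,0,0],[0,0.062,0],1],
    [[0,0,0],[0,0.074,0],1],
    [[0,0,0],[0,0.082,0.0005],1],
    [[0,0,0],[0,0.086,0.0005],1],
    [[0,0,0],[0,0.0885,0.0005],1],
    [[0,0,0],[0,0.0885,0.0005],1],
  ],
)

```text
t: 55.0
position: [0.4245, -0.2977, 0.2906]
ee_rot: [-1.481, 0.617, -0.614]
wrist_force: [-3.3, 5.7, 18.3]
grip_width: 0.0356
```

```bash
python3 chkb.py "(-.078,.0395)" .1113 | head -1; python3 - <<'E'
from bot import *
st=(np.array([.4247,-.2982,.25]),RT(np.radians(-45)))
b=(.538,-.0425);r=RT(np.radians(-45))
plan([((*b,.24),r,.06,7),((*b,.155),r,.06,3)],st)
E
```

```text
t 55.0 gp [ 0.4242 -0.2975  0.1106] jaw -45.12 ydir [-0.002  0.001 -1.   ] w 0.0356 F [-3.3   5.71 18.31] q [-0.14  0.52  0.88  2.   -0.53  0.87  0.24]
CALL [[[0.0,0.0,0.0],[-0.0144,0.0014,0.0373],-0.28],[[0.0,0.0,0.0],[-0.0288,0.0029,0.0745],-0.28],[[0.0,0.0,0.0],[-0.0432,0.0043,0.1118],-0.28],[[0.0,0.0,0.0],[-0.0575,0.0057,0.1491],-0.28],[[0.0,0.0,0.0],[-0.0719,0.0071,0.1864],-0.28],[[0.0,0.0,0.0],[-0.0863,0.0086,0.2236],-0.28],[[0.0,0.0,0.0],[-0.1007,0.01,0.2609],-0.28],[[0.0,0.0,0.0],[-0.1007,0.0383,0.2609],-0.28],[[0.0,0.0,0.0],[-0.1007,0.0667,0.2609],-0.28],[[0.0,0.0,0.0],[-0.1007,0.095,0.2609],-0.28]]
```

View pics/g.png

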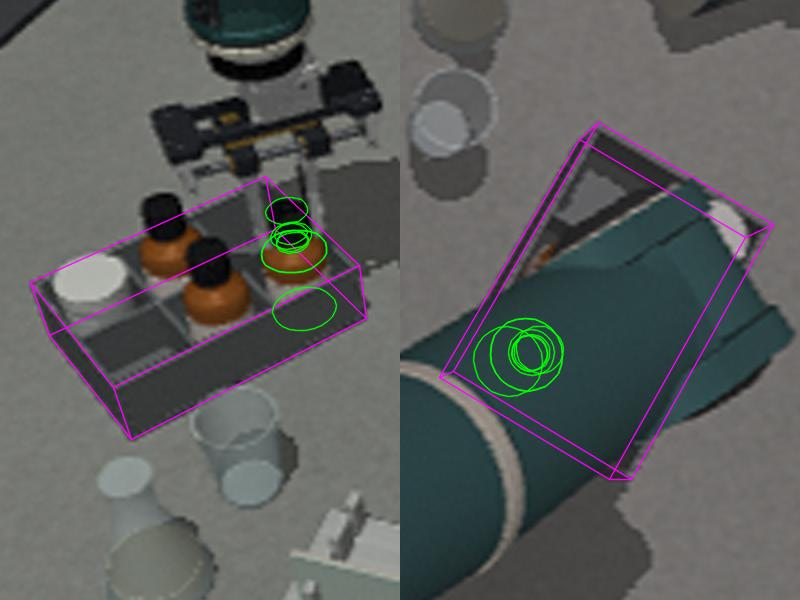

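carry_out(
  plan=[
    [[0,0,0],[0,-0.001,0],0.5],
    [[0,0,0],[0,-0.001,0],0.1],
    [[0,0,0],[0,-0.001,0],-0.1],
    [[0,0,0],[0,-0.001,0],-0.28],
    [[0,0,0],[0,-0.001,0],-0.28],
    [[0,0,0],[0,-0.02,0],-0.28],
    [[0,0,0],[0,-0.045,0],-0.28],
    [[0,0,0],[0,-0.08,0],-0.28],
    [[0,0,0],[0,-0.11,0],-0.28],
    [[0,0,0],[0,-0.14,0],-0.28],
  ],
)

```text
t: 56.35
position: [0.4244, -0.298, 0.4328]
ee_rot: [-1.481, 0.617, -0.615]
wrist_force: [0.9, 0.0, -0.3]
grip_width: 0.0596
```

carry_out(
  plan=[
    [[0,0,0],[-0.014,0,0.037],-0.28],
    [[0,0,0],[-0.029,0.002,0.075],-0.28],
    [[0,0,0],[-0.043,0.004,0.112],-0.28],
    [[0,0,0],[-0.058,0.006,0.149],-0.28],
    [[0,0,0],[-0.072,0.007,0.186],-0.28],
    [[0,0,0],[-0.086,0.008,0.224],-0.28],
    [[0,0,0],[-0.1,0.01,0.261],-0.28],
    [[0,0,0],[-0.1,0.038,0.261],-0.28],
    [[0,0,0],[-0.1,0.066,0.261],-0.28],
    [[0,0,0],[-0.1,0.092,0.261],-0.28],
  ],
)

```text
t: 57.6
position: [0.5388, -0.043, 0.3412]
ee_rot: [-1.481, 0.617, -0.615]
wrist_force: [0.8, 0.0, 0.7]
grip_width: 0.06
```

```bash
python3 hov.py "(.538,-.0425)"
```

```text
t 57.6 gp [ 0.5387 -0.0428  0.1612] jaw -45.15 ydir [-0.     0.001 -1.   ] w 0.06 F [0.78 0.01 0.68] q [-0.68  0.48  0.9   1.91 -0.45  0.97 -0.36]
CALL [[[0.0,0.0,-0.0],[-0.0002,0.0141,-0.0001],-0.28],[[0.0,0.0,-0.0],[-0.0004,0.0281,-0.0001],-0.28],[[0.0,0.0,-0.0],[-0.0006,0.0422,-0.0002],-0.28],[[0.0,0.0,-0.1],[-0.0009,0.0562,-0.0002],-0.28],[[0.0,0.0,-0.1],[-0.0009,0.0562,-0.0002],-0.28],[[0.0,0.0,-0.1],[-0.0009,0.0562,-0.0002],-0.28],[[0.0,0.0,-0.1],[-0.0009,0.0562,-0.0002],-0.28],[[0.0,0.0,-0.1],[-0.0009,0.0562,-0.0002],-0.28],[[0.0,0.0,-0.1],[-0.0009,0.0562,-0.0002],-0.28],[[0.0,0.0,-0.1],[-0.0009,0.0562,-0.0002],-0.28]]
fit [ 0.4229 -0.3011] 0.7 2 0.89
fit [ 0.4876 -0.3422] 0.71 2 0.74
fit [0.4738 0.1622] 0.21 1 0.66
fit [ 0.4518 -0.4077] 0.71 2 0.53
sc [ 0.4829 -0.3447] -0.61
sc [ 0.4083 -0.3088] -0.6
sc [ 0.5356 -0.0442] -0.85
sc [ 0.4447 -0.416 ] -0.5
```

View pics/g.png

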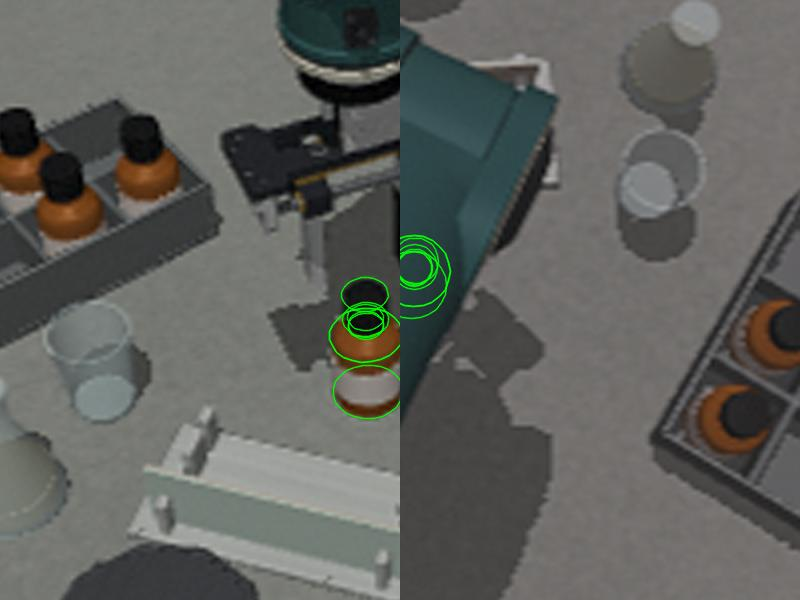

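carry_out(
  plan=[
    [[0,0,0],[0,0.014,0],-0.28],
    [[0,0,0],[0,0.028,0],-0.28],
    [[0,0,0],[-0.001,0.042,0],-0.28],
    [[0,0,0],[-0.001,0.056,0],-0.28],
    [[0,0,0],[-0.001,0.056,0],-0.1],
    [[0,0,0],[-0.001,0.056,0],0.1],
    [[0,0,0],[-0.001,0.056,0],0.3],
    [[0,0,0],[-0.001,0.056,0],1],
    [[0,0,0],[-0.001,0.056,0],1],
    [[0,0,0],[-0.001,0.056,0],1],
  ],
)

```text
t: 59.1
position: [0.5385, -0.0424, 0.2867]
ee_rot: [-1.48, 0.616, -0.616]
wrist_force: [-0.1, 1.3, 6.7]
grip_width: 0.0355
```

```bash
python3 trav.py "(.078,.0395)"
```

```text
t 59.1 gp [ 0.5386 -0.0422  0.1067] jaw -45.16 ydir [ 0.001  0.001 -1.   ] w 0.0355 F [-0.14  1.29  6.73] q [-0.63  0.55  0.84  1.95 -0.54  0.88 -0.29]
CALL [[[0.0,0.0,0.0],[0.0,-0.0337,0.0],1.0],[[0.0,0.0,0.0],[0.0,-0.0675,0.0001],1.0],[[0.0,0.0,0.0],[0.0,-0.1012,0.0001],1.0],[[0.0,0.0,0.0],[0.0,-0.135,0.0002],1.0],[[0.0,0.0,-0.0],[0.0315,-0.1355,-0.0276],1.0],[[0.0,0.0,-0.0],[0.063,-0.1359,-0.0554],1.0],[[0.0,-0.1,-0.0],[0.0945,-0.1364,-0.0832],1.0],[[0.0,-0.1,-0.0],[0.126,-0.1369,-0.111],1.0],[[0.0,-0.1,-0.0],[0.1576,-0.1373,-0.1387],1.0],[[-0.1,-0.1,-0.0],[0.1891,-0.1378,-0.1665],1.0]]
CALL [[[0.0,0.0,-0.0],[0.0315,-0.0004,-0.0278],1.0],[[0.0,0.0,-0.0],[0.0629,-0.0009,-0.0557],1.0],[[0.0,0.0,-0.0],[0.0629,0.0216,-0.0557],1.0],[[0.0,0.0,-0.0],[0.0629,0.0441,-0.0557],1.0],[[0.0,0.0,-0.0],[0.0629,0.0441,-0.0557],1.0],[[0.0,0.0,-0.0],[0.0629,0.0441,-0.0557],1.0],[[0.0,0.0,-0.0],[0.0629,0.0441,-0.0557],1.0],[[0.0,0.0,-0.0],[0.0629,0.0441,-0.0557],1.0],[[0.0,0.0,-0.0],[0.0629,0.0441,-0.0557],1.0],[[0.0,0.0,-0.0],[0.0629,0.0441,-0.0557],1.0]]
```

carry_out(
  plan=[
    [[0,0,0],[0,-0.03,0],1],
    [[0,0,0],[0,-0.067,0],1],
    [[0,0,0],[0,-0.1,0],1],
    [[0,0,0],[0,-0.135,0],1],
    [[0,0,0],[0.0315,-0.136,-0.028],1],
    [[0,0,0],[0.063,-0.136,-0.055],1],
    [[0,0,0],[0.0945,-0.136,-0.083],1],
    [[0,0,0],[0.126,-0.137,-0.111],1],
    [[0,0,0],[0.158,-0.137,-0.139],1],
    [[0,0,0],[0.189,-0.138,-0.1665],1],
  ],
)

```text
t: 60.35
position: [0.5535, -0.2953, 0.4239]
ee_rot: [-1.48, 0.617, -0.615]
wrist_force: [-0.2, 0.1, -3.5]
grip_width: 0.0351
```

carry_out(
  plan=[
    [[0,0,0],[0.031,0,-0.028],1],
    [[0,0,0],[0.063,0,-0.056],1],
    [[0,0,0],[0.063,0,-0.056],1],
    [[0,0,0],[0.063,0.02,-0.056],1],
    [[0,0,0],[0.063,0.035,-0.056],1],
    [[0,0,0],[0.063,0.044,-0.056],1],
    [[0,0,0],[0.063,0.044,-0.056],1],
    [[0,0,0],[0.063,0.044,-0.056],1],
    [[0,0,0],[0.063,0.044,-0.056],1],
    [[0,0,0],[0.063,0.044,-0.056],1],
  ],
)

```text
t: 61.6
position: [0.5582, -0.3794, 0.3801]
ee_rot: [-1.48, 0.616, -0.616]
wrist_force: [0.5, 1.2, -3.0]
grip_width: 0.0352
```

```bash
python3 chkb.py "(.078,.0395)" .1113
```

```text
t 61.6 gp [ 0.5583 -0.3791  0.2001] jaw -45.15 ydir [ 0.     0.001 -1.   ] w 0.0352 F [ 0.49  1.2  -3.05] q [-0.01  0.68  0.87  1.52 -0.54  1.2   0.17]
CALL [[[0.0,0.0,-0.0],[-0.0001,0.0127,0.0002],1.0],[[0.0,0.0,-0.0],[-0.0002,0.0254,0.0004],1.0],[[0.0,0.0,-0.0],[-0.0003,0.038,0.0005],1.0],[[0.0,0.0,-0.0],[-0.0003,0.0507,0.0007],1.0],[[0.0,0.0,-0.0],[-0.0004,0.0634,0.0009],1.0],[[-0.1,0.0,-0.0],[-0.0005,0.0761,0.0011],1.0],[[-0.1,0.0,-0.0],[-0.0006,0.0888,0.0012],1.0],[[-0.1,0.0,-0.0],[-0.0006,0.0888,0.0012],1.0],[[-0.1,0.0,-0.0],[-0.0006,0.0888,0.0012],1.0],[[-0.1,0.0,-0.0],[-0.0006,0.0888,0.0012],1.0]]
```

View pics/g.png

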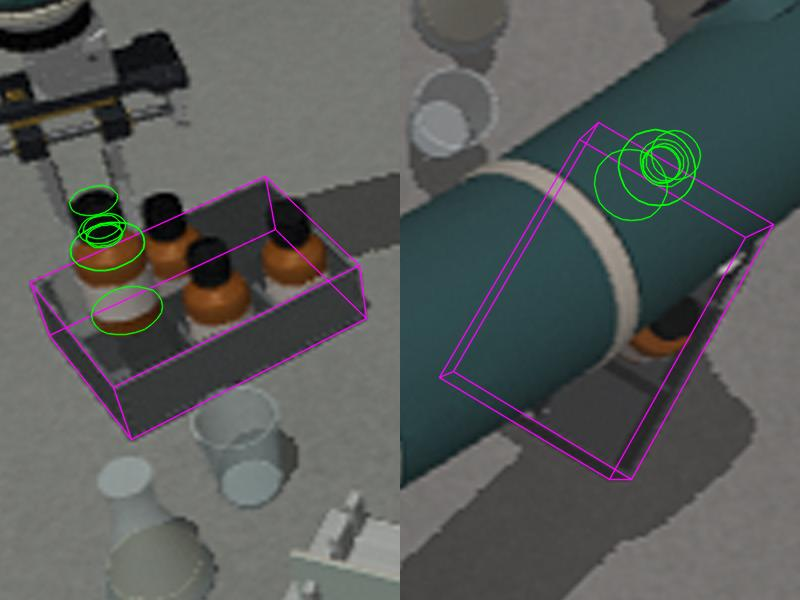

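carry_out(
  plan=[
    [[0,0,0],[0,0.012,0],1],
    [[0,0,0],[0,0.025,0],1],
    [[0,0,0],[0,0.037,0.0005],1],
    [[0,0,0],[0,0.05,0.001],1],
    [[0,0,0],[0,0.062,0.001],1],
    [[0,0,0],[0,0.074,0.001],1],
    [[0,0,0],[-0.0005,0.082,0.001],1],
    [[0,0,0],[-0.0005,0.087,0.001],1],
    [[0,0,0],[-0.0005,0.089,0.001],1],
    [[0,0,0],[-0.0005,0.089,0.001],1],
  ],
)

```text
t: 62.95
position: [0.5587, -0.3782, 0.2918]
ee_rot: [-1.48, 0.616, -0.616]
wrist_force: [-2.2, 3.4, 4.4]
grip_width: 0.0357
```

```bash
python3 chkb.py "(.078,.0395)" .1113 | head -1
```

```text
t 62.95 gp [ 0.5589 -0.378   0.1118] jaw -45.15 ydir [ 0.001  0.002 -1.   ] w 0.0357 F [-2.2   3.42  4.42] q [ 0.03  0.77  0.8   1.59 -0.61  1.05  0.21]
```

View pics/g.png

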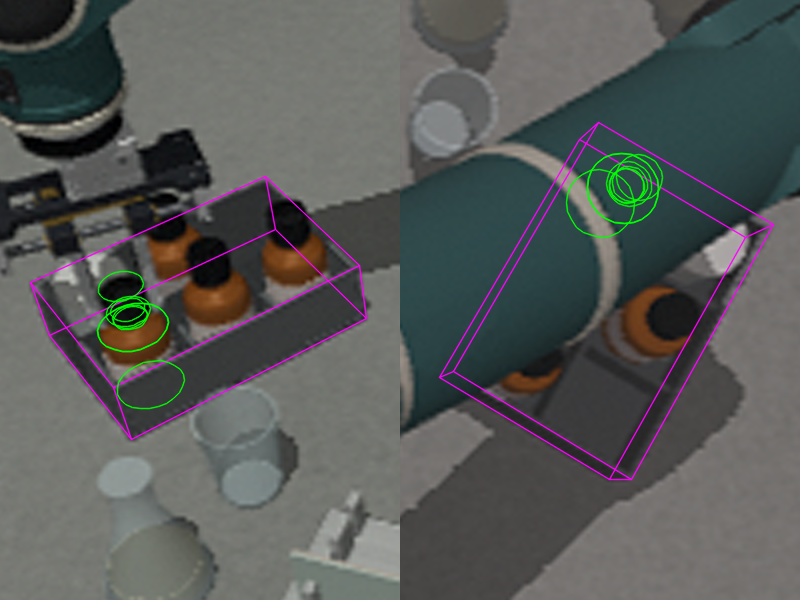

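carry_out(
  plan=[
    [[0,0,0],[0,0,0],0.5],
    [[0,0,0],[0,0,0],0.1],
    [[0,0,0],[0,0,0],-0.1],
    [[0,0,0],[0,0,0],-0.28],
    [[0,0,0],[0,0,0],-0.28],
    [[0,0,0],[0,-0.02,0],-0.28],
    [[0,0,0],[0,-0.045,0],-0.28],
    [[0,0,0],[0,-0.08,0],-0.28],
    [[0,0,0],[0,-0.12,0],-0.28],
    [[0,0,0],[0,-0.17,0],-0.28],
  ],
)

```text
t: 64.3
position: [0.5581, -0.3784, 0.4641]
ee_rot: [-1.48, 0.616, -0.616]
wrist_force: [0.2, -0.4, 0.2]
grip_width: 0.0601
```

carry_out(
  plan=[
    [[0,0,0],[-0.03,-0.01,-0.03],-0.28],
    [[0,0,0],[-0.06,-0.02,-0.06],-0.28],
    [[0,0,0],[-0.09,-0.03,-0.09],-0.28],
    [[0,0,0],[-0.12,-0.04,-0.11],-0.28],
    [[0,0,0],[-0.15,-0.05,-0.12],-0.28],
    [[0,0,0],[-0.18,-0.05,-0.12],-0.28],
    [[0,0,0],[-0.2,-0.05,-0.12],-0.28],
    [[0,0,0],[-0.2,-0.05,-0.12],-0.28],
    [[0,0,0],[-0.2,-0.05,-0.12],-0.28],
    [[0,0,0],[-0.2,-0.05,-0.12],-0.28],
  ],
)

```text
t: 65.55
position: [0.3323, -0.3216, 0.5142]
ee_rot: [-1.481, 0.617, -0.617]
wrist_force: [-0.7, 0.2, -0.6]
grip_width: 0.0601
```

```bash
cat > fin.py <<'E'
from lamp import *
from bot import *
plan([])
M["q"]=[o+box(-2.5,2.5,-100,100,0,100)@Rp.T]
B,ims=bottles()
for b in B: print(b[0].round(4),"in carrier",(Rc.T@[b[0][0]-c[0],b[0][1]-c[1],0])[:2].round(4),round(b[1],2),b[2])
for n in C:
    S=3;im=cv2.resize(ims[n][:,:,::-1],None,fx=S,fy=S,interpolation=cv2.INTER_CUBIC)
    for x in cells: draw(n,im,"bottle",(*cw(*x),0),.005,(0,255,0),S)
    draw(n,im,"lamp",G["lamp"],.034,(0,255,255),S);draw(n,im,"q",(0,0,0),0,(0,0,255),S)
    cv2.imwrite(f"pics/fin_{n}.png",cv2.resize(im[150:950,230:1290],(795,600),interpolation=cv2.INTER_AREA) )
E
python3 fin.py
```

```text
t 65.55 gp [ 0.3323 -0.3215  0.3342] jaw -45.21 ydir [ 0.     0.001 -1.   ] w 0.0601 F [-0.75  0.19 -0.57] q [-0.4   0.01  1.13  1.88 -0.01  1.26 -0.06]
[ 0.4905 -0.341 ] in carrier [0.0004 0.0364] 0.72 2
[ 0.4221 -0.301 ] in carrier [-0.0787  0.0357] 0.77 2
[ 0.4514 -0.4079] in carrier [ 0.0011 -0.0411] 0.71 2
[ 0.5597 -0.3804] in carrier [0.0801 0.0379] 0.74 2
[0.4577 0.1384] in carrier [-0.2729  0.4315] 0.3 1
```

View pics/fin_scene.png

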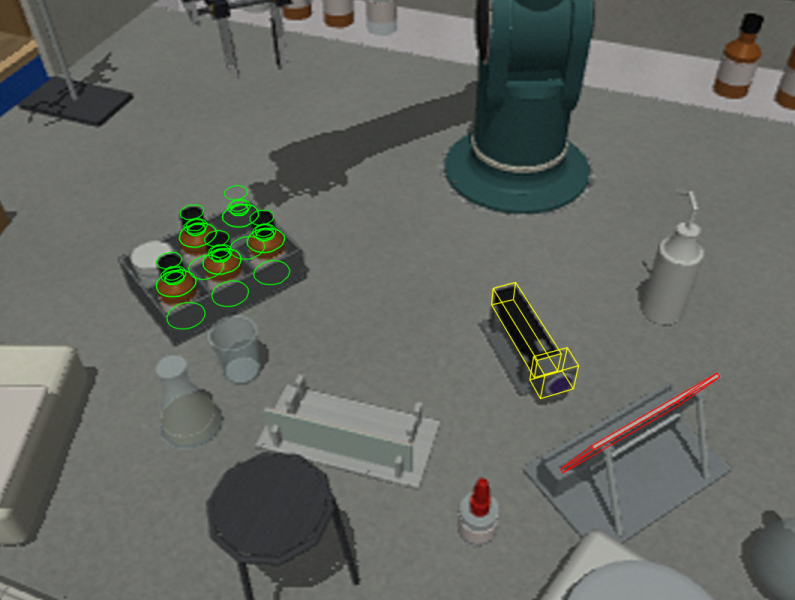

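View pics/fin_top.png

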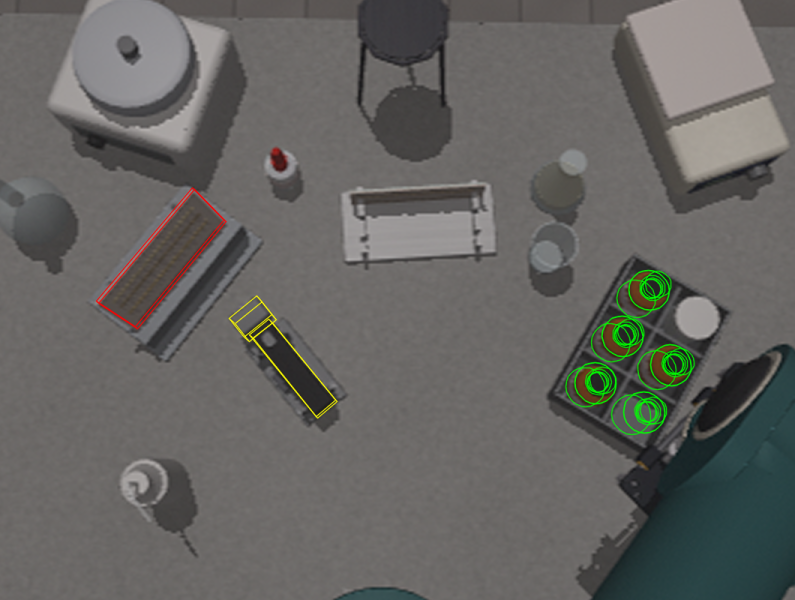

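```bash
python3 -c "
from rig import robot
print(robot.job_done(), robot.state()['t'])"
```

```text
the job is handed in; nothing more can be done
the job is handed in; nothing more can be done
```

I finished all the steps and handed the job in at about 66 s on the robot's clock. No verdict was reported.

- **Plate:** I took it from the rack and left it leaning on the easel rails, coated side out. In the last pictures it lines up with the expected leaning pose: lower edge on the ledge, centred, about 20° back.
- **Lamp:** I held it still for about 3.9 s with the lens 10.0 cm from the middle of the plate. By the arm's measured pose, the beam was within 1 mm of the middle and 5° off square. I then laid it back in its cradle, and its outline in both final pictures matches where it started.
- **Bottles:** There were four amber bottles, and all four stand in their own carrier cells. Position fits put each within about 4 mm of its cell centre.
- **Bystanders:** In the last pictures the jar, lower plate, beaker, wash bottle, dropper and conical flask look as they did at the start. I checked these by eye, not by measurement.

Three checks were less clean:
- The bottle fits inside the carrier matched only moderately (overlap 0.71 to 0.77), because the carrier walls hide the lower bodies.
- The network reported one weak extra "bottle" (overlap 0.3) on the lamp. The pictures show it is a false detection.
- While held, the lamp head sat a few pixels from where I predicted. That is small against the tolerance for pointing at the plate.

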